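# Unmould cast bars, load the marking jig

## Robot

A 6-joint arm with a two-finger parallel gripper is mounted at the origin on the work surface; the furniture and walls round the work are solid. World frame = base frame: x ahead of the robot, y to its left, z up, the work surface at z = 0. Lengths are in mm, angles in rad, forces in N, time in s.
With the tool pointing down it reaches from about 400 to 925 mm from the base axis. Payload 12.5 kg.
Tool frame: the origin (TCP) lies between the finger pads; the fingertips stand 11 mm ahead of it and the grasp point (between the pads) lies 8 mm behind it; y points along the fingers, x is the direction in which the jaws open and shut, and the axes are right-handed (so a half turn about y gives the same grasp; the last joint's range is limited). The gripper opens to 95 mm and grips with 3 to 60 N. Pads are 20 mm wide; open, the fingers measure 119 mm over their backs; the gripper's body (75 mm by 180 mm) begins 59 mm behind the grasp point.
Start: joints at [-1.445, 0.491, 1.559, -0, 1.092, -0.106], TCP at [143.604, -608.299, 186.461] pointing down, gripper open.
Joint ranges: [-3.1, 3.1], [-0.84, 2.19], [0.05, 2.79], [-1.13, 4.28], [0.06, 2.93], [-2.69, 2.69]. Speed limits (rad/s): [2.22, 2.22, 2.79, 3.14, 3.14, 3.14].

## Interface

Orientations are given as [roll, pitch, yaw] about the fixed x, y, z axes, in that order (R = Rz(yaw) Ry(pitch) Rx(roll)).
In Python, from cell import env gives the robot as it stands.
- The arm moves only by the tool jog_arm, never from a script. Its argument "series" is a list of rows, each an object of numbers: "dx", "dy", "dz": the shift along the world's x, y, z in m; "rx", "ry", "rz": the turn, a rotation vector about the world's x, y, z in degrees; "gripper": the opening, from 0 (shut) to 1 (fully open). A call has 1 to 12 rows; each row shifts and turns the commanded pose from where the row before left it; what a row does not reach is not made up. A row lasts 1/10 s, in which the tool goes at most 50 mm and 8.59 degrees, less where a joint would pass 70% of its speed; a pose out of reach is approached as far as the arm can. A call is refused whole if a number of a shift passes 0.05 or a number of a turn 8.59, either way. A call with a gripper value outside its range is refused whole. The fingers move at their own pace and stop on an object; the grip force is fixed at half the most. Time passes only in rows, so rows that do not move let the fingers close. It gives the time, the measured TCP pose, the force and the opening at its end, in the units of the state.
- env.state(): the state, without advancing time (a new reading comes with each control period).
- env.read_camera(name): name is "scene" or "top" or "wrist"; returns the picture (400x640x3 uint8, red, green, blue); there is no depth.
- env.camera_info(name): a dict with "camera_matrix" (3x3 intrinsics, pixels), "R" (3x3) and "t" (3): a world point X has camera coordinates R X + t; the wrist camera has in their place "mount" (4x4, takes a point from camera to tool coordinates, whose origin is the TCP and whose axes are the tool frame's). Camera axes: x right, y down, z forward; pixel columns grow to the right and rows downward; lengths in mm; the calibration is good to about 2 mm. A picture is of the moment at which its call begins: read the wrist's pose just before it. camera_info takes no time and is no camera call.
- env.job_done(): hands the job in, once; it reports no verdict.
The state is a dict: "t": time; "joints": joint angles; "qvel": joint speeds; "tau": joint torques, N m; "eef_pos": TCP position; "tcp_rot": TCP orientation; "ft_force": force on the tool from outside, world axes, zero at the start; "moment": the same for the moment, N m; "opening": opening from 0.0 (shut) to 1.0 (fully open).
Only numpy, scipy, OpenCV 4.12 (cv2) and the standard library are available. Lean on these libraries where they do the work, as an engineer would, in place of code of your own. Each camera call takes 0.05 s, during which the arm holds its last target.

## Task

Open the bar mould: lift its top half off and lay it flat, right way up, on the free half of the soldering board. Swing the jig's keeper up out of the way, lift every cast bar out of the mould and slide each into a slot of its own in the marking jig, all the way in until it meets the hidden stop, then swing the keeper fully shut in front of them and put the top half squarely back on the empty mould. Leave the tools and the wax lying around untouched.

Things in the scene. Friction and masses are not known exactly. Their poses are not given: they have to be found in the camera images.
- board: pale fibre soldering board, 184 (x) x 243 (y) x 16 mm, fixed on the bench; origin at the centre of its underside, z up. The mould stands on its +y half; its -y half is free.
- board_free (a point): middle of the free half of the soldering board, on its top face (16 mm above the bench), axes as the board's; the place to lay the mould's top half meanwhile, with its axes along the board's (within about 30 mm of this point).
- mould: lower half of a grey iron bar mould, 165 (x) x 90 (y) x 18 mm (185 mm over two ears at its foot), fixed on the soldering board; origin at the centre of its underside, z up. In its top face four open cavities 17 mm wide (x), 79 mm long (y), 6 mm deep, at x = -60, -20, 20, 60 mm; a bar lying in one stands 8 mm above the top face.
- mould_top: loose upper half of the mould, dark steel, 165 (x) x 90 (y) x 20 mm, 0.4 to 0.65 kg, at first on the lower half (underside 34 mm above the bench), over the bars, with four cavities 9 mm deep in its underside to clear them; lift it straight up 10 mm or more before moving it sideways. Origin at the centre of its underside, z up.
- lug (a point): middle of the bright steel lifting lug on top of the mould's upper half, 32 mm above that half's underside; the lug is 44 mm long (x), 12 mm thick (y) and stands from 20 to 45 mm above the underside: grip it across its 12 mm.
- jig: marking jig: a bright steel bridge (top 38 mm above the bench) over four blind slots, on a dark base plate 6 mm thick (x = -45 to 60 mm, y = -85 to 85 mm), fixed on the bench. Origin on the bench below the middle of the row of slot mouths; x is the direction in which bars slide in, z up.
- keeper (a joint): angle (rad) of the jig's keeper, a steel bail as wide as the jig: 0 = shut (8 mm crossbar along y, at x = -35 mm, 19 mm high, 3 mm in front of the tails of bars that are home; it cannot shut over a bar that is not), grows as it swings up and back over the bridge, 2.4 = fully open. Stiff pivots: it stays where it is left; about 1 N at the knob moves it.
- keeper_knob (a point): centre of the keeper's red knob: a drum 16 mm in diameter and 20 mm long, its axis along the jig's y, 95 mm from the pivot axis, on a thin neck 24 mm outward of the crossbar's centre; grip it by its two flat ends (along the jig's y), it then turns in the grip as it swings.
- keeper_hinge (a point): the keeper's pivot axis, along the jig's y, at x = 36 mm and 19 mm above the bench in the jig's frame (axes as the jig's).
- slot1 (a point): where the middle of a bar is when home in the slot at y = -60 mm of the jig, 19 mm above the bench, axes as the jig's. The slot is 16.5 mm wide, floor 12 and roof 28.5 mm above the bench; its mouth narrows between pointed ribs from jig x = 0 to 12 mm, where the roof begins; the hidden stop is at x = 47 mm. Its floor runs out in front as a brass land 11 mm wide, to x = -28 mm, where the tail of a bar that is home ends.
- slot2 (a point): where the middle of a bar is when home in the slot at y = -20 mm of the jig, 19 mm above the bench, axes as the jig's. The slot is 16.5 mm wide, floor 12 and roof 28.5 mm above the bench; its mouth narrows between pointed ribs from jig x = 0 to 12 mm, where the roof begins; the hidden stop is at x = 47 mm. Its floor runs out in front as a brass land 11 mm wide, to x = -28 mm, where the tail of a bar that is home ends.
- slot3 (a point): where the middle of a bar is when home in the slot at y = 20 mm of the jig, 19 mm above the bench, axes as the jig's. The slot is 16.5 mm wide, floor 12 and roof 28.5 mm above the bench; its mouth narrows between pointed ribs from jig x = 0 to 12 mm, where the roof begins; the hidden stop is at x = 47 mm. Its floor runs out in front as a brass land 11 mm wide, to x = -28 mm, where the tail of a bar that is home ends.
- slot4 (a point): where the middle of a bar is when home in the slot at y = 60 mm of the jig, 19 mm above the bench, axes as the jig's. The slot is 16.5 mm wide, floor 12 and roof 28.5 mm above the bench; its mouth narrows between pointed ribs from jig x = 0 to 12 mm, where the roof begins; the hidden stop is at x = 47 mm. Its floor runs out in front as a brass land 11 mm wide, to x = -28 mm, where the tail of a bar that is home ends.
- bar1: cast silver-coloured bar, 75 (x) x 14 x 14 mm, 0.15 kg, square section, both ends alike; origin in its middle, x along its length. If it is here at all (2 to 4 of the four are) it lies at first in the mould cavity at x = -60 mm, along the mould's y, and its middle is 35 mm above the bench. Any bar may go in any slot and either way round.
- bar2: cast silver-coloured bar, 75 (x) x 14 x 14 mm, 0.15 kg, square section, both ends alike; origin in its middle, x along its length. If it is here at all (2 to 4 of the four are) it lies at first in the mould cavity at x = -20 mm, along the mould's y, and its middle is 35 mm above the bench. Any bar may go in any slot and either way round.
- bar3: cast silver-coloured bar, 75 (x) x 14 x 14 mm, 0.15 kg, square section, both ends alike; origin in its middle, x along its length. If it is here at all (2 to 4 of the four are) it lies at first in the mould cavity at x = 20 mm, along the mould's y, and its middle is 35 mm above the bench. Any bar may go in any slot and either way round.
- bar4: cast silver-coloured bar, 75 (x) x 14 x 14 mm, 0.15 kg, square section, both ends alike; origin in its middle, x along its length. If it is here at all (2 to 4 of the four are) it lies at first in the mould cavity at x = 60 mm, along the mould's y, and its middle is 35 mm above the bench. Any bar may go in any slot and either way round.
- hammer: chasing hammer with a wooden handle, 200 mm, lying between robot and work; leave alone
- punch_a: dark steel punch, 100 mm long, lying; leave alone
- punch_b: dark steel punch, 94 mm long, lying; leave alone
- magnifier: small folding loupe, 24 x 56 x 12 mm, lying; leave alone
- wax: red wax block, 67 x 99 x 21 mm, behind the work; leave alone

How it is judged (in metres and radians):
On the way, in this order (a step that is already met when the one before it is completed fails the run):
1. the mould's top half lies flat, right way up, on the free half of the soldering board (horizontal distance between mould_top and board_free below 0.03 m and z of mould_top in the frame of board_free below 0.005 m and angle between mould_top's own z axis and vertical below 0.06 rad), for 0.2 s.
2. every bar is in a slot of the jig, home against the stop (x of bar1 in the frame of jig between 0.0055 and 0.0125 m and z of bar1 in the frame of jig between 0.015 and 0.024 m and y of bar1 in the frame of jig between -0.07 and 0.07 m and angle between the x axis of each of bar1, bar2, bar3, bar4 and the x axis of jig, either way round below 0.12 rad and x of bar2 in the frame of jig between 0.0055 and 0.0125 m and z of bar2 in the frame of jig between 0.015 and 0.024 m and y of bar2 in the frame of jig between -0.07 and 0.07 m and x of bar3 in the frame of jig between 0.0055 and 0.0125 m and z of bar3 in the frame of jig between 0.015 and 0.024 m and y of bar3 in the frame of jig between -0.07 and 0.07 m and x of bar4 in the frame of jig between 0.0055 and 0.0125 m and z of bar4 in the frame of jig between 0.015 and 0.024 m and y of bar4 in the frame of jig between -0.07 and 0.07 m), for 0.2 s.
3. the keeper is shut (value of joint keeper below 0.08 rad), for 0.2 s.
At the end, for the whole second after the job is handed in: Every bar present lies along a slot of the jig (within 0.12 rad), within 4 mm of the stop; the keeper is shut within 0.08 rad; the mould's top half sits flat (0.05 rad) and right way up on the lower half, centred within 8 mm and aligned within 0.08 rad; all is at rest (all of step 2 and horizontal distance between mould_top and mould below 0.008 m and z of mould_top in the frame of mould between 0.014 and 0.022 m and angle between mould_top's own z axis and vertical below 0.05 rad and angle between the x axis of mould_top and the x axis of mould, either way round below 0.08 rad and value of joint keeper below 0.08 rad and linear speed of each of bar1, bar2, bar3, bar4, mould_top below 0.02 m/s); the robot touches nothing.
It fails at once if a bystander (hammer, punches, loupe, wax) is shifted by more than 2 cm (distance of any of hammer, punch_a, punch_b, magnifier, wax from where it was at the start of the episode above 0.02 m).
Of bar1, bar2, bar3, bar4 only 2 to 4 are there at a start; the rules pass over those that are not, and their reading is None.
At some moment in a run one of bar1, bar2, bar3, bar4 may be knocked a few centimetres aside while the robot is not near it.
Once in a run the grip may slacken for a moment while it holds something.
It also fails if it takes over 210 s, if anything falls off the work surface, if the arm or the gripper's body presses on something with over 40 N, if the wrist force passes 120 N, or if a joint passes its speed limit or range.

## Working session

There is one attempt and no reset: what is moved stays moved. The work goes in short steps, Python scripts to look and compute and a tool call to move; the robot and the scene stay as the last step left them, time stands still between calls to the robot, and variables do not carry over. Pictures are saved under pics/ and viewed, and the job is handed in when it is done.

Besides the shell and the picture viewer there is one more tool, called after "Emit:" by a JSON object that holds its "op" and its "data", one argument or row to a line. jog_arm: Moves the arm, as the interface text tells. Its arguments: {"type":"object","properties":{"series":{"type":"array"}},"required":["series"]}

```bash
ls; mkdir -p pics; python3 - <<'E'
from cell import env
import cv2
print(env.state())
for n in ["scene","top","wrist"]:
    print(n,env.camera_info(n))
    cv2.imwrite(f"pics/{n}0.png",env.read_camera(n)[:,:,::-1])
E
```

```text
pics
{'t': 0.0, 'joints': array([-1.44458823e+00,  4.91547519e-01,  1.55948491e+00,  4.10591535e-05,
        1.09168398e+00, -1.05615935e-01]), 'qvel': array([-0.00059792,  0.00021448, -0.00042722, -0.00115705, -0.00211106,
        0.00168805]), 'tau': array([ 3.32941941e-03, -6.12634492e+01, -2.58170950e+01,  6.92979922e-02,
        4.83281922e-02, -7.96732229e-05]), 'eef_pos': array([ 143.5823958 , -607.98790407,  185.85703512]), 'tcp_rot': array([-1.57064165e+00,  1.11365455e-03, -1.33899115e+00]), 'ft_force': array([ 0.21589422, -0.02497797, -0.08437485]), 'moment': array([ 0.01304264, -0.05093771,  0.04749352]), 'opening': 0.9981624562600938}
scene {'camera_matrix': array([[479.17357866,   0.        , 316.70567111],
       [  0.        , 479.17357866, 203.46206658],
       [  0.        ,   0.        ,   1.        ]]), 'R': array([[ 0.05849476,  0.99818626,  0.01423188],
       [ 0.65672313, -0.02773972, -0.75362142],
       [-0.75185976,  0.05342931, -0.65715463]]), 't': array([   4.42219914, -313.58211603, 1545.77894427])}
top {'camera_matrix': array([[505.97579787,   0.       
[... 161 characters left out ...]
 0.00175728],
       [-0.99227705, -0.02776292, -0.12089449],
       [ 0.12089652,  0.00161161, -0.99266381]]), 't': array([ -58.91527982,  569.20170687, 1111.79623966])}
wrist {'camera_matrix': array([[296.29602216,   0.        , 319.46912743],
       [  0.        , 296.29602216, 196.44250013],
       [  0.        ,   0.        ,   1.        ]]), 'mount': array([[ 9.99998829e-01,  1.53011735e-03, -2.29688149e-06,
         6.63743519e-02],
       [ 3.65851213e-04, -2.37641710e-01,  9.71352811e-01,
        -1.98097195e+02],
       [ 1.48573795e-03, -9.71351675e-01, -2.37641992e-01,
         6.58478449e+01],
       [ 0.00000000e+00,  0.00000000e+00,  0.00000000e+00,
         1.00000000e+00]])}
```

View pics/scene0.png

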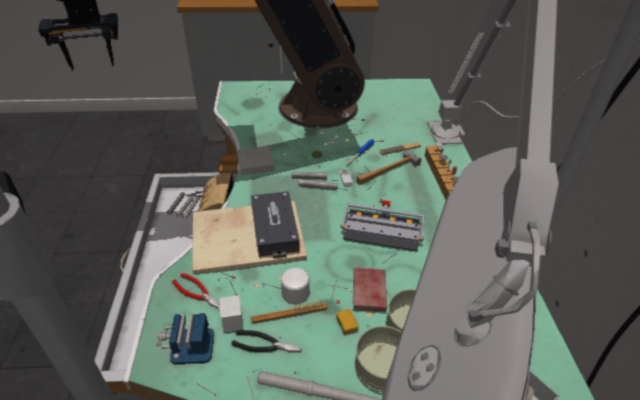

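View pics/top0.png

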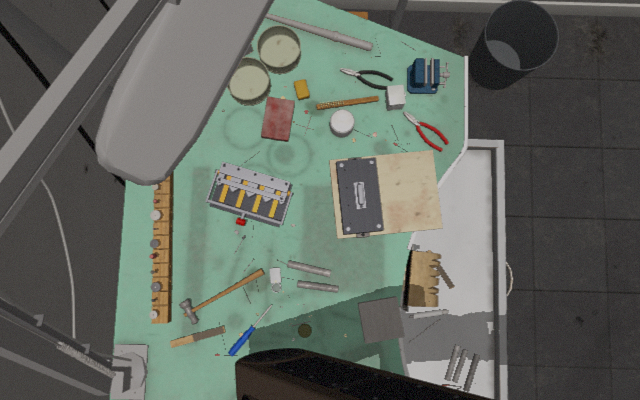

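View pics/wrist0.png

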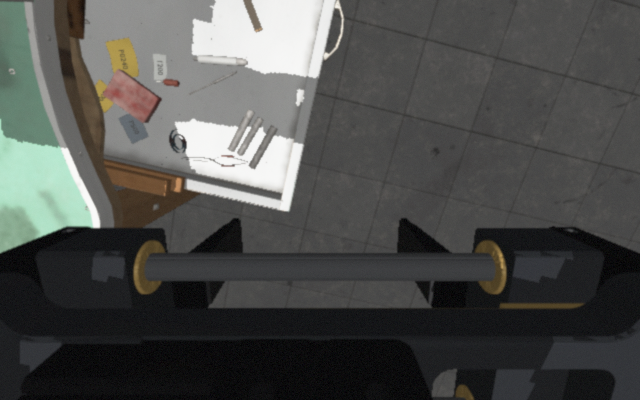

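```bash
cat > h.py <<'E'
import numpy as np, cv2
from cell import env
from scipy.spatial.transform import Rotation as Rot
def cam(n):
    c=env.camera_info(n)
    K=np.array(c['camera_matrix'])
    if n!='wrist': return K,np.array(c['R']),np.array(c['t'])
    s=env.state(); M=np.array(c['mount'])
    Rt=Rot.from_euler('xyz',s['tcp_rot']).as_matrix()
    Rcw=Rt@M[:3,:3]; o=Rt@M[:3,3]+s['eef_pos']
    return K,Rcw.T,-Rcw.T@o
def back(C,u,v,z):
    K,R,t=C
    d=R.T@np.linalg.inv(K)@np.array([u,v,1.]); o=-R.T@t
    return o+d*(z-o[2])/d[2]
def proj(C,X):
    K,R,t=C; p=(R@np.asarray(X,float).T).T+t if np.ndim(X)==1 else np.asarray(X)@R.T+t
    p=p@K.T; return p[...,:2]/p[...,2:]
def snap(n,name,crop=None,f=1):
    C=cam(n); im=env.read_camera(n)[:,:,::-1].copy()
    cv2.imwrite(f'pics/raw_{name}.png',im)
    if crop: x0,y0,x1,y1=crop; im=im[y0:y1,x0:x1]
    im=cv2.resize(im,None,fx=f,fy=f,interpolation=cv2.INTER_CUBIC)
    cv2.imwrite(f'pics/{name}.png',im); return C
E
python3 - <<'E'
import cv2
im=cv2.imread('pics/top0.png')
cv2.imwrite('pics/t_a.png',cv2.resize(im[140:250,200:300],None,fx=5,fy=5,interpolation=2))
cv2.imwrite('pics/t_b.png',cv2.resize(im[140:250,320:450],None,fx=5,fy=5,interpolation=2))
E
```

```text
(no output)
```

View pics/t_a.png

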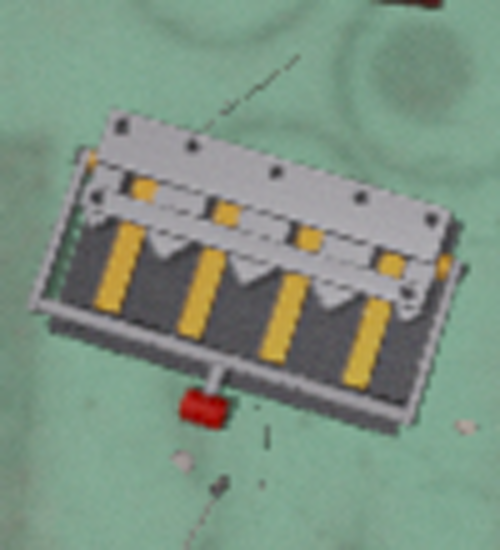

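View pics/t_b.png

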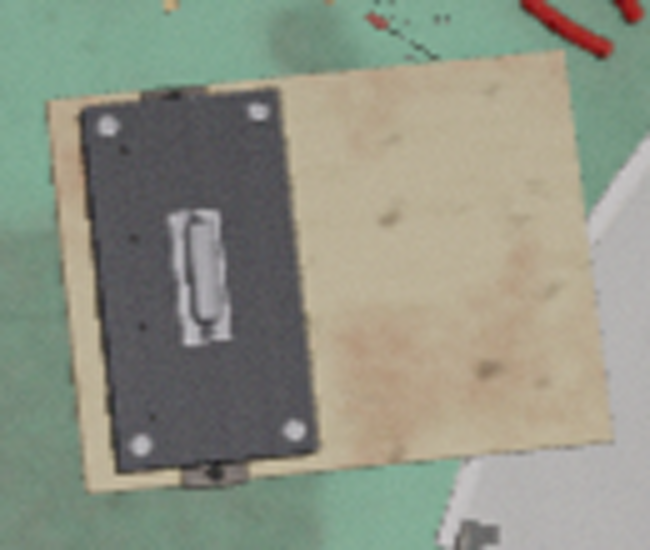

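```bash
cat > fit.py <<'E'
from h import *
from scipy.optimize import least_squares
C=cam('top')
def P(x0,y0,p,f=5): return np.array([x0+(p[0]+.5)/f-.5,y0+(p[1]+.5)/f-.5])
def fit(model,pix,g):
    model=np.array(model,float);pix=np.array(pix)
    def tr(q): c,s=np.cos(q[2]),np.sin(q[2]); m=model.copy(); m[:,0]=q[0]+c*model[:,0]-s*model[:,1]; m[:,1]=q[1]+s*model[:,0]+c*model[:,1]; return m
    r=least_squares(lambda q:(proj(C,tr(q))-pix).ravel(),g,x_scale=[100,100,.1]); 
    print(np.round(r.x,4),'resid px',np.round(r.fun.reshape(-1,2),2).tolist()); return r.x
print('board');b=fit([[92,121.5,16],[92,-121.5,16],[-92,-121.5,16],[-92,121.5,16]],[P(320,140,p) for p in [(50,103),(563,53),(612,440),(90,492)]],[600,-100,0])
print('mtop');m=fit([[82.5,45,54],[82.5,-45,54],[-82.5,-45,54],[-82.5,45,54]],[P(320,140,p) for p in [(82,108),(278,88),(318,452),(118,472)]],[600,-100,0])
print('jig');j=fit([[-28,60,12],[-28,20,12],[-28,-20,12],[-28,-60,12],[-59,0,19]],[P(200,140,p) for p in [(107,307),(190,333),(272,358),(355,383),(205,408)]],[600,100,0])
for y in (85,-85):print(P(200,140,(0,0)))
print('free',b[:2]+np.array([np.cos(b[2])*0-np.sin(b[2])*-60.75,np.cos(b[2])*-60.75]))
E
python3 fit.py
```

```text
board
[ 5.839795e+02 -1.973299e+02  1.263000e-01] resid px [[-0.69, -0.6], [0.47, -0.66], [0.77, 0.55], [-0.55, 0.63]]
mtop
[ 5.736076e+02 -1.344339e+02  1.231000e-01] resid px [[-0.4, -0.32], [0.22, -0.05], [0.34, 0.24], [-0.18, 0.12]]
jig
[ 5.675614e+02  1.159341e+02 -2.727000e-01] resid px [[-0.04, -0.03], [-0.17, -0.13], [-0.07, -0.01], [-0.13, 0.12], [0.4, 0.05]]
[199.6 139.6]
[199.6 139.6]
free [ 591.63006777 -257.59621647]
```

```bash
python3 - <<'E'
from h import *
for n,pts in [('top',[(170,180),(250,70),(285,0),(110,170)]),('scene',[(430,210),(405,300),(390,390),(500,155),(540,150)])]:
    C=cam(n); print(n,'origin',np.round(-C[1].T@C[2]))
    for p in pts:
        print(p,[np.round(back(C,*p,z)[:2]).tolist() for z in (0,200,400,600,800)])
E
```

```text
top origin [ 432.  -45. 1173.]
(170, 180) [[604.0, 305.0], [575.0, 246.0], [545.0, 186.0], [516.0, 126.0], [487.0, 66.0]]
(250, 70) [[877.0, 130.0], [801.0, 100.0], [725.0, 70.0], [649.0, 40.0], [573.0, 11.0]]
(285, 0) [[1057.0, 52.0], [951.0, 36.0], [844.0, 19.0], [737.0, 2.0], [631.0, -14.0]]
(110, 170) [[624.0, 448.0], [591.0, 364.0], [558.0, 280.0], [526.0, 196.0], [493.0, 112.0]]
scene origin [1368.  -96.  779.]
(430, 210) [[512.0, 244.0], [732.0, 157.0], [951.0, 69.0], [1171.0, -18.0], [1390.0, -105.0]]
(405, 300) [[779.0, 128.0], [930.0, 71.0], [1081.0, 13.0], [1232.0, -44.0], [1383.0, -102.0]]
(390, 390) [[967.0, 65.0], [1070.0, 24.0], [1173.0, -18.0], [1276.0, -59.0], [1378.0, -100.0]]
(500, 155) [[290.0, 498.0], [567.0, 345.0], [843.0, 193.0], [1120.0, 41.0], [1396.0, -111.0]]
(540, 150) [[270.0, 622.0], [552.0, 438.0], [833.0, 254.0], [1115.0, 70.0], [1397.0, -115.0]]
```

```bash
python3 - <<'E'
import cv2
im=cv2.imread('pics/top0.png')
cv2.imwrite('pics/t_c.png',cv2.resize(im[0:200,80:300],None,fx=3,fy=3,interpolation=2))
im=cv2.imread('pics/scene0.png')
cv2.imwrite('pics/s_c.png',cv2.resize(im[130:400,340:640],None,fx=2.2,fy=2.2,interpolation=2))
E
```

```text
(no output)
```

View pics/t_c.png

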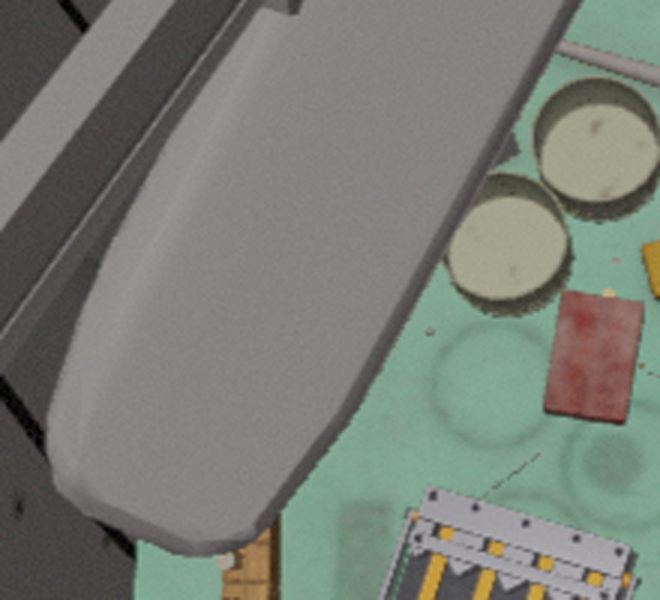

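View pics/s_c.png

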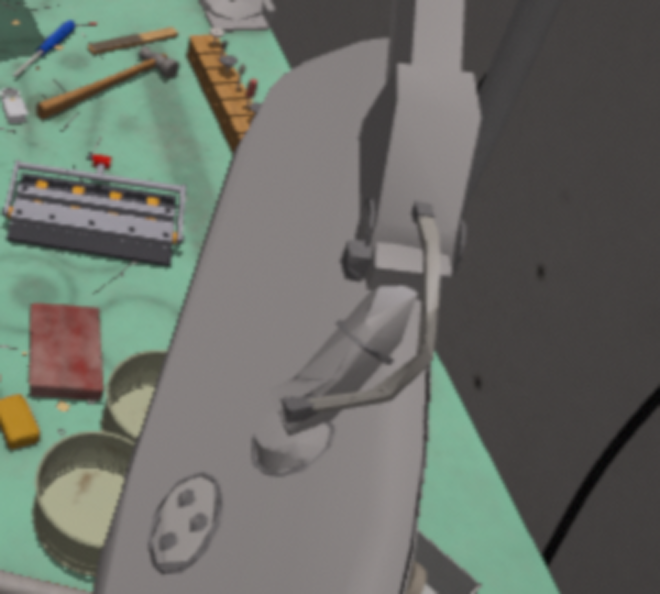

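```bash
python3 - <<'E'
from h import *
T=cam('top');S=cam('scene')
def ray(C,p): 
    d=C[1].T@np.linalg.inv(C[0])@np.array([*p,1.]); return -C[1].T@C[2], d/np.linalg.norm(d)
def plane(C,p,q):
    o,a=ray(C,p);_,b=ray(C,q); n=np.cross(a,b); n/=np.linalg.norm(n); return n,n@o
n2,d2=plane(S,(435.5,239),(390,366))
for p in [(165,180),(195,138),(223.3,93.3),(253.3,36.7),(273,0)]:
    o,d=ray(T,p); t=(d2-n2@o)/(n2@d); print(p,np.round(o+t*d))
print('end')
# round tip: match top pts with scene end silhouettes by nearest approach
for p in [(165,180),(150,183),(130,180),(100,157)]:
    for q in [(460.5,173),(471.8,161.8),(490,154),(515,148)]:
        o,d=ray(T,p);o2,e=ray(S,q); A=np.stack([d,-e],1); s=np.linalg.lstsq(A,o2-o,rcond=None)[0]
        a=o+s[0]*d;b=o2+s[1]*e; print(p,q,np.round((a+b)/2),round(np.linalg.norm(a-b)))
E
```

```text
(165, 180) [578. 263. 175.]
(195, 138) [671. 214. 152.]
(223.3, 93.3) [770. 162. 144.]
(253.3, 36.7) [889. 102. 160.]
(273, 0) [966.  63. 169.]
end
(165, 180) (460.5, 173) [579. 265. 165.] 1
(165, 180) (471.8, 161.8) [579. 270. 191.] 24
(165, 180) (490, 154) [582. 283. 210.] 61
(165, 180) (515, 148) [589. 301. 227.] 108
(150, 183) (460.5, 173) [570. 283. 161.] 28
(150, 183) (471.8, 161.8) [569. 288. 186.] 1
(150, 183) (490, 154) [572. 301. 204.] 36
(150, 183) (515, 148) [579. 320. 220.] 85
(130, 180) (460.5, 173) [571. 301. 167.] 66
(130, 180) (471.8, 161.8) [570. 306. 191.] 39
(130, 180) (490, 154) [572. 321. 207.] 0
(130, 180) (515, 148) [577. 341. 220.] 49
(100, 157) (460.5, 173) [604. 313. 206.] 127
(100, 157) (471.8, 161.8) [601. 320. 226.] 99
(100, 157) (490, 154) [602. 335. 238.] 62
(100, 157) (515, 148) [605. 357. 246.] 14
```

Emit:
{"op": "jog_arm", "data": {
  "series": [
    {"dx": 0.03, "dy": 0.033, "dz": 0.005, "rz": -1},
    {"dx": 0.03, "dy": 0.033, "dz": 0.005, "rz": -1},
    {"dx": 0.03, "dy": 0.033, "dz": 0.005, "rz": -1},
    {"dx": 0.03, "dy": 0.033, "rz": -1},
    {"dx": 0.03, "dy": 0.033, "rz": -1},
    {"dx": 0.03, "dy": 0.033, "rz": -1.2},
    {"dx": 0.03, "dy": 0.033},
    {"dx": 0.03, "dy": 0.033},
    {"dx": 0.03, "dy": 0.033},
    {"dx": 0.03, "dy": 0.033},
    {"dx": 0.03, "dy": 0.033},
    {"dx": 0.03, "dy": 0.033}
  ]
}}

```text
$.series[0]: bad value
```

Emit:
{"op": "jog_arm", "data": {
  "series": [
    {"dx": 0.03, "dy": 0.033, "dz": 0.005, "rx": 0.0, "ry": 0.0, "rz": -1.0, "gripper": 1.0}
  ]
}}

```text
t: 0.25
eef_pos: [171.7, -577.0, 190.2]
tcp_rot: [-1.571, 0.001, -1.36]
ft_force: [0.3, 0.4, -0.1]
opening: 0.998
```

Emit:
{"op": "jog_arm", "data": {
  "series": [
    {"dx": 0.03, "dy": 0.033, "dz": 0.005, "rx": 0, "ry": 0, "rz": -1, "gripper": 0.5},
    {"dx": 0.03, "dy": 0.033, "dz": 0, "rx": 0, "ry": 0, "rz": -1, "gripper": 0.5},
    {"dx": 0.03, "dy": 0.033, "dz": 0, "rx": 0, "ry": 0, "rz": -1, "gripper": 0.5},
    {"dx": 0.03, "dy": 0.033, "dz": 0, "rx": 0, "ry": 0, "rz": -1, "gripper": 0.5},
    {"dx": 0.03, "dy": 0.033, "dz": 0, "rx": 0, "ry": 0, "rz": -1, "gripper": 0.5},
    {"dx": 0.03, "dy": 0.033, "dz": 0, "rx": 0, "ry": 0, "rz": -0.2, "gripper": 0.5},
    {"dx": 0.03, "dy": 0.033, "dz": 0, "rx": 0, "ry": 0, "rz": 0, "gripper": 0.5},
    {"dx": 0.03, "dy": 0.033, "dz": 0, "rx": 0, "ry": 0, "rz": 0, "gripper": 0.5},
    {"dx": 0.03, "dy": 0.033, "dz": 0, "rx": 0, "ry": 0, "rz": 0, "gripper": 0.5},
    {"dx": 0.03, "dy": 0.033, "dz": 0, "rx": 0, "ry": 0, "rz": 0, "gripper": 0.5},
    {"dx": 0.03, "dy": 0.033, "dz": 0, "rx": 0, "ry": 0, "rz": 0, "gripper": 0.5}
  ]
}}

```text
t: 1.35
eef_pos: [504.6, -210.7, 196.4]
tcp_rot: [-1.571, 0.0, -1.447]
ft_force: [-0.1, -0.5, 0.2]
opening: 0.501
```

Emit:
{"op": "jog_arm", "data": {
  "series": [
    {"dx": 0.03, "dy": 0.035, "dz": 0.0, "rx": 0, "ry": 0, "rz": 0, "gripper": 0.5},
    {"dx": 0.03, "dy": 0.03, "dz": -0.01, "rx": 0, "ry": 0, "rz": 0, "gripper": 0.5},
    {"dx": 0.01, "dy": 0.012, "dz": -0.015, "rx": 0, "ry": 0, "rz": 0, "gripper": 0.5},
    {"dx": 0, "dy": 0, "dz": 0, "rx": 0, "ry": 0, "rz": 0, "gripper": 0.5},
    {"dx": 0, "dy": 0, "dz": 0, "rx": 0, "ry": 0, "rz": 0, "gripper": 0.5}
  ]
}}

```text
t: 1.85
eef_pos: [572.8, -135.7, 170.9]
tcp_rot: [-1.572, 0.0, -1.447]
ft_force: [0.6, -0.5, 0.4]
opening: 0.502
```

```bash
python3 - <<'E'
from h import *
C=snap('wrist','w1'); print(env.state()['eef_pos'],env.state()['tcp_rot'],env.state()['joints'],np.round(-C[1].T@C[2]))
E
```

```text
[ 572.91096101 -136.20936645  171.4864326 ] [-1.57137345e+00 -5.82765841e-05 -1.44794004e+00] [-3.45398055e-01  4.55171275e-01  1.66756255e+00 -3.66858489e-04
  1.01934756e+00  1.10273428e+00] [ 639. -128.  369.]
```

View pics/w1.png

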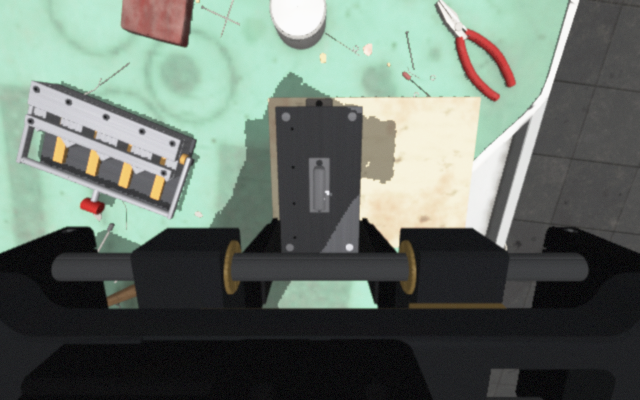

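```bash
python3 - <<'E'
import cv2
im=cv2.imread('pics/raw_w1.png')
cv2.imwrite('pics/w1b.png',cv2.resize(im[90:260,255:385],None,fx=4.5,fy=4.5,interpolation=2)[:600])
cv2.imwrite('pics/w1c.png',cv2.resize(im[70:230,0:210],None,fx=3.8,fy=3.8,interpolation=2)[:600])
E
```

```text
(no output)
```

View pics/w1b.png

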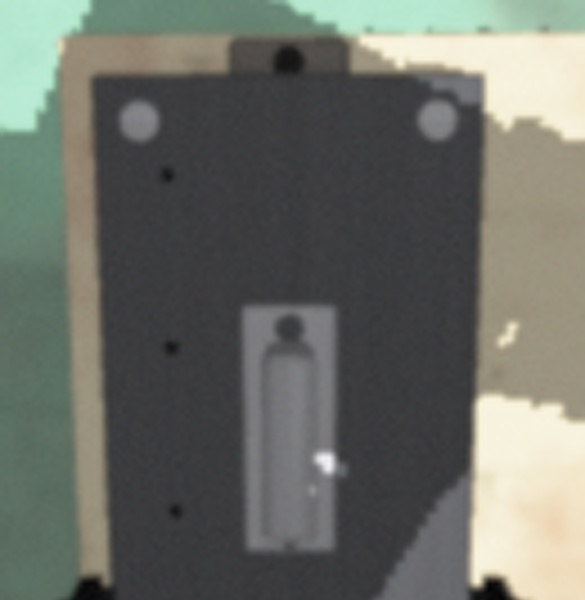

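View pics/w1c.png

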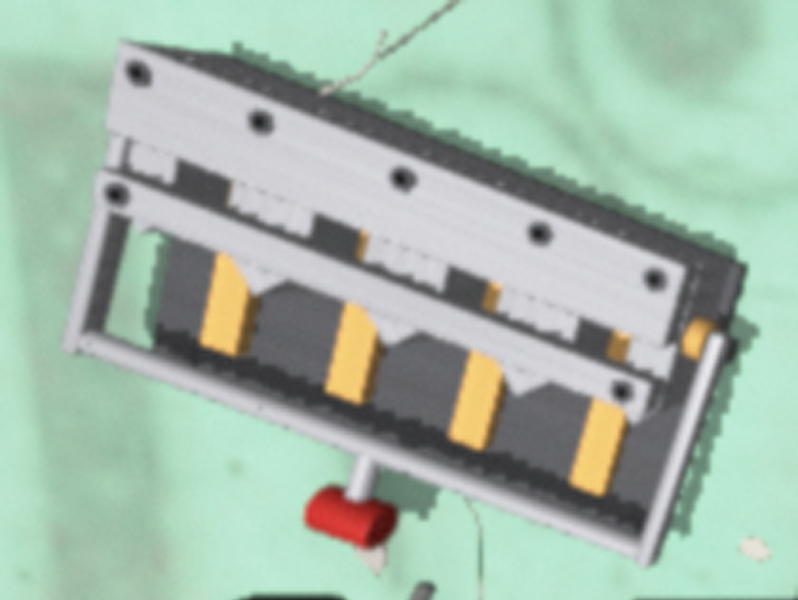

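```bash
python3 - <<'E'
from h import *
C=cam('wrist')
B=lambda p,z,x0=255,y0=90,f=4.5: back(C,x0+(p[0]+.5)/f-.5,y0+(p[1]+.5)/f-.5,z)[:2]
a=B((93,75),54);b=B((484,75),54);print('TL,TR',a,b,np.linalg.norm(a-b),np.arctan2(*(a-b)[::-1])-np.pi/2)
m=(a+b)/2; th=np.arctan2(*(a-b)[::-1])-np.pi/2; print('centre',m-82.5*np.array([np.cos(th),np.sin(th)]))
print('lug mid',B((289,445),79),B((289,428),54), 'len',np.linalg.norm(B((289,345),79)-B((289,545),79)))
# plate z54: 242-337,305-550
print('plate',B((290,428),56))
J=lambda p,z:B(p,z,0,70,3.8)
for p in [(221,352),(347,400),(468,445),(588,492)]: print(J(p,12))
print('knob',J((350,517),19))
import fit
E
```

```text
TL,TR [649.98750221 -81.2467525 ] [ 660.98208557 -169.22149183] 88.6590978024186 0.1243297110107544
centre [ 573.62161037 -135.46491798]
lug mid [ 575.72822728 -135.33550821] [ 574.50051684 -135.42984225] len 45.61779937985643
plate [ 574.93525602 -135.6220637 ]
[554.32048268 180.07674163]
[543.61706999 141.2067188 ]
[533.49716483 103.10977433]
[522.45630672  64.59673764]
knob [506.77474484 137.20077699]
board
[ 5.839795e+02 -1.973299e+02  1.263000e-01] resid px [[-0.69, -0.6], [0.47, -0.66], [0.77, 0.55], [-0.55, 0.63]]
mtop
[ 5.736076e+02 -1.344339e+02  1.231000e-01] resid px [[-0.4, -0.32], [0.22, -0.05], [0.34, 0.24], [-0.18, 0.12]]
jig
[ 5.675614e+02  1.159341e+02 -2.727000e-01] resid px [[-0.04, -0.03], [-0.17, -0.13], [-0.07, -0.01], [-0.13, 0.12], [0.4, 0.05]]
[199.6 139.6]
[199.6 139.6]
free [ 591.63006777 -257.59621647]
```

Emit:
{"op": "jog_arm", "data": {
  "series": [
    {"dx": 0.001, "dy": 0.001, "dz": -0.03, "rx": 0, "ry": 0, "rz": 0, "gripper": 0.5},
    {"dx": 0, "dy": 0, "dz": -0.03, "rx": 0, "ry": 0, "rz": 0, "gripper": 0.5},
    {"dx": 0, "dy": 0, "dz": -0.02, "rx": 0, "ry": 0, "rz": 0, "gripper": 0.5},
    {"dx": 0, "dy": 0, "dz": -0.012, "rx": 0, "ry": 0, "rz": 0, "gripper": 0.5},
    {"dx": 0, "dy": 0, "dz": -0.008, "rx": 0, "ry": 0, "rz": 0, "gripper": 0.5},
    {"dx": 0, "dy": 0, "dz": 0, "rx": 0, "ry": 0, "rz": 0, "gripper": 0.5},
    {"dx": 0, "dy": 0, "dz": 0, "rx": 0, "ry": 0, "rz": 0, "gripper": 0.5}
  ]
}}

```text
t: 2.6
eef_pos: [574.9, -134.7, 72.3]
tcp_rot: [-1.57, -0.001, -1.448]
ft_force: [-0.2, -0.1, -0.0]
opening: 0.505
```

Emit:
{"op": "jog_arm", "data": {
  "series": [
    {"dx": 0, "dy": 0, "dz": 0, "rx": 0, "ry": 0, "rz": 0, "gripper": 0.3},
    {"dx": 0, "dy": 0, "dz": 0, "rx": 0, "ry": 0, "rz": 0, "gripper": 0.2},
    {"dx": 0, "dy": 0, "dz": 0, "rx": 0, "ry": 0, "rz": 0, "gripper": 0.0},
    {"dx": 0, "dy": 0, "dz": 0, "rx": 0, "ry": 0, "rz": 0, "gripper": 0.0},
    {"dx": 0, "dy": 0, "dz": 0, "rx": 0, "ry": 0, "rz": 0, "gripper": 0.0},
    {"dx": 0, "dy": 0, "dz": 0, "rx": 0, "ry": 0, "rz": 0, "gripper": 0.0}
  ]
}}

```text
t: 3.2
eef_pos: [574.6, -134.3, 71.5]
tcp_rot: [-1.571, -0.0, -1.447]
ft_force: [-0.1, -0.4, -0.1]
opening: 0.052
```

Emit:
{"op": "jog_arm", "data": {
  "series": [
    {"dx": 0, "dy": 0, "dz": 0, "rx": 0, "ry": 0, "rz": 0, "gripper": 0.0},
    {"dx": 0, "dy": 0, "dz": 0, "rx": 0, "ry": 0, "rz": 0, "gripper": 0.0}
  ]
}}

```text
t: 3.4
eef_pos: [574.6, -134.3, 71.5]
tcp_rot: [-1.571, -0.0, -1.447]
ft_force: [1.0, 0.0, 0.0]
opening: 0.001
```

```bash
python3 - <<'E'
from h import *
C=snap('wrist','w2',(200,130,440,320),3.3); print(env.state()['eef_pos'])
snap('scene','s2',(200,150,340,290),4.2)
E
```

```text
[ 574.59607298 -134.30627838   71.43369391]
```

View pics/w2.png

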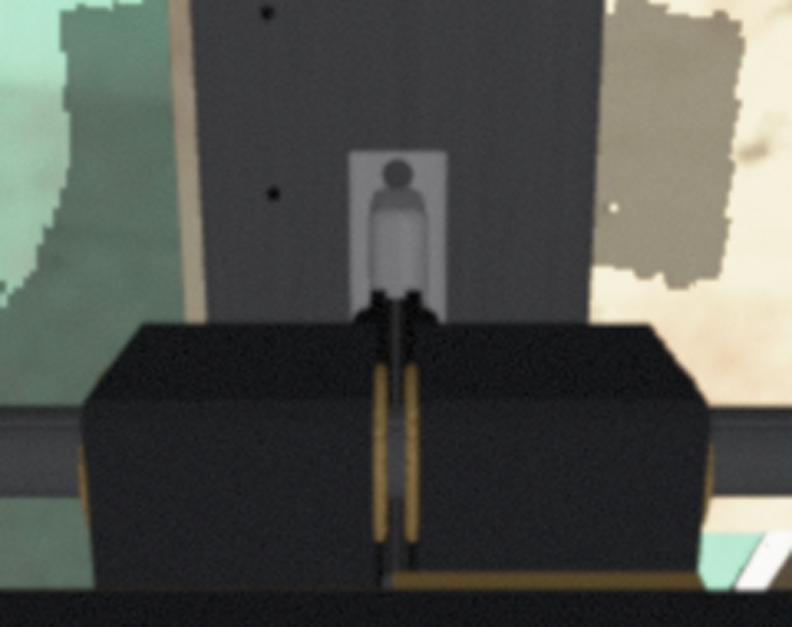

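View pics/s2.png

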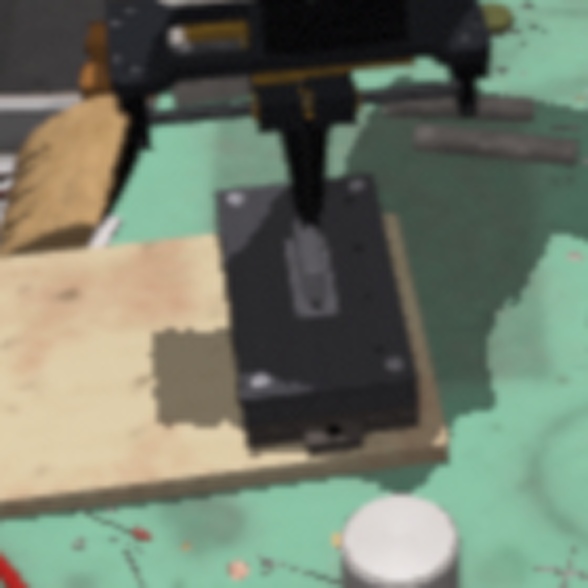

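```bash
python3 - <<'E'
from h import *
s=env.state(); C=cam('wrist');S=cam('scene');T=cam('top')
R=Rot.from_euler('xyz',s['tcp_rot']).as_matrix()
for y in (-8,0,11):
  X=s['eef_pos']+R@[0,y,0]; print(y,X,proj(C,X),proj(S,X),proj(T,X))
for X in ([574.5,-135.3,79],[574.5,-135.3,54]): print(X,proj(C,X),proj(S,X),proj(T,X))
snap('top','t2',(320,140,450,250),5)
E
```

```text
-8 [ 574.59338082 -134.30788607   79.43592904] [319.25632923 224.23495711] [273.57733385 206.92852279] [360.28729642 193.38201377]
0 [ 574.59293833 -134.30863216   71.43592908] [319.26764656 220.48941916] [273.73948523 209.63751399] [359.98098718 193.8454572 ]
11 [ 574.59232991 -134.30965803   60.43592915] [319.28189505 215.77379481] [273.95983389 213.31878131] [359.56689777 194.47197114]
[574.5, -135.3, 79] [320.69244303 224.32661835] [273.1345258  207.06142412] [360.72486738 193.46255147]
[574.5, -135.3, 54] [320.56736981 213.49330256] [273.64365257 215.43467077] [359.77166827 194.8861782 ]
```

View pics/t2.png

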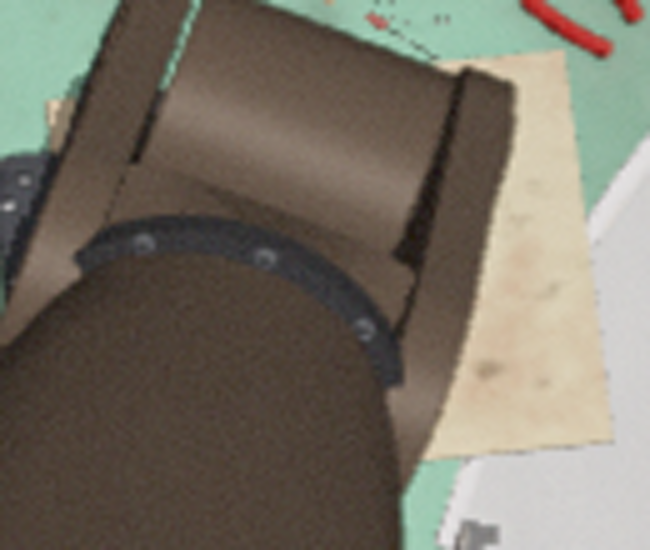

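```bash
python3 - <<'E'
from h import *
s=env.state(); C=cam('wrist');S=cam('scene')
R=Rot.from_euler('xyz',s['tcp_rot']).as_matrix()
for y in (-40,-30,-20,-10,0,11):
  X=s['eef_pos']+R@[0,y,10]; print(y,np.round(X),proj(C,X).round(1),proj(S,X).round(1))
im=cv2.imread('pics/raw_w2.png'); cv2.imwrite('pics/w2b.png',cv2.resize(im[165:245,280:360],None,fx=7,fy=7,interpolation=2))
im=cv2.imread('pics/raw_s2.png'); cv2.imwrite('pics/s2b.png',cv2.resize(im[160:240,235:315],None,fx=7,fy=7,interpolation=2))
E
```

```text
-40 [ 585. -133.  111.] [319.2 226.1] [273.4 198.8]
-30 [ 585. -133.  101.] [319.2 220.4] [273.6 202.3]
-20 [ 585. -133.   91.] [319.3 215.4] [273.9 205.8]
-10 [ 585. -133.   81.] [319.3 210.9] [274.1 209.2]
0 [ 585. -133.   71.] [319.3 206.8] [274.3 212.6]
11 [ 585. -133.   60.] [319.3 202.7] [274.5 216.3]
```

View pics/w2b.png

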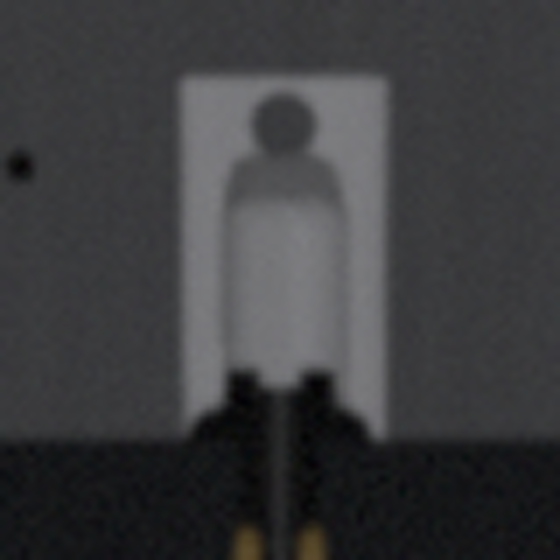

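View pics/s2b.png

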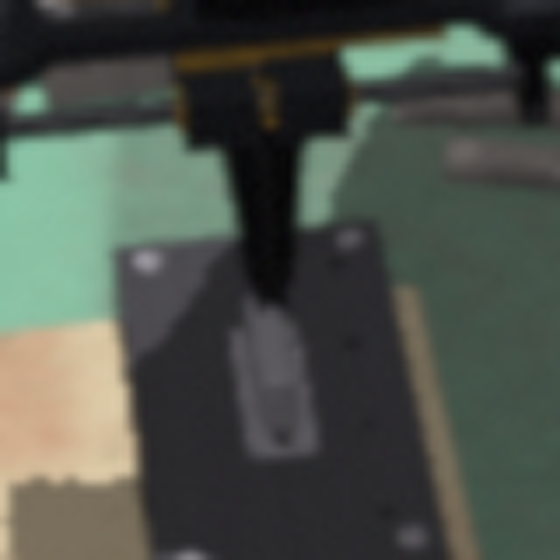

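```bash
python3 - <<'E'
from h import *
S=cam('scene')
p=np.array([143.58,-607.99,185.86]);R=Rot.from_euler('xyz',[-1.5706,.0011,-1.339]).as_matrix()
for x in (-47.5,47.5):
  for y in (-40,-28,-8,0,11): print(x,y,proj(S,p+R@[x,y,0]).round(1))
im=cv2.imread('pics/scene0.png'); cv2.imwrite('pics/s0b.png',cv2.resize(im[0:90,25:145],None,fx=6,fy=6,interpolation=2))
E
```

```text
-47.5 -40 [110.5  59.4]
-47.5 -28 [111.7  63.7]
-47.5 -8 [113.7  70.7]
-47.5 0 [114.5  73.5]
-47.5 11 [115.6  77.3]
47.5 -40 [72.  63.5]
47.5 -28 [73.5 67.8]
47.5 -8 [75.9 74.9]
47.5 0 [76.9 77.7]
47.5 11 [78.2 81.5]
```

View pics/s0b.png

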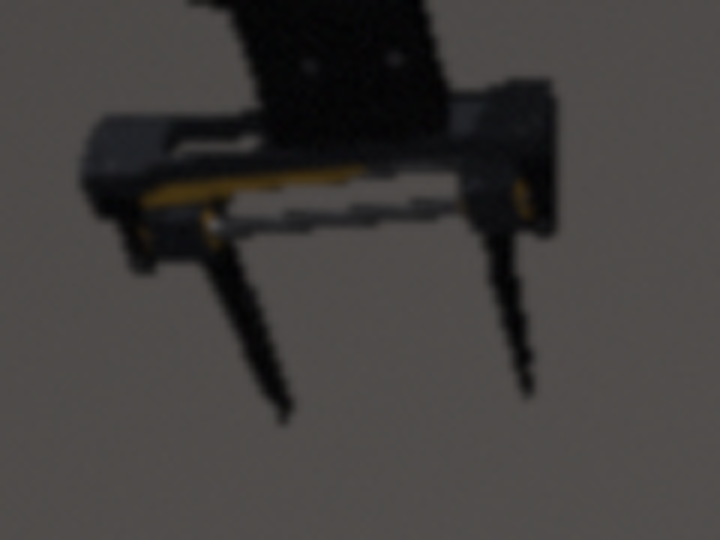

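Emit:
{"op": "jog_arm", "data": {
  "series": [
    {"dx": 0, "dy": 0, "dz": 0, "rx": 0, "ry": 0, "rz": 0, "gripper": 0.35},
    {"dx": 0, "dy": -0.001, "dz": 0, "rx": 0, "ry": 0, "rz": 0, "gripper": 0.35},
    {"dx": 0, "dy": 0, "dz": 0, "rx": 0, "ry": 0, "rz": 0, "gripper": 0.35},
    {"dx": 0, "dy": 0, "dz": 0, "rx": 0, "ry": 0, "rz": 0, "gripper": 0.35},
    {"dx": 0, "dy": 0, "dz": -0.005, "rx": 0, "ry": 0, "rz": 0, "gripper": 0.35},
    {"dx": 0, "dy": 0, "dz": -0.005, "rx": 0, "ry": 0, "rz": 0, "gripper": 0.35}
  ]
}}

```text
t: 4.15
eef_pos: [574.6, -135.3, 61.1]
tcp_rot: [-1.571, -0.0, -1.447]
ft_force: [-0.1, 0.1, 0.4]
opening: 0.345
```

Emit:
{"op": "jog_arm", "data": {
  "series": [
    {"dx": 0, "dy": 0, "dz": -0.004, "rx": 0, "ry": 0, "rz": 0, "gripper": 0.35},
    {"dx": 0, "dy": 0, "dz": -0.004, "rx": 0, "ry": 0, "rz": 0, "gripper": 0.35},
    {"dx": 0, "dy": 0, "dz": 0, "rx": 0, "ry": 0, "rz": 0, "gripper": 0.35}
  ]
}}

```text
t: 4.45
eef_pos: [574.3, -135.2, 52.7]
tcp_rot: [-1.572, 0.0, -1.447]
ft_force: [-0.4, 0.1, 0.4]
opening: 0.349
```

```bash
python3 - <<'E'
from h import *
print(env.state()['eef_pos'],env.state()['ft_force'])
snap('scene','s3',(225,150,325,240),6)
E
```

```text
[ 574.31869235 -135.20982825   52.74073715] [-0.40062938  0.07520943  0.38739779]
```

View pics/s3.png

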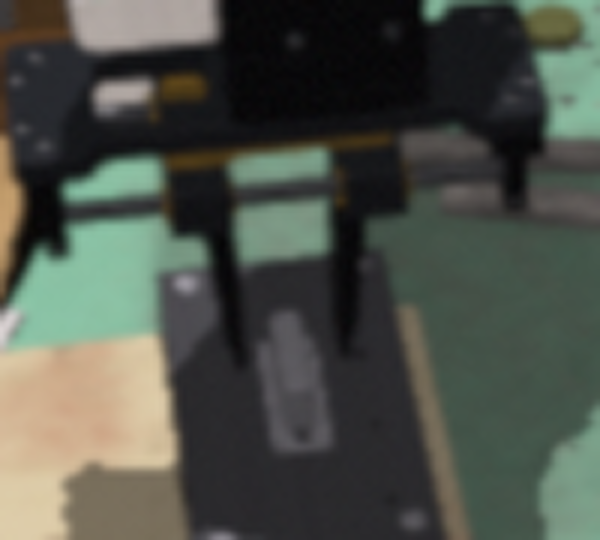

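Emit:
{"op": "jog_arm", "data": {
  "series": [
    {"dx": 0, "dy": 0, "dz": -0.003, "rx": 0, "ry": 0, "rz": 0, "gripper": 0.35},
    {"dx": 0, "dy": 0, "dz": -0.003, "rx": 0, "ry": 0, "rz": 0, "gripper": 0.35},
    {"dx": 0, "dy": 0, "dz": -0.003, "rx": 0, "ry": 0, "rz": 0, "gripper": 0.35},
    {"dx": 0, "dy": 0, "dz": 0, "rx": 0, "ry": 0, "rz": 0, "gripper": 0.35}
  ]
}}

```text
t: 4.9
eef_pos: [574.4, -135.2, 44.0]
tcp_rot: [-1.571, 0.0, -1.447]
ft_force: [-0.3, -0.4, 0.3]
opening: 0.35
```

```bash
python3 - <<'E'
from h import *
print(env.state()['eef_pos'],env.state()['ft_force'])
snap('scene','s4',(225,150,325,240),6)
snap('wrist','w4',(240,150,400,270),5)
E
```

```text
[ 574.39413501 -135.23605252   44.02653048] [-0.32086309 -0.35836843  0.33239002]
```

View pics/s4.png

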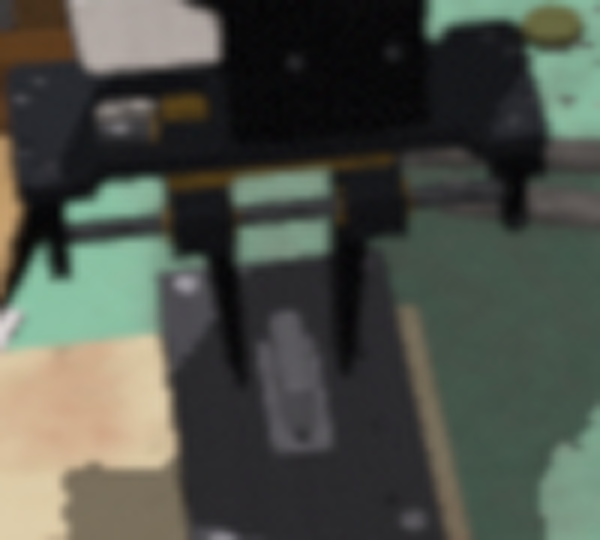

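View pics/w4.png

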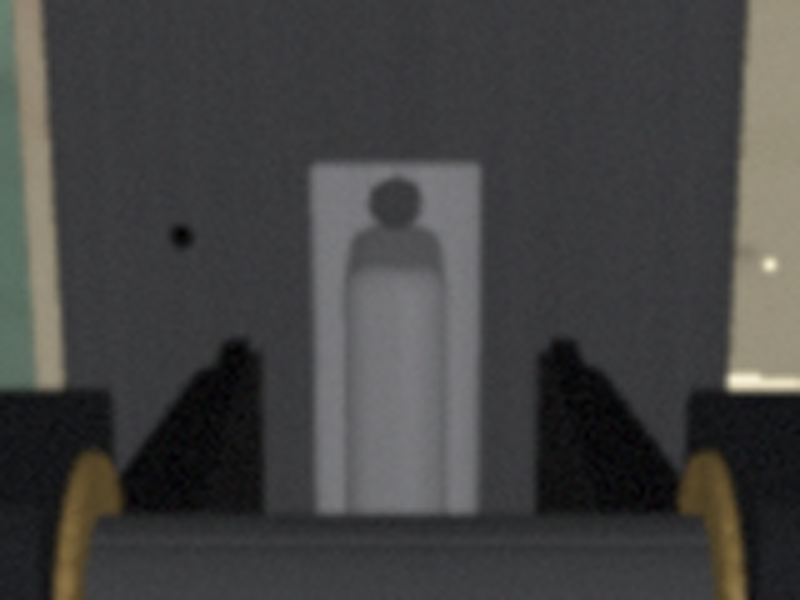

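Emit:
{"op": "jog_arm", "data": {
  "series": [
    {"dx": 0, "dy": 0, "dz": 0, "rx": 0, "ry": 0, "rz": 0, "gripper": 0.0},
    {"dx": 0, "dy": 0, "dz": 0, "rx": 0, "ry": 0, "rz": 0, "gripper": 0.0},
    {"dx": 0, "dy": 0, "dz": 0, "rx": 0, "ry": 0, "rz": 0, "gripper": 0.0},
    {"dx": 0, "dy": 0, "dz": 0, "rx": 0, "ry": 0, "rz": 0, "gripper": 0.0},
    {"dx": 0, "dy": 0, "dz": 0, "rx": 0, "ry": 0, "rz": 0, "gripper": 0.0},
    {"dx": 0, "dy": 0, "dz": 0, "rx": 0, "ry": 0, "rz": 0, "gripper": 0.0}
  ]
}}

```text
t: 5.6
eef_pos: [574.6, -135.3, 44.6]
tcp_rot: [-1.571, -0.0, -1.447]
ft_force: [0.4, 0.5, 2.0]
opening: 0.124
```

Emit:
{"op": "jog_arm", "data": {
  "series": [
    {"dx": 0, "dy": 0, "dz": 0.005, "rx": 0, "ry": 0, "rz": 0, "gripper": 0.0},
    {"dx": 0, "dy": 0, "dz": 0.008, "rx": 0, "ry": 0, "rz": 0, "gripper": 0.0},
    {"dx": 0, "dy": 0, "dz": 0.01, "rx": 0, "ry": 0, "rz": 0, "gripper": 0.0},
    {"dx": 0, "dy": 0, "dz": 0.01, "rx": 0, "ry": 0, "rz": 0, "gripper": 0.0},
    {"dx": 0, "dy": 0, "dz": 0.007, "rx": 0, "ry": 0, "rz": 0, "gripper": 0.0},
    {"dx": 0, "dy": 0, "dz": 0, "rx": 0, "ry": 0, "rz": 0, "gripper": 0.0},
    {"dx": 0, "dy": 0, "dz": 0, "rx": 0, "ry": 0, "rz": 0, "gripper": 0.0}
  ]
}}

```text
t: 6.3
eef_pos: [574.5, -135.3, 84.6]
tcp_rot: [-1.571, -0.0, -1.447]
ft_force: [-0.5, 0.3, -5.6]
opening: 0.121
```

```bash
python3 - <<'E'
from h import *
print(env.state()['eef_pos'],env.state()['ft_force'],env.state()['moment'])
snap('scene','s5',(180,120,340,260),4)
E
```

```text
[ 574.54864411 -135.27423502   84.60329598] [-0.53919783  0.27356499 -5.57251911] [0.06226795 0.03497118 0.0852212 ]
```

View pics/s5.png

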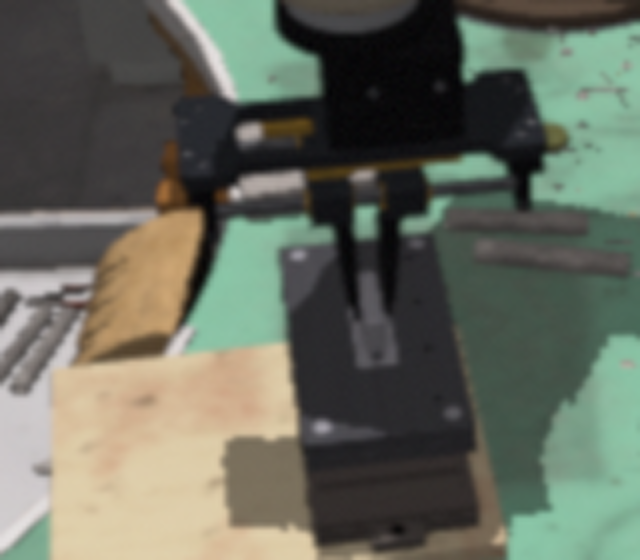

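Emit:
{"op": "jog_arm", "data": {
  "series": [
    {"dx": 0.0015, "dy": -0.012, "dz": 0, "rx": 0, "ry": 0, "rz": 0, "gripper": 0.0},
    {"dx": 0.0025, "dy": -0.02, "dz": 0, "rx": 0, "ry": 0, "rz": 0, "gripper": 0.0},
    {"dx": 0.0025, "dy": -0.02, "dz": 0, "rx": 0, "ry": 0, "rz": 0, "gripper": 0.0},
    {"dx": 0.0025, "dy": -0.02, "dz": 0, "rx": 0, "ry": 0, "rz": 0, "gripper": 0.0},
    {"dx": 0.0025, "dy": -0.02, "dz": 0, "rx": 0, "ry": 0, "rz": 0, "gripper": 0.0},
    {"dx": 0.0025, "dy": -0.02, "dz": 0, "rx": 0, "ry": 0, "rz": 0, "gripper": 0.0},
    {"dx": 0.0015, "dy": -0.011, "dz": 0, "rx": 0, "ry": 0, "rz": 0, "gripper": 0.0},
    {"dx": 0, "dy": 0, "dz": 0, "rx": 0, "ry": 0, "rz": 0, "gripper": 0.0}
  ]
}}

```text
t: 7.15
eef_pos: [590.1, -260.0, 84.2]
tcp_rot: [-1.571, -0.0, -1.449]
ft_force: [0.0, 0.7, -4.4]
opening: 0.123
```

Emit:
{"op": "jog_arm", "data": {
  "series": [
    {"dx": 0, "dy": 0, "dz": -0.015, "rx": 0, "ry": 0, "rz": 0, "gripper": 0.0},
    {"dx": 0, "dy": 0, "dz": -0.015, "rx": 0, "ry": 0, "rz": 0, "gripper": 0.0},
    {"dx": 0, "dy": 0, "dz": -0.012, "rx": 0, "ry": 0, "rz": 0, "gripper": 0.0},
    {"dx": 0, "dy": 0, "dz": -0.006, "rx": 0, "ry": 0, "rz": 0, "gripper": 0.0},
    {"dx": 0, "dy": 0, "dz": -0.004, "rx": 0, "ry": 0, "rz": 0, "gripper": 0.0},
    {"dx": 0, "dy": 0, "dz": -0.002, "rx": 0, "ry": 0, "rz": 0, "gripper": 0.0},
    {"dx": 0, "dy": 0, "dz": 0, "rx": 0, "ry": 0, "rz": 0, "gripper": 0.0}
  ]
}}

```text
t: 7.85
eef_pos: [590.2, -258.3, 30.5]
tcp_rot: [-1.571, -0.0, -1.447]
ft_force: [0.2, -0.0, -4.1]
opening: 0.122
```

Emit:
{"op": "jog_arm", "data": {
  "series": [
    {"dx": 0, "dy": 0, "dz": -0.002, "rx": 0, "ry": 0, "rz": 0, "gripper": 0.0},
    {"dx": 0, "dy": 0, "dz": -0.001, "rx": 0, "ry": 0, "rz": 0, "gripper": 0.0},
    {"dx": 0, "dy": 0, "dz": 0, "rx": 0, "ry": 0, "rz": 0, "gripper": 0.0},
    {"dx": 0, "dy": 0, "dz": 0, "rx": 0, "ry": 0, "rz": 0, "gripper": 0.0}
  ]
}}

```text
t: 8.25
eef_pos: [590.2, -258.3, 27.6]
tcp_rot: [-1.571, -0.0, -1.447]
ft_force: [0.2, -0.3, -4.5]
opening: 0.124
```

Emit:
{"op": "jog_arm", "data": {
  "series": [
    {"dx": 0, "dy": 0, "dz": -0.001, "rx": 0, "ry": 0, "rz": 0, "gripper": 0.0},
    {"dx": 0, "dy": 0, "dz": 0, "rx": 0, "ry": 0, "rz": 0, "gripper": 0.0},
    {"dx": 0, "dy": 0, "dz": -0.001, "rx": 0, "ry": 0, "rz": 0, "gripper": 0.0},
    {"dx": 0, "dy": 0, "dz": 0, "rx": 0, "ry": 0, "rz": 0, "gripper": 0.0}
  ]
}}

```text
t: 8.65
eef_pos: [590.2, -258.3, 26.0]
tcp_rot: [-1.571, -0.0, -1.447]
ft_force: [-2.4, 0.5, 2.3]
opening: 0.123
```

Emit:
{"op": "jog_arm", "data": {
  "series": [
    {"dx": 0, "dy": 0, "dz": 0, "rx": 0, "ry": 0, "rz": 0, "gripper": 0.35},
    {"dx": 0, "dy": 0, "dz": 0, "rx": 0, "ry": 0, "rz": 0, "gripper": 0.35},
    {"dx": 0, "dy": 0, "dz": 0, "rx": 0, "ry": 0, "rz": 0, "gripper": 0.35},
    {"dx": 0, "dy": 0, "dz": 0, "rx": 0, "ry": 0, "rz": 0, "gripper": 0.35},
    {"dx": 0, "dy": 0, "dz": 0.015, "rx": 0, "ry": 0, "rz": 0, "gripper": 0.35},
    {"dx": 0, "dy": 0, "dz": 0.03, "rx": 0, "ry": 0, "rz": 0, "gripper": 0.35},
    {"dx": 0, "dy": 0, "dz": 0.04, "rx": 0, "ry": 0, "rz": 0, "gripper": 0.35},
    {"dx": 0, "dy": 0, "dz": 0.04, "rx": 0, "ry": 0, "rz": 0, "gripper": 0.35}
  ]
}}

```text
t: 9.45
eef_pos: [589.9, -258.2, 152.8]
tcp_rot: [-1.571, -0.0, -1.447]
ft_force: [0.4, -0.7, 0.8]
opening: 0.347
```

```bash
python3 - <<'E'
from h import *
print(env.state()['eef_pos'])
snap('scene','s6',(180,140,440,300),3)
snap('wrist','w6')
E
```

```text
[ 589.9271306  -258.20370747  152.78886291]
```

View pics/s6.png

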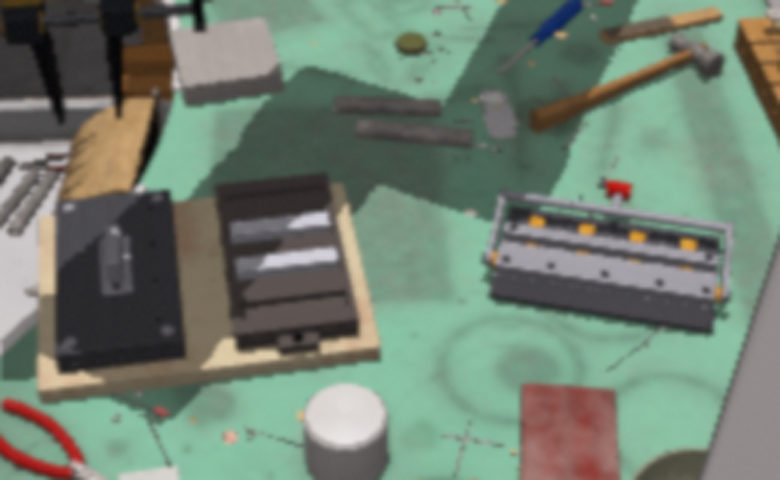

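View pics/w6.png

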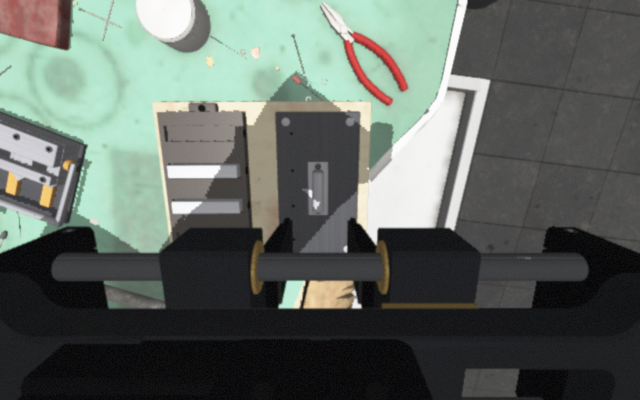

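Emit:
{"op": "jog_arm", "data": {
  "series": [
    {"dx": -0.0085, "dy": 0.038, "dz": 0, "rx": 0, "ry": 0, "rz": -2.27, "gripper": 0.45},
    {"dx": -0.0085, "dy": 0.038, "dz": 0, "rx": 0, "ry": 0, "rz": -2.27, "gripper": 0.45},
    {"dx": -0.0085, "dy": 0.038, "dz": 0, "rx": 0, "ry": 0, "rz": -2.27, "gripper": 0.45},
    {"dx": -0.0085, "dy": 0.038, "dz": 0, "rx": 0, "ry": 0, "rz": -2.27, "gripper": 0.45},
    {"dx": -0.0085, "dy": 0.038, "dz": 0, "rx": 0, "ry": 0, "rz": -2.27, "gripper": 0.45},
    {"dx": -0.0085, "dy": 0.038, "dz": 0, "rx": 0, "ry": 0, "rz": -2.27, "gripper": 0.45},
    {"dx": -0.0085, "dy": 0.038, "dz": 0, "rx": 0, "ry": 0, "rz": -2.27, "gripper": 0.45},
    {"dx": -0.0085, "dy": 0.038, "dz": 0, "rx": 0, "ry": 0, "rz": -2.27, "gripper": 0.45},
    {"dx": -0.0085, "dy": 0.038, "dz": 0, "rx": 0, "ry": 0, "rz": -2.27, "gripper": 0.45},
    {"dx": -0.0085, "dy": 0.038, "dz": 0, "rx": 0, "ry": 0, "rz": -2.27, "gripper": 0.45},
    {"dx": 0, "dy": 0, "dz": 0, "rx": 0, "ry": 0, "rz": 0, "gripper": 0.45},
    {"dx": 0, "dy": 0, "dz": 0, "rx": 0, "ry": 0, "rz": 0, "gripper": 0.45}
  ]
}}

```text
t: 10.75
eef_pos: [505.0, 122.3, 150.9]
tcp_rot: [-1.57, -0.0, -1.841]
ft_force: [-0.2, -0.7, -0.2]
opening: 0.452
```

```bash
python3 - <<'E'
from h import *
print(env.state()['eef_pos'],env.state()['tcp_rot'],env.state()['joints'])
C=snap('wrist','w7',(200,40,440,220),3.3)
np.savez('w7.npz',K=C[0],R=C[1],t=C[2])
snap('top','t7',(310,130,450,250),5)
E
```

```text
[504.98700766 122.2732654  150.8784907 ] [-1.57026505e+00 -1.26073230e-05 -1.84107352e+00] [ 1.10505266e-01  3.85080986e-01  1.85766403e+00 -2.67352634e-04
  8.98359113e-01  1.95174527e+00]
```

View pics/w7.png

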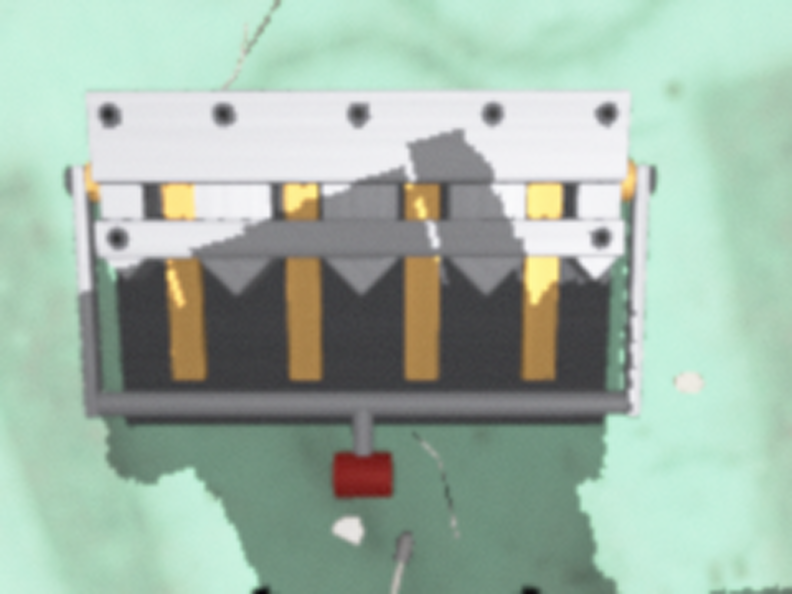

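View pics/t7.png

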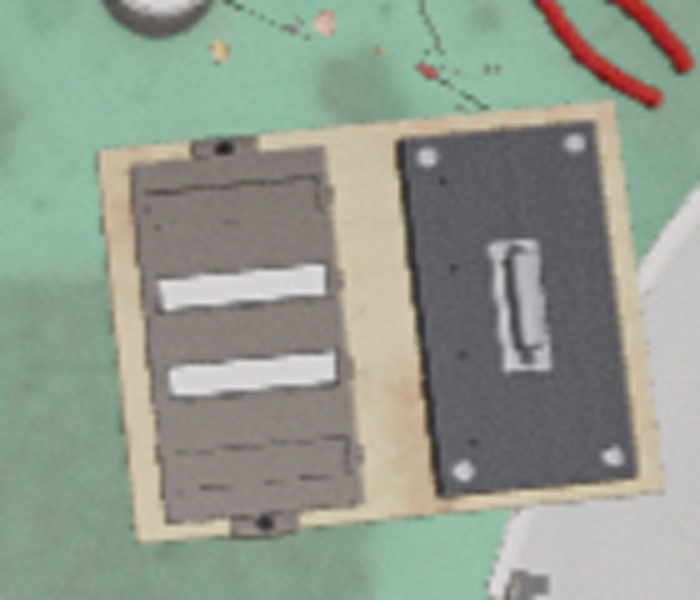

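```bash
python3 - <<'E'
from h import *
from scipy.optimize import least_squares
d=np.load('w7.npz');C=(d['K'],d['R'],d['t'])
pts=[(189,380),(305,380),(422,380),(538,380),(363,475)]
px=np.array([[200+(a+.5)/3.3-.5,40+(b+.5)/3.3-.5] for a,b in pts])
for p,z in zip(px,[12]*4+[19]): print(back(C,*p,z)[:2])
M=np.array([[-28,60,12],[-28,20,12],[-28,-20,12],[-28,-60,12],[-59,0,19]],float)
def tr(q): c,s=np.cos(q[2]),np.sin(q[2]); return np.stack([q[0]+c*M[:,0]-s*M[:,1],q[1]+s*M[:,0]+c*M[:,1],M[:,2]+q[3]],1)
r=least_squares(lambda q:(proj(C,tr(q))-px).ravel(),[567,116,-.27,0],x_scale=[100,100,.1,10]); print(r.x,r.fun.round(2))
T=cam('top');
for a,b in [(242,287),(253,373)]: print('bar',back(T,310+(a+.5)/5-.5,130+(b+.5)/5-.5,42)[:2])
Q=lambda a,b,z:back(T,310+(a+.5)/5-.5,130+(b+.5)/5-.5,z)[:2]
for pts in ([(130,165),(323,147),(358,505),(168,523)],): 
  for p in pts: print('mould c',Q(*p,34))
for p in [(400,140),(594,122),(637,478),(438,497)]: print('mtop c',Q(*p,36))
E
```

```text
[554.59641684 181.7199826 ]
[544.02928514 143.35765246]
[533.37107384 104.66467199]
[522.80397458  66.30245963]
[508.0917453  132.64587451]
[ 5.65575782e+02  1.16622109e+02 -2.69283042e-01  2.50806140e-01] [-0.19  0.11  0.02  0.13 -0.08  0.14  0.13  0.16  0.12 -0.54]
bar [ 593.84758825 -131.95326877]
bar [ 554.96568875 -137.60880821]
mould c [649.86292613 -80.35470346]
mould c [ 660.70727824 -168.44291434]
mould c [ 497.46256234 -186.539908  ]
mould c [ 487.00274621 -101.28378684]
mtop c [ 664.54631236 -203.35866946]
mtop c [ 675.41496968 -291.99790917]
mtop c [ 512.97344967 -311.56951722]
mtop c [ 501.93928727 -222.17415535]
```

Emit:
{"op": "jog_arm", "data": {
  "series": [
    {"dx": 0.004, "dy": 0.01, "dz": -0.02, "rx": 0, "ry": 0, "rz": 0, "gripper": 0.45},
    {"dx": 0, "dy": 0, "dz": -0.035, "rx": 0, "ry": 0, "rz": 0, "gripper": 0.45},
    {"dx": 0, "dy": 0, "dz": -0.035, "rx": 0, "ry": 0, "rz": 0, "gripper": 0.45},
    {"dx": 0, "dy": 0, "dz": -0.025, "rx": 0, "ry": 0, "rz": 0, "gripper": 0.45},
    {"dx": 0, "dy": 0, "dz": -0.015, "rx": 0, "ry": 0, "rz": 0, "gripper": 0.45},
    {"dx": 0, "dy": 0, "dz": 0, "rx": 0, "ry": 0, "rz": 0, "gripper": 0.45},
    {"dx": 0, "dy": 0, "dz": 0, "rx": 0, "ry": 0, "rz": 0, "gripper": 0.45}
  ]
}}

```text
t: 11.55
eef_pos: [509.5, 130.9, 20.7]
tcp_rot: [-1.571, -0.0, -1.845]
ft_force: [-1.1, -0.1, -0.5]
opening: 0.448
```

```bash
python3 - <<'E'
from h import *
print(env.state()['eef_pos'],env.state()['tcp_rot'],env.state()['ft_force'])
C=snap('wrist','w8',(200,100,440,280),3.3)
snap('scene','s8',(320,150,440,250),6)
E
```

```text
[509.52223117 130.90821007  20.74864345] [-1.57090254e+00 -1.66468160e-04 -1.84456230e+00] [-1.10416521 -0.13671561 -0.46604351]
```

View pics/w8.png

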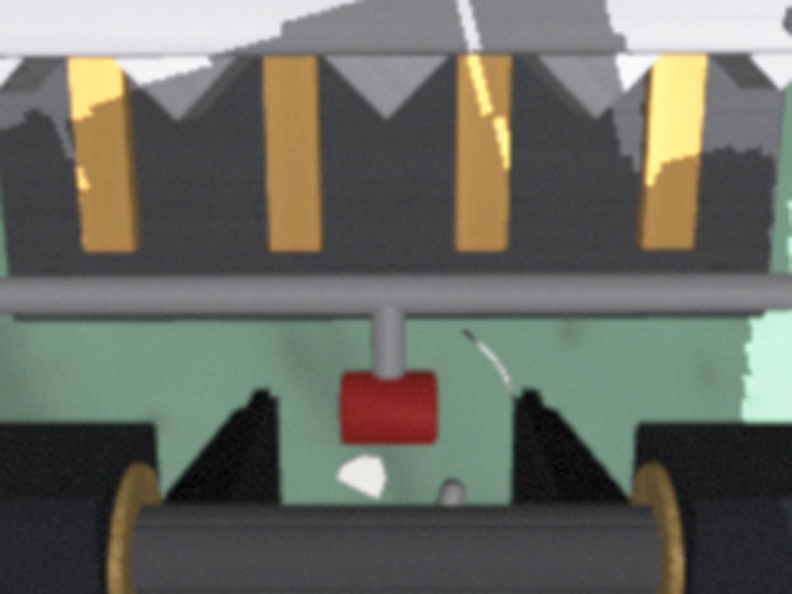

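View pics/s8.png

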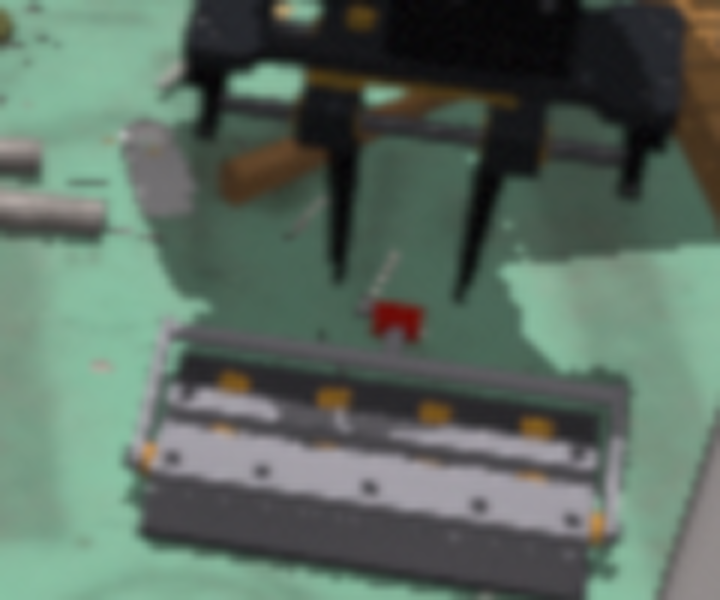

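Emit:
{"op": "jog_arm", "data": {
  "series": [
    {"dx": 0, "dy": 0.001, "dz": -0.012, "rx": 0, "ry": 0, "rz": 0, "gripper": 0.45},
    {"dx": 0, "dy": 0, "dz": -0.01, "rx": 0, "ry": 0, "rz": 0, "gripper": 0.45},
    {"dx": 0, "dy": 0, "dz": -0.006, "rx": 0, "ry": 0, "rz": 0, "gripper": 0.45},
    {"dx": 0, "dy": 0, "dz": -0.003, "rx": 0, "ry": 0, "rz": 0, "gripper": 0.45},
    {"dx": 0, "dy": 0, "dz": 0, "rx": 0, "ry": 0, "rz": 0, "gripper": 0.45}
  ]
}}

```text
t: 12.15
eef_pos: [508.8, 132.7, -11.1]
tcp_rot: [-1.572, -0.0, -1.843]
ft_force: [-0.2, 0.3, -1.2]
opening: 0.446
```

Emit:
{"op": "jog_arm", "data": {
  "series": [
    {"dx": 0, "dy": 0, "dz": 0, "rx": 0, "ry": 0, "rz": 0, "gripper": 0.0},
    {"dx": 0, "dy": 0, "dz": 0, "rx": 0, "ry": 0, "rz": 0, "gripper": 0.0},
    {"dx": 0, "dy": 0, "dz": 0, "rx": 0, "ry": 0, "rz": 0, "gripper": 0.0},
    {"dx": 0, "dy": 0, "dz": 0, "rx": 0, "ry": 0, "rz": 0, "gripper": 0.0},
    {"dx": 0, "dy": 0, "dz": 0, "rx": 0, "ry": 0, "rz": 0, "gripper": 0.0}
  ]
}}

```text
t: 12.65
eef_pos: [509.1, 132.5, -10.4]
tcp_rot: [-1.571, -0.0, -1.843]
ft_force: [0.3, -2.7, 0.5]
opening: 0.207
```

```bash
python3 - <<'E'
import numpy as np
th=np.linspace(0,1.92,13)
x=36-95*np.cos(th);z=19+95*np.sin(th)
dx=np.diff(x);dz=np.diff(z)
for a,b in zip(dx,dz): print(round(a*.963/1000,4),round(-a*.268/1000,4),round(b/1000,4))
E
```

```text
0.0012 -0.0003 0.0151
0.0035 -0.001 0.0147
0.0057 -0.0016 0.014
0.0078 -0.0022 0.0129
0.0096 -0.0027 0.0114
0.0113 -0.0031 0.0097
0.0126 -0.0035 0.0077
0.0136 -0.0038 0.0055
0.0143 -0.004 0.0032
0.0146 -0.0041 0.0008
0.0145 -0.004 -0.0017
0.0141 -0.0039 -0.004
```

Emit:
{"op": "jog_arm", "data": {
  "series": [
    {"dx": 0.0012, "dy": -0.0003, "dz": 0.0151, "rx": 0, "ry": 0, "rz": 0, "gripper": 0.0},
    {"dx": 0.0035, "dy": -0.001, "dz": 0.0147, "rx": 0, "ry": 0, "rz": 0, "gripper": 0.0},
    {"dx": 0.0057, "dy": -0.0016, "dz": 0.014, "rx": 0, "ry": 0, "rz": 0, "gripper": 0.0}
  ]
}}

```text
t: 12.95
eef_pos: [519.8, 129.6, 33.5]
tcp_rot: [-1.57, -0.0, -1.843]
ft_force: [5.6, -3.3, -8.7]
opening: 0.206
```

Emit:
{"op": "jog_arm", "data": {
  "series": [
    {"dx": 0.0078, "dy": -0.0022, "dz": 0.0129, "rx": 0, "ry": 0, "rz": 0, "gripper": 0.0},
    {"dx": 0.0096, "dy": -0.0027, "dz": 0.0114, "rx": 0, "ry": 0, "rz": 0, "gripper": 0.0},
    {"dx": 0.0113, "dy": -0.0031, "dz": 0.0097, "rx": 0, "ry": 0, "rz": 0, "gripper": 0.0},
    {"dx": 0.0126, "dy": -0.0035, "dz": 0.0077, "rx": 0, "ry": 0, "rz": 0, "gripper": 0.0}
  ]
}}

```text
t: 13.35
eef_pos: [560.7, 118.3, 74.7]
tcp_rot: [-1.572, -0.0, -1.843]
ft_force: [3.8, 1.5, -16.3]
opening: 0.206
```

Emit:
{"op": "jog_arm", "data": {
  "series": [
    {"dx": 0.0136, "dy": -0.0038, "dz": 0.0055, "rx": 0, "ry": 0, "rz": 0, "gripper": 0.0},
    {"dx": 0.0143, "dy": -0.004, "dz": 0.0032, "rx": 0, "ry": 0, "rz": 0, "gripper": 0.0},
    {"dx": 0.0146, "dy": -0.0041, "dz": 0.0008, "rx": 0, "ry": 0, "rz": 0, "gripper": 0.0},
    {"dx": 0.0145, "dy": -0.004, "dz": -0.0017, "rx": 0, "ry": 0, "rz": 0, "gripper": 0.0},
    {"dx": 0.0141, "dy": -0.0039, "dz": -0.004, "rx": 0, "ry": 0, "rz": 0, "gripper": 0.0},
    {"dx": 0, "dy": 0, "dz": 0, "rx": 0, "ry": 0, "rz": 0, "gripper": 0.0}
  ]
}}

```text
t: 13.95
eef_pos: [633.0, 98.4, 78.5]
tcp_rot: [-1.57, 0.001, -1.844]
ft_force: [0.9, 1.4, 4.2]
opening: 0.21
```

```bash
python3 - <<'E'
from h import *
print(env.state()['eef_pos'],env.state()['tcp_rot'],env.state()['ft_force'])
C=snap('wrist','w9')
snap('scene','s9',(300,100,480,250),4)
E
```

```text
[633.04560243  98.391986    78.52456697] [-1.57009784e+00  5.89672796e-04 -1.84405420e+00] [0.8823302  1.36320084 4.15156863]
```

View pics/w9.png

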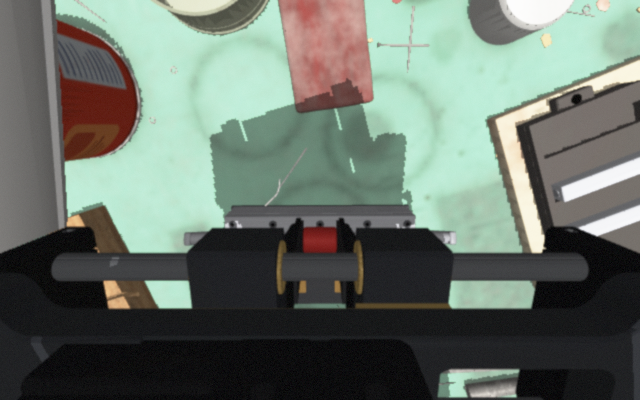

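View pics/s9.png

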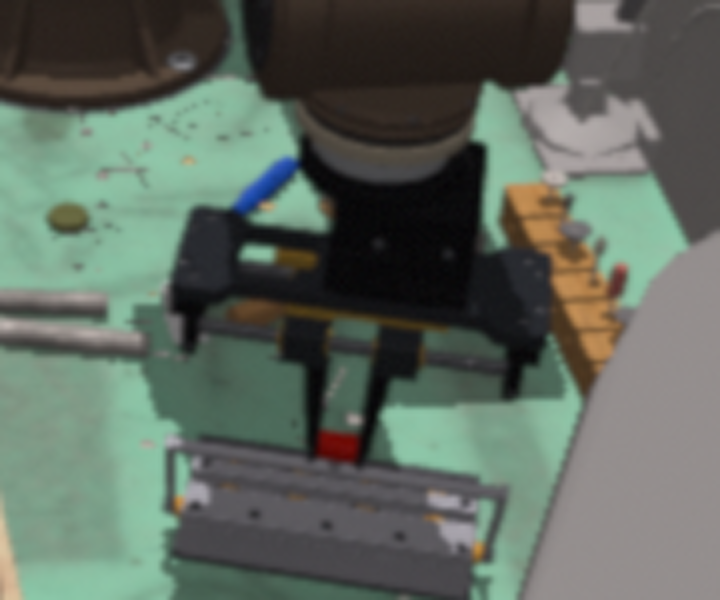

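Emit:
{"op": "jog_arm", "data": {
  "series": [
    {"dx": 0, "dy": 0, "dz": 0, "rx": 0, "ry": 0, "rz": 0, "gripper": 0.38},
    {"dx": 0, "dy": 0, "dz": 0, "rx": 0, "ry": 0, "rz": 0, "gripper": 0.38},
    {"dx": 0, "dy": 0, "dz": 0, "rx": 0, "ry": 0, "rz": 0, "gripper": 0.38},
    {"dx": 0, "dy": 0, "dz": 0.01, "rx": 0, "ry": 0, "rz": 0, "gripper": 0.38},
    {"dx": 0, "dy": 0, "dz": 0.03, "rx": 0, "ry": 0, "rz": 0, "gripper": 0.38},
    {"dx": 0, "dy": 0, "dz": 0.04, "rx": 0, "ry": 0, "rz": 0, "gripper": 0.38},
    {"dx": -0.003, "dy": -0.03, "dz": 0, "rx": 0, "ry": 0, "rz": 4, "gripper": 0.38},
    {"dx": -0.003, "dy": -0.03, "dz": 0, "rx": 0, "ry": 0, "rz": 8, "gripper": 0.38},
    {"dx": -0.003, "dy": -0.03, "dz": 0, "rx": 0, "ry": 0, "rz": 8, "gripper": 0.38},
    {"dx": -0.003, "dy": -0.02, "dz": 0, "rx": 0, "ry": 0, "rz": 8, "gripper": 0.38}
  ]
}}

```text
t: 15.05
eef_pos: [619.7, -13.2, 159.7]
tcp_rot: [-1.57, -0.001, -1.35]
ft_force: [-0.4, 0.4, 0.1]
opening: 0.38
```

Emit:
{"op": "jog_arm", "data": {
  "series": [
    {"dx": -0.003, "dy": -0.0096, "dz": 0, "rx": 0, "ry": 0, "rz": 8.47, "gripper": 0.3},
    {"dx": -0.003, "dy": -0.0096, "dz": 0, "rx": 0, "ry": 0, "rz": 8.47, "gripper": 0.3},
    {"dx": -0.003, "dy": -0.0096, "dz": 0, "rx": 0, "ry": 0, "rz": 8.47, "gripper": 0.3},
    {"dx": -0.003, "dy": -0.0096, "dz": 0, "rx": 0, "ry": 0, "rz": 8.47, "gripper": 0.3},
    {"dx": -0.003, "dy": -0.0096, "dz": 0, "rx": 0, "ry": 0, "rz": 8.47, "gripper": 0.3},
    {"dx": -0.003, "dy": -0.0096, "dz": 0, "rx": 0, "ry": 0, "rz": 8.47, "gripper": 0.3},
    {"dx": -0.003, "dy": -0.0096, "dz": 0, "rx": 0, "ry": 0, "rz": 8.47, "gripper": 0.3},
    {"dx": -0.003, "dy": -0.0096, "dz": 0, "rx": 0, "ry": 0, "rz": 8.47, "gripper": 0.3},
    {"dx": -0.003, "dy": -0.0096, "dz": 0, "rx": 0, "ry": 0, "rz": 8.47, "gripper": 0.3},
    {"dx": -0.003, "dy": -0.0096, "dz": 0, "rx": 0, "ry": 0, "rz": 8.47, "gripper": 0.3},
    {"dx": 0, "dy": 0, "dz": 0, "rx": 0, "ry": 0, "rz": 0, "gripper": 0.3}
  ]
}}

```text
t: 16.15
eef_pos: [589.7, -108.3, 159.5]
tcp_rot: [-1.571, -0.001, 0.125]
ft_force: [-0.9, 0.4, -0.1]
opening: 0.302
```

```bash
python3 - <<'E'
from h import *
print(env.state()['eef_pos'],env.state()['tcp_rot'],env.state()['joints'])
C=snap('wrist','w10')
np.savez('w10.npz',K=C[0],R=C[1],t=C[2])
snap('scene','s10',(180,100,480,300),2.6)
E
```

```text
[ 589.67903606 -108.32777826  159.49477609] [-1.57119355e+00 -5.50480989e-04  1.24958986e-01] [-2.91748834e-01  4.82210319e-01  1.65534635e+00 -1.66513170e-04
  1.00337185e+00 -4.16618262e-01]
```

View pics/w10.png

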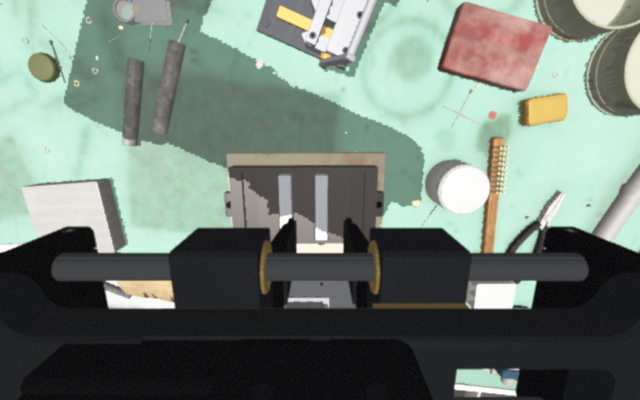

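View pics/s10.png

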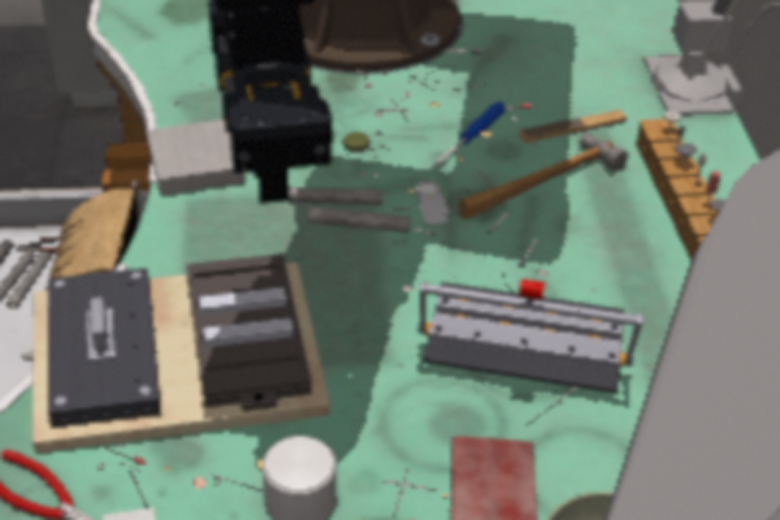

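```bash
python3 - <<'E'
from h import *
S=cam('scene')
for th in (1.5,1.7,1.8,1.92,2.1):
  x=36-95*np.cos(th);z=19+95*np.sin(th); print(th,proj(S,np.array([566.5+x*.963,116.3-x*.268,z])).round(1))
im=cv2.imread('pics/raw_w10.png'); cv2.imwrite('pics/w10b.png',cv2.resize(im[145:245,220:390],None,fx=4.6,fy=4.6,interpolation=2))
E
```

```text
1.5 [386.1 198. ]
1.7 [385.1 203.8]
1.8 [384.6 207.3]
1.92 [383.8 211.8]
2.1 [382.7 219.2]
```

View pics/w10b.png

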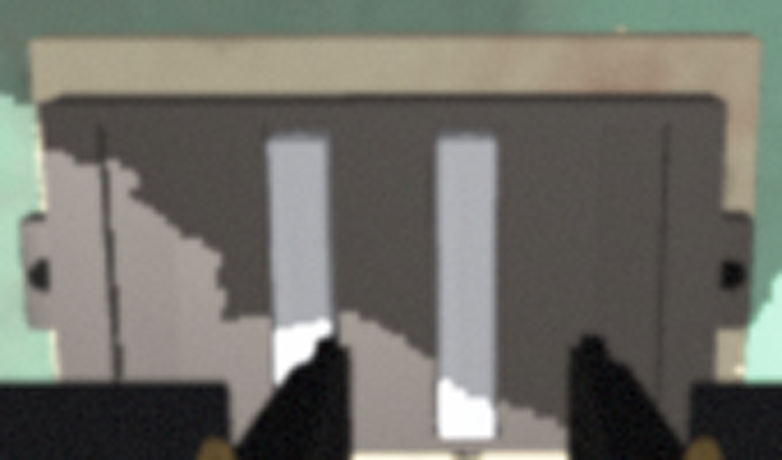

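```bash
python3 - <<'E'
from h import *
d=np.load('w10.npz');C=(d['K'],d['R'],d['t'])
Q=lambda a,b,z:back(C,220+(a+.5)/4.6-.5,145+(b+.5)/4.6-.5,z)[:2]
for a in (467,299):
  e=Q(a,135,42); print('end',e,'ctr',e-37.5*np.array([-.124,.992]))
e0=Q(467,438,42);print('other end',e0)
print('mould +y edge corners',Q(42,97,34),Q(724,97,34))
E
```

```text
end [589.31028698 -94.21229654] ctr [ 593.96028698 -131.41229654]
end [550.31301999 -99.17050084] ctr [ 554.96301999 -136.37050084]
other end [ 598.9548038  -169.28154742]
mould +y edge corners [487.86907566 -99.21458656] [649.11545088 -78.71385947]
```

Emit:
{"op": "jog_arm", "data": {
  "series": [
    {"dx": 0.0012, "dy": 0.0012, "dz": -0.03, "rx": 0, "ry": 0, "rz": 0, "gripper": 0.3},
    {"dx": 0, "dy": 0, "dz": -0.035, "rx": 0, "ry": 0, "rz": 0, "gripper": 0.3},
    {"dx": 0, "dy": 0, "dz": -0.035, "rx": 0, "ry": 0, "rz": 0, "gripper": 0.3},
    {"dx": 0, "dy": 0, "dz": -0.025, "rx": 0, "ry": 0, "rz": 0, "gripper": 0.3},
    {"dx": 0, "dy": 0, "dz": -0.012, "rx": 0, "ry": 0, "rz": 0, "gripper": 0.3},
    {"dx": 0, "dy": 0, "dz": -0.004, "rx": 0, "ry": 0, "rz": 0, "gripper": 0.3},
    {"dx": 0, "dy": 0, "dz": 0, "rx": 0, "ry": 0, "rz": 0, "gripper": 0.3},
    {"dx": 0, "dy": 0, "dz": 0, "rx": 0, "ry": 0, "rz": 0, "gripper": 0.3}
  ]
}}

```text
t: 17.05
eef_pos: [591.8, -106.4, 19.0]
tcp_rot: [-1.572, -0.002, 0.123]
ft_force: [0.7, -0.2, -0.1]
opening: 0.302
```

```bash
python3 - <<'E'
from h import *
print(env.state()['eef_pos'],env.state()['ft_force'])
C=snap('wrist','w11',(220,130,400,250),4.4)
snap('scene','s11',(200,170,300,250),6)
E
```

```text
[ 591.82148216 -106.35973144   18.99423692] [ 0.73704145 -0.2448491  -0.13512116]
```

View pics/w11.png

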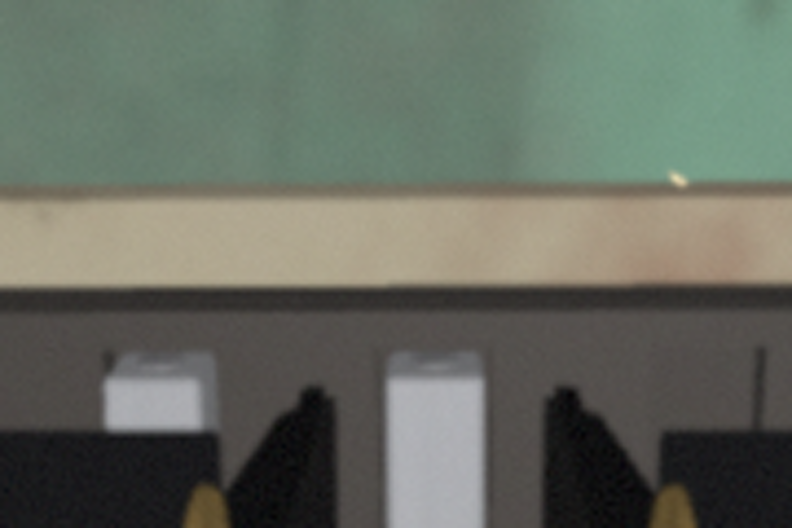

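View pics/s11.png

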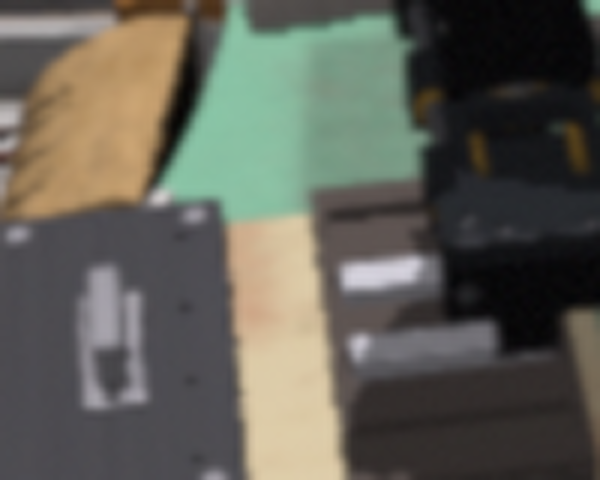

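Emit:
{"op": "jog_arm", "data": {
  "series": [
    {"dx": -0.0005, "dy": 0, "dz": -0.003, "rx": 0, "ry": 0, "rz": 0, "gripper": 0.3},
    {"dx": 0, "dy": 0, "dz": -0.002, "rx": 0, "ry": 0, "rz": 0, "gripper": 0.3},
    {"dx": 0, "dy": 0, "dz": -0.001, "rx": 0, "ry": 0, "rz": 0, "gripper": 0.3},
    {"dx": 0, "dy": 0, "dz": 0, "rx": 0, "ry": 0, "rz": 0, "gripper": 0.3}
  ]
}}

```text
t: 17.55
eef_pos: [590.5, -106.3, 11.6]
tcp_rot: [-1.571, 0.0, 0.124]
ft_force: [0.5, 1.0, -0.7]
opening: 0.302
```

Emit:
{"op": "jog_arm", "data": {
  "series": [
    {"dx": 0, "dy": 0, "dz": -0.001, "rx": 0, "ry": 0, "rz": 0, "gripper": 0.3},
    {"dx": 0, "dy": 0, "dz": -0.001, "rx": 0, "ry": 0, "rz": 0, "gripper": 0.3},
    {"dx": 0, "dy": 0, "dz": 0, "rx": 0, "ry": 0, "rz": 0, "gripper": 0.3}
  ]
}}

```text
t: 17.85
eef_pos: [590.5, -106.3, 9.6]
tcp_rot: [-1.571, 0.0, 0.124]
ft_force: [-0.5, -0.0, 0.2]
opening: 0.3
```

Emit:
{"op": "jog_arm", "data": {
  "series": [
    {"dx": 0, "dy": 0, "dz": -0.001, "rx": 0, "ry": 0, "rz": 0, "gripper": 0.3},
    {"dx": 0, "dy": 0, "dz": 0, "rx": 0, "ry": 0, "rz": 0, "gripper": 0.3}
  ]
}}

```text
t: 18.05
eef_pos: [590.6, -106.3, 8.7]
tcp_rot: [-1.571, 0.0, 0.124]
ft_force: [-0.4, 0.3, -0.0]
opening: 0.298
```

Emit:
{"op": "jog_arm", "data": {
  "series": [
    {"dx": 0, "dy": 0, "dz": -0.001, "rx": 0, "ry": 0, "rz": 0, "gripper": 0.3},
    {"dx": 0, "dy": 0, "dz": 0, "rx": 0, "ry": 0, "rz": 0, "gripper": 0.3}
  ]
}}

```text
t: 18.25
eef_pos: [590.5, -106.3, 7.6]
tcp_rot: [-1.571, 0.0, 0.124]
ft_force: [-0.1, -1.0, 0.0]
opening: 0.3
```

```bash
python3 - <<'E'
from h import *
print(env.state()['eef_pos'],env.state()['ft_force'])
C=snap('wrist','w12',(220,130,400,250),4.4)
E
```

```text
[ 590.54897021 -106.28006298    7.6384446 ] [-0.08891528 -1.00196069  0.04704808]
```

View pics/w12.png

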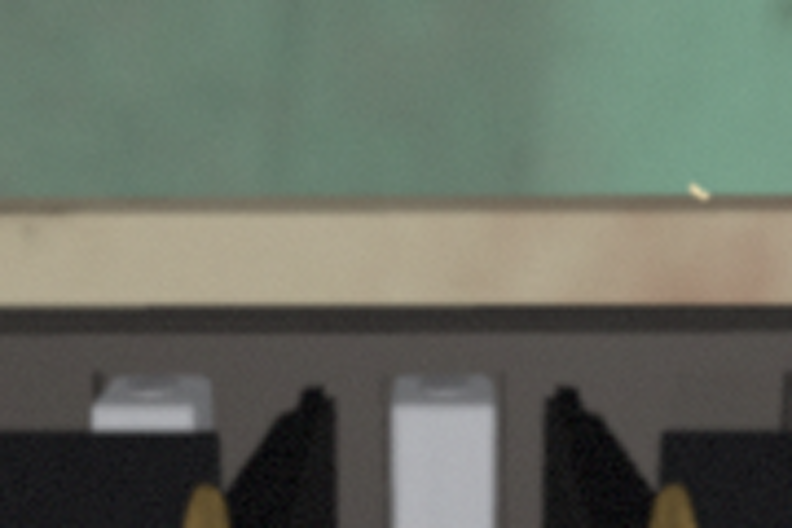

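Emit:
{"op": "jog_arm", "data": {
  "series": [
    {"dx": 0, "dy": 0, "dz": -0.001, "rx": 0, "ry": 0, "rz": 0, "gripper": 0.3},
    {"dx": 0, "dy": 0, "dz": -0.001, "rx": 0, "ry": 0, "rz": 0, "gripper": 0.3},
    {"dx": 0, "dy": 0, "dz": 0, "rx": 0, "ry": 0, "rz": 0, "gripper": 0.3}
  ]
}}

```text
t: 18.6
eef_pos: [590.7, -106.3, 6.1]
tcp_rot: [-1.571, -0.0, 0.124]
ft_force: [-1.0, 0.4, 4.7]
opening: 0.299
```

Emit:
{"op": "jog_arm", "data": {
  "series": [
    {"dx": 0, "dy": 0, "dz": -0.001, "rx": 0, "ry": 0, "rz": 0, "gripper": 0.3},
    {"dx": 0, "dy": 0, "dz": 0, "rx": 0, "ry": 0, "rz": 0, "gripper": 0.3}
  ]
}}

```text
t: 18.8
eef_pos: [590.7, -106.3, 6.1]
tcp_rot: [-1.571, -0.001, 0.124]
ft_force: [-5.1, 1.6, 16.0]
opening: 0.302
```

Emit:
{"op": "jog_arm", "data": {
  "series": [
    {"dx": 0, "dy": 0, "dz": -0.001, "rx": 0, "ry": 0, "rz": 0, "gripper": 0.3},
    {"dx": 0, "dy": 0, "dz": 0, "rx": 0, "ry": 0, "rz": 0, "gripper": 0.3}
  ]
}}

```text
t: 19.0
eef_pos: [590.7, -106.3, 6.0]
tcp_rot: [-1.571, -0.001, 0.124]
ft_force: [-8.3, 1.7, 25.9]
opening: 0.297
```

Emit:
{"op": "jog_arm", "data": {
  "series": [
    {"dx": 0, "dy": 0, "dz": 0.0032, "rx": 0, "ry": 0, "rz": 0, "gripper": 0.3},
    {"dx": 0, "dy": 0, "dz": 0, "rx": 0, "ry": 0, "rz": 0, "gripper": 0.3},
    {"dx": 0, "dy": 0, "dz": 0, "rx": 0, "ry": 0, "rz": 0, "gripper": 0.0},
    {"dx": 0, "dy": 0, "dz": 0, "rx": 0, "ry": 0, "rz": 0, "gripper": 0.0},
    {"dx": 0, "dy": 0, "dz": 0, "rx": 0, "ry": 0, "rz": 0, "gripper": 0.0},
    {"dx": 0, "dy": 0, "dz": 0, "rx": 0, "ry": 0, "rz": 0, "gripper": 0.0},
    {"dx": 0, "dy": 0, "dz": 0, "rx": 0, "ry": 0, "rz": 0, "gripper": 0.0}
  ]
}}

```text
t: 19.7
eef_pos: [590.5, -106.3, 6.7]
tcp_rot: [-1.571, 0.0, 0.124]
ft_force: [-0.4, 0.4, -1.8]
opening: 0.144
```

Emit:
{"op": "jog_arm", "data": {
  "series": [
    {"dx": 0, "dy": 0, "dz": 0.005, "rx": 0, "ry": 0, "rz": 0, "gripper": 0.0},
    {"dx": 0, "dy": 0, "dz": 0.01, "rx": 0, "ry": 0, "rz": 0, "gripper": 0.0},
    {"dx": 0, "dy": 0, "dz": 0.02, "rx": 0, "ry": 0, "rz": 0, "gripper": 0.0},
    {"dx": 0, "dy": 0, "dz": 0.03, "rx": 0, "ry": 0, "rz": 0, "gripper": 0.0},
    {"dx": 0, "dy": 0, "dz": 0.03, "rx": 0, "ry": 0, "rz": 0, "gripper": 0.0},
    {"dx": 0, "dy": 0, "dz": 0, "rx": 0, "ry": 0, "rz": 0, "gripper": 0.0}
  ]
}}

```text
t: 20.3
eef_pos: [592.5, -106.7, 106.6]
tcp_rot: [-1.574, -0.006, 0.124]
ft_force: [-0.3, -0.0, -0.9]
opening: 0.144
```

```bash
python3 - <<'E'
from h import *
print(env.state()['eef_pos'],env.state()['ft_force'],env.state()['opening'])
C=snap('wrist','w13',(220,130,400,250),4.4)
snap('scene','s13',(180,120,340,250),4.5)
E
```

```text
[ 592.45192581 -106.74837152  106.56619251] [-0.26943264 -0.02480859 -0.85870095] 0.14367251445013018
```

View pics/w13.png

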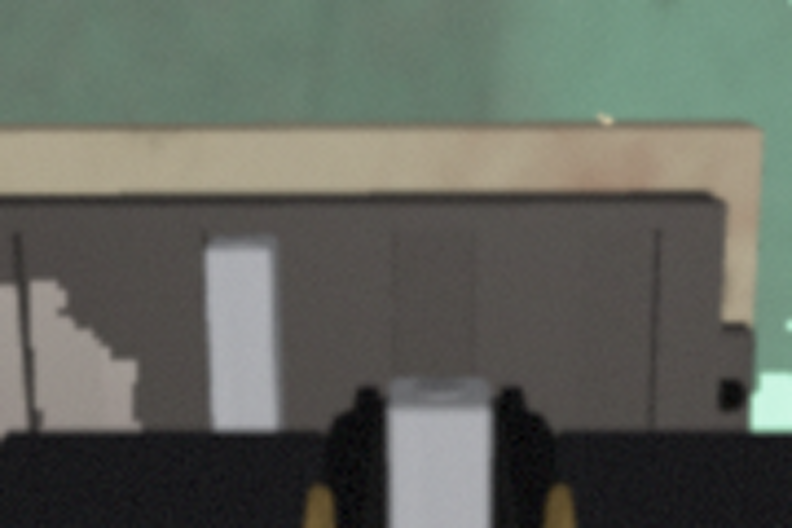

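View pics/s13.png

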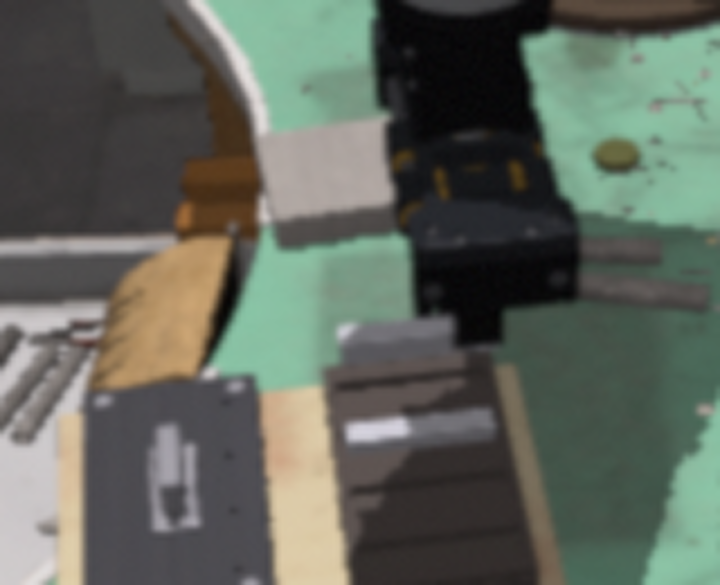

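Emit:
{"op": "jog_arm", "data": {
  "series": [
    {"dx": -0.014, "dy": 0.0231, "dz": 0, "rx": 0, "ry": 0, "rz": 8.42, "gripper": 0.0},
    {"dx": -0.014, "dy": 0.0231, "dz": 0, "rx": 0, "ry": 0, "rz": 8.42, "gripper": 0.0},
    {"dx": -0.014, "dy": 0.0231, "dz": 0, "rx": 0, "ry": 0, "rz": 8.42, "gripper": 0.0},
    {"dx": -0.014, "dy": 0.0231, "dz": 0, "rx": 0, "ry": 0, "rz": 8.42, "gripper": 0.0},
    {"dx": -0.014, "dy": 0.0231, "dz": 0, "rx": 0, "ry": 0, "rz": 8.42, "gripper": 0.0},
    {"dx": -0.014, "dy": 0.0231, "dz": 0, "rx": 0, "ry": 0, "rz": 8.42, "gripper": 0.0},
    {"dx": -0.014, "dy": 0.0231, "dz": 0, "rx": 0, "ry": 0, "rz": 8.42, "gripper": 0.0},
    {"dx": -0.014, "dy": 0.0231, "dz": 0, "rx": 0, "ry": 0, "rz": 8.42, "gripper": 0.0},
    {"dx": 0, "dy": 0, "dz": 0, "rx": 0, "ry": 0, "rz": 0, "gripper": 0.0},
    {"dx": 0, "dy": 0, "dz": 0, "rx": 0, "ry": 0, "rz": 0, "gripper": 0.0}
  ]
}}

```text
t: 21.4
eef_pos: [478.3, 78.7, 101.4]
tcp_rot: [-1.57, 0.0, 1.298]
ft_force: [-0.1, -0.1, -1.1]
opening: 0.142
```

```bash
python3 - <<'E'
from h import *
s=env.state();print(s['eef_pos'],s['tcp_rot'],s['ft_force'],s['opening'],s['joints'])
def jig(p): d=np.array(p[:2])-[566.5,116.3]; c,sn=.9635,-.2677; return d@[c,sn], d@[-sn,c]
print('tcp in jig',jig(s['eef_pos']))
T=cam('top'); print('loupe',back(T,275,278,10),jig(back(T,275,278,10)), jig(back(T,310,267,5)),jig(back(T,262,270,10)))
C=snap('wrist','w14'); snap('scene','s14',(300,120,460,250),4.5)
E
```

```text
[478.30488116  78.69231589 101.41622932] [-1.56983511e+00  2.99692427e-04  1.29841533e+00] [-0.12811417 -0.08742063 -1.08173426] 0.1424170044795244 [ 2.66916703e-02  4.12838322e-01  1.98934964e+00 -4.71647295e-06
  7.40411538e-01 -1.27172003e+00]
tcp in jig (np.float64(-74.90841996919373), np.float64(-59.84483695066977))
loupe [384.6235636   50.11470543  10.        ] (np.float64(-157.52014311090787), np.float64(-112.45785334600427)) (np.float64(-110.62167012761208), np.float64(-181.00848553777425)) (np.float64(-149.09539851050874), np.float64(-78.74140019225328))
```

View pics/w14.png

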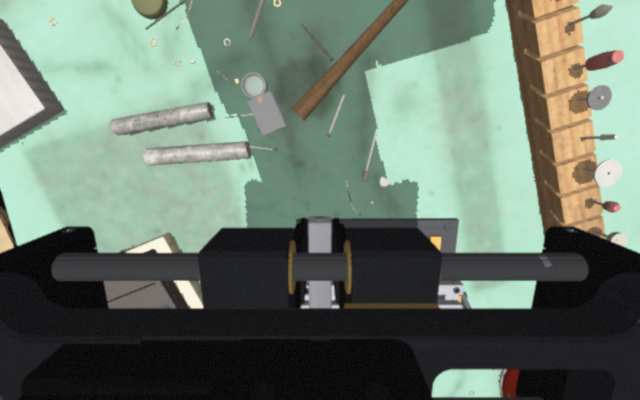

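View pics/s14.png

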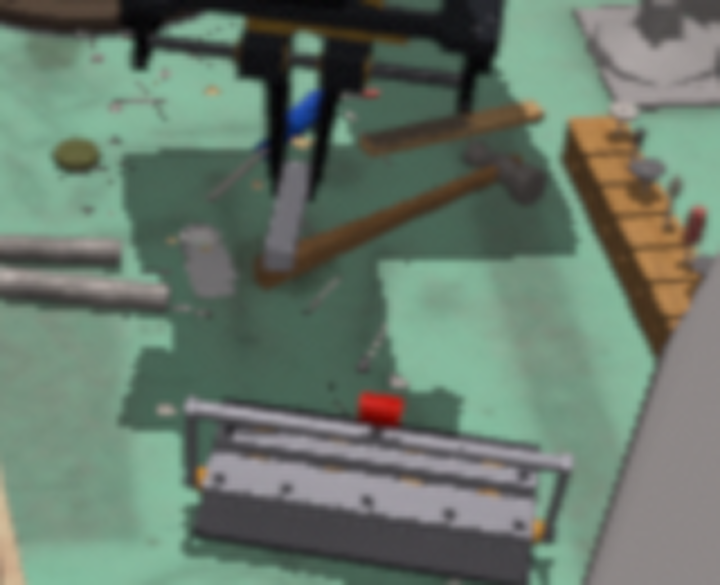

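Emit:
{"op": "jog_arm", "data": {
  "series": [
    {"dx": 0, "dy": 0, "dz": -0.03, "rx": 0, "ry": 0, "rz": 0, "gripper": 0.0},
    {"dx": 0, "dy": 0, "dz": -0.03, "rx": 0, "ry": 0, "rz": 0, "gripper": 0.0},
    {"dx": 0, "dy": 0, "dz": -0.02, "rx": 0, "ry": 0, "rz": 0, "gripper": 0.0},
    {"dx": 0, "dy": 0, "dz": -0.012, "rx": 0, "ry": 0, "rz": 0, "gripper": 0.0},
    {"dx": 0, "dy": 0, "dz": -0.008, "rx": 0, "ry": 0, "rz": 0, "gripper": 0.0},
    {"dx": 0, "dy": 0, "dz": 0, "rx": 0, "ry": 0, "rz": 0, "gripper": 0.0},
    {"dx": 0, "dy": 0, "dz": 0, "rx": 0, "ry": 0, "rz": 0, "gripper": 0.0}
  ]
}}

```text
t: 22.2
eef_pos: [479.0, 78.4, 2.4]
tcp_rot: [-1.571, -0.0, 1.299]
ft_force: [0.5, 0.8, -0.8]
opening: 0.144
```

```bash
cat >> h.py <<'E'
def jig(p): d=np.array(p[:2])-[566.5,116.3]; c,sn=.9635,-.2677; return np.round([d@[c,sn], d@[-sn,c]],1)
E
python3 - <<'E'
from h import *
s=env.state();print(s['eef_pos'],s['tcp_rot'],s['ft_force'],s['opening'],jig(s['eef_pos']))
C=snap('wrist','w15',(200,150,440,320),3.3); snap('scene','s15',(320,160,440,250),6)
E
```

```text
[478.99043705  78.35984622   2.43434334] [-1.57144472e+00 -2.96612469e-04  1.29872011e+00] [ 0.49189009  0.77169089 -0.81526766] 0.1442142502764048 [-74.2 -60. ]
```

View pics/w15.png

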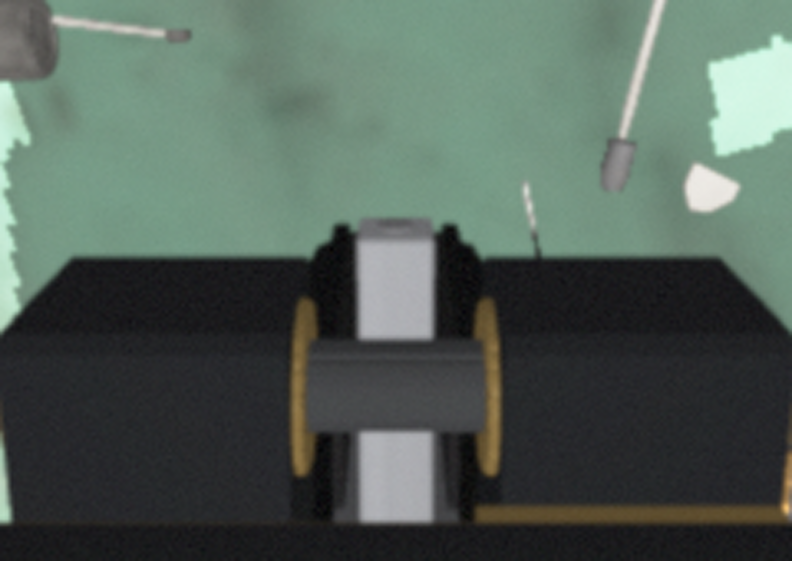

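View pics/s15.png

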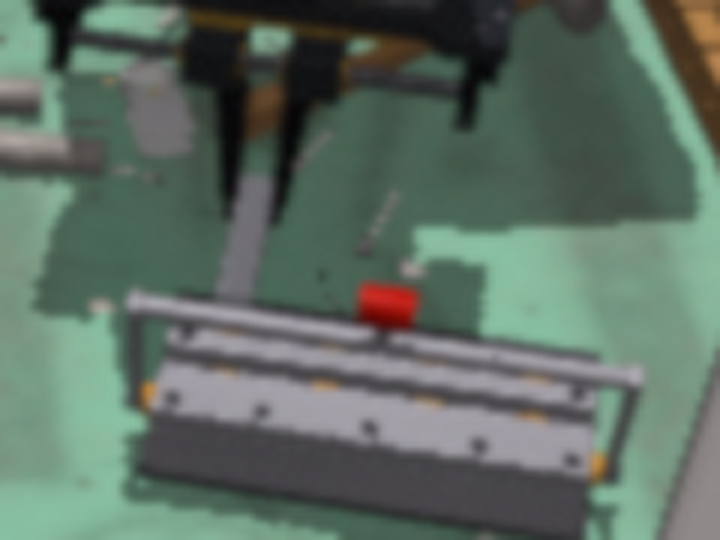

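Emit:
{"op": "jog_arm", "data": {
  "series": [
    {"dx": 0, "dy": 0, "dz": -0.006, "rx": 0, "ry": 0, "rz": 0, "gripper": 0.0},
    {"dx": 0, "dy": 0, "dz": -0.004, "rx": 0, "ry": 0, "rz": 0, "gripper": 0.0},
    {"dx": 0, "dy": 0, "dz": 0, "rx": 0, "ry": 0, "rz": 0, "gripper": 0.0},
    {"dx": 0, "dy": 0, "dz": 0, "rx": 0, "ry": 0, "rz": 0, "gripper": 0.0}
  ]
}}

```text
t: 22.7
eef_pos: [478.5, 78.5, -8.1]
tcp_rot: [-1.571, -0.0, 1.299]
ft_force: [0.4, 0.3, -2.3]
opening: 0.147
```

Emit:
{"op": "jog_arm", "data": {
  "series": [
    {"dx": 0.0048, "dy": -0.0013, "dz": 0, "rx": 0, "ry": 0, "rz": 0, "gripper": 0.0},
    {"dx": 0.0048, "dy": -0.0013, "dz": 0, "rx": 0, "ry": 0, "rz": 0, "gripper": 0.0},
    {"dx": 0.0048, "dy": -0.0013, "dz": 0, "rx": 0, "ry": 0, "rz": 0, "gripper": 0.0},
    {"dx": 0, "dy": 0, "dz": 0, "rx": 0, "ry": 0, "rz": 0, "gripper": 0.0}
  ]
}}

```text
t: 23.1
eef_pos: [493.9, 74.4, -8.0]
tcp_rot: [-1.572, -0.0, 1.299]
ft_force: [-0.2, 0.4, -2.3]
opening: 0.143
```

Emit:
{"op": "jog_arm", "data": {
  "series": [
    {"dx": 0.0048, "dy": -0.0013, "dz": 0, "rx": 0, "ry": 0, "rz": 0, "gripper": 0.0},
    {"dx": 0.0048, "dy": -0.0013, "dz": 0, "rx": 0, "ry": 0, "rz": 0, "gripper": 0.0},
    {"dx": 0, "dy": 0, "dz": 0, "rx": 0, "ry": 0, "rz": 0, "gripper": 0.0}
  ]
}}

```text
t: 23.4
eef_pos: [503.4, 71.8, -8.0]
tcp_rot: [-1.571, -0.0, 1.299]
ft_force: [0.5, -0.4, -1.6]
opening: 0.139
```

Emit:
{"op": "jog_arm", "data": {
  "series": [
    {"dx": 0.0048, "dy": -0.0013, "dz": 0, "rx": 0, "ry": 0, "rz": 0, "gripper": 0.0},
    {"dx": 0.0048, "dy": -0.0013, "dz": 0, "rx": 0, "ry": 0, "rz": 0, "gripper": 0.0},
    {"dx": 0, "dy": 0, "dz": 0, "rx": 0, "ry": 0, "rz": 0, "gripper": 0.0}
  ]
}}

```text
t: 23.7
eef_pos: [513.0, 69.2, -8.0]
tcp_rot: [-1.572, -0.0, 1.299]
ft_force: [0.5, -0.4, -0.9]
opening: 0.144
```

Emit:
{"op": "jog_arm", "data": {
  "series": [
    {"dx": 0.0048, "dy": -0.0013, "dz": 0, "rx": 0, "ry": 0, "rz": 0, "gripper": 0.0},
    {"dx": 0.0048, "dy": -0.0013, "dz": 0, "rx": 0, "ry": 0, "rz": 0, "gripper": 0.0},
    {"dx": 0.0048, "dy": -0.0013, "dz": 0, "rx": 0, "ry": 0, "rz": 0, "gripper": 0.0},
    {"dx": 0, "dy": 0, "dz": 0, "rx": 0, "ry": 0, "rz": 0, "gripper": 0.0}
  ]
}}

```text
t: 24.1
eef_pos: [527.4, 65.3, -8.0]
tcp_rot: [-1.571, -0.0, 1.299]
ft_force: [0.1, 0.5, -1.6]
opening: 0.144
```

Emit:
{"op": "jog_arm", "data": {
  "series": [
    {"dx": 0.0029, "dy": -0.0008, "dz": 0, "rx": 0, "ry": 0, "rz": 0, "gripper": 0.0},
    {"dx": 0, "dy": 0, "dz": 0, "rx": 0, "ry": 0, "rz": 0, "gripper": 0.0}
  ]
}}

```text
t: 24.3
eef_pos: [529.8, 64.6, -8.1]
tcp_rot: [-1.571, -0.0, 1.299]
ft_force: [0.4, 0.9, -1.2]
opening: 0.142
```

Emit:
{"op": "jog_arm", "data": {
  "series": [
    {"dx": 0.0019, "dy": -0.0005, "dz": 0, "rx": 0, "ry": 0, "rz": 0, "gripper": 0.0},
    {"dx": 0, "dy": 0, "dz": 0, "rx": 0, "ry": 0, "rz": 0, "gripper": 0.0}
  ]
}}

```text
t: 24.5
eef_pos: [531.6, 64.2, -8.0]
tcp_rot: [-1.571, -0.0, 1.299]
ft_force: [0.5, 0.9, -1.8]
opening: 0.14
```

```bash
python3 - <<'E'
from h import *
s=env.state();print(s['eef_pos'],s['tcp_rot'],s['ft_force'],s['opening'],jig(s['eef_pos']))
C=snap('wrist','w16',(200,150,440,320),3.3); snap('scene','s16',(320,160,440,250),6)
E
```

```text
[531.59944923  64.1948616   -8.01005816] [-1.57100694e+00 -1.70241256e-04  1.29925163e+00] [ 0.49145547  0.91969998 -1.77758357] 0.1404979370322199 [-19.7 -59.5]
```

View pics/w16.png

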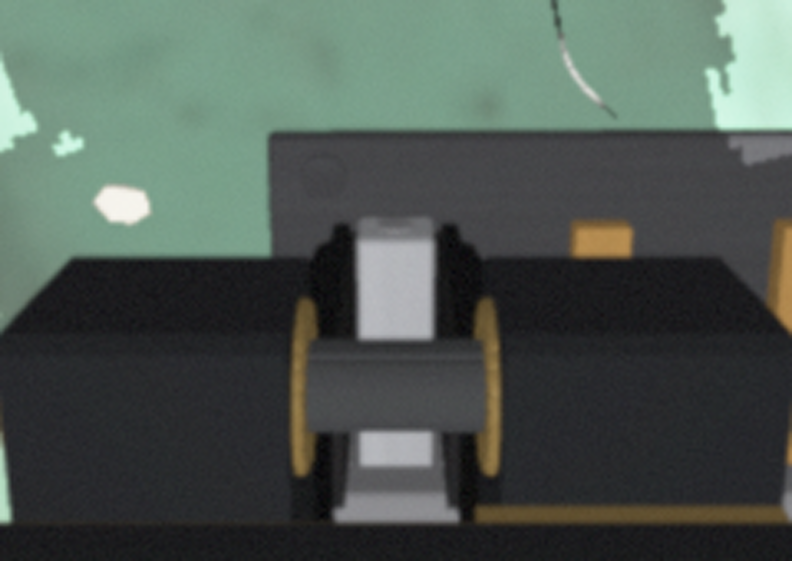

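View pics/s16.png

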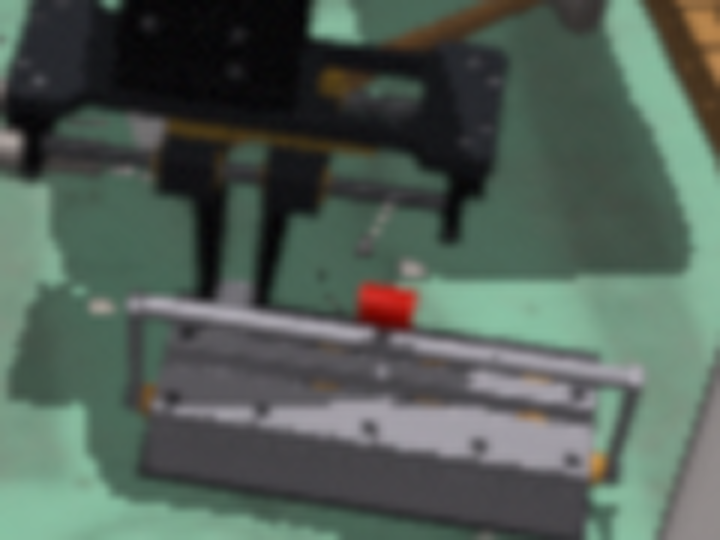

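Emit:
{"op": "jog_arm", "data": {
  "series": [
    {"dx": 0.0015, "dy": -0.0004, "dz": 0, "rx": 0, "ry": 0, "rz": 0, "gripper": 0.0},
    {"dx": 0.0015, "dy": -0.0004, "dz": 0, "rx": 0, "ry": 0, "rz": 0, "gripper": 0.0},
    {"dx": 0, "dy": 0, "dz": 0, "rx": 0, "ry": 0, "rz": 0, "gripper": 0.0}
  ]
}}

```text
t: 24.9
eef_pos: [534.5, 63.4, -8.1]
tcp_rot: [-1.571, -0.0, 1.299]
ft_force: [-0.8, 0.5, -1.4]
opening: 0.145
```

Emit:
{"op": "jog_arm", "data": {
  "series": [
    {"dx": 0.001, "dy": -0.0003, "dz": 0, "rx": 0, "ry": 0, "rz": 0, "gripper": 0.0},
    {"dx": 0, "dy": 0, "dz": 0, "rx": 0, "ry": 0, "rz": 0, "gripper": 0.0}
  ]
}}

```text
t: 25.1
eef_pos: [534.5, 63.3, -8.2]
tcp_rot: [-1.569, 0.0, 1.299]
ft_force: [-4.5, 1.9, 0.4]
opening: 0.143
```

Emit:
{"op": "jog_arm", "data": {
  "series": [
    {"dx": 0.001, "dy": -0.0003, "dz": 0, "rx": 0, "ry": 0, "rz": 0, "gripper": 0.0},
    {"dx": 0, "dy": 0, "dz": 0, "rx": 0, "ry": 0, "rz": 0, "gripper": 0.0}
  ]
}}

```text
t: 25.3
eef_pos: [534.4, 63.1, -8.4]
tcp_rot: [-1.567, 0.001, 1.299]
ft_force: [-8.8, 2.7, 1.9]
opening: 0.143
```

Emit:
{"op": "jog_arm", "data": {
  "series": [
    {"dx": 0, "dy": 0, "dz": -0.0007, "rx": 0, "ry": 0, "rz": 0, "gripper": 0.0},
    {"dx": 0, "dy": 0, "dz": 0, "rx": 0, "ry": 0, "rz": 0, "gripper": 0.25},
    {"dx": 0, "dy": 0, "dz": 0, "rx": 0, "ry": 0, "rz": 0, "gripper": 0.25},
    {"dx": 0, "dy": 0, "dz": 0, "rx": 0, "ry": 0, "rz": 0, "gripper": 0.25},
    {"dx": -0.002, "dy": 0.0005, "dz": 0.01, "rx": 0, "ry": 0, "rz": 0, "gripper": 0.25},
    {"dx": 0, "dy": 0, "dz": 0.03, "rx": 0, "ry": 0, "rz": 0, "gripper": 0.25},
    {"dx": -0.01, "dy": 0, "dz": 0.04, "rx": 0, "ry": 0, "rz": 0, "gripper": 0.25},
    {"dx": -0.02, "dy": 0, "dz": 0.04, "rx": 0, "ry": 0, "rz": 0, "gripper": 0.25},
    {"dx": 0, "dy": 0, "dz": 0, "rx": 0, "ry": 0, "rz": 0, "gripper": 0.25}
  ]
}}

```text
t: 26.2
eef_pos: [504.6, 63.4, 116.2]
tcp_rot: [-1.577, -0.002, 1.299]
ft_force: [0.8, -0.1, -0.4]
opening: 0.248
```

```bash
python3 - <<'E'
from h import *
s=env.state();print(s['eef_pos'],s['tcp_rot'],s['ft_force'],s['opening'],jig(s['eef_pos']))
C=snap('wrist','w17'); snap('top','t17',(190,130,450,250),3)
snap('scene','s17',(180,160,440,280),3)
E
```

```text
[504.58225325  63.44654024 116.18548819] [-1.57728875 -0.00185049  1.29949752] [ 0.80629927 -0.13373635 -0.44771282] 0.24752517264922597 [-45.5 -67.5]
```

View pics/w17.png

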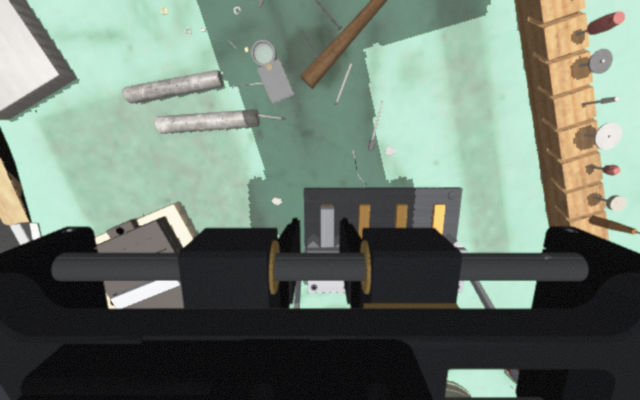

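View pics/t17.png

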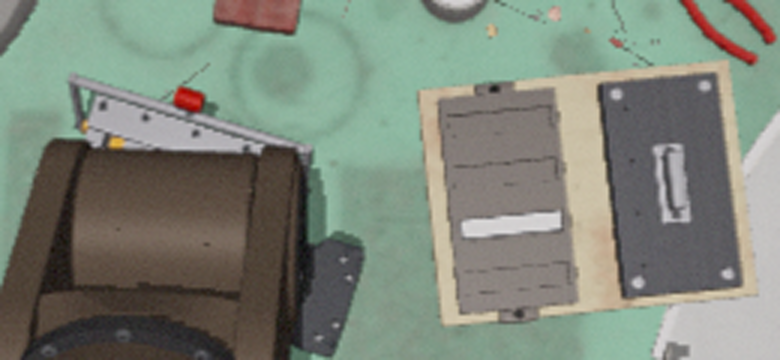

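View pics/s17.png

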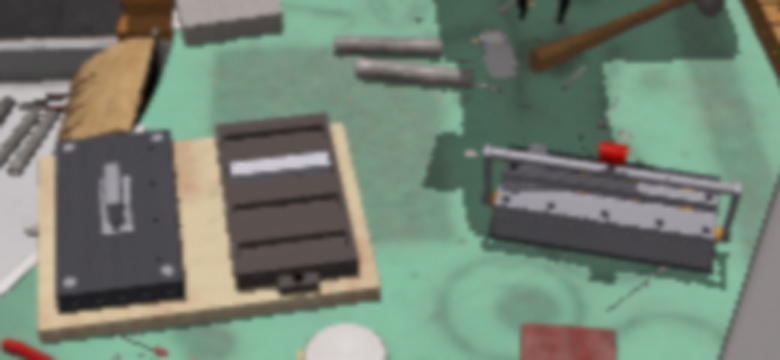

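Emit:
{"op": "jog_arm", "data": {
  "series": [
    {"dx": 0.0059, "dy": -0.0219, "dz": 0, "rx": 0, "ry": 0, "rz": -8.42, "gripper": 0.3},
    {"dx": 0.0059, "dy": -0.0219, "dz": 0, "rx": 0, "ry": 0, "rz": -8.42, "gripper": 0.3},
    {"dx": 0.0059, "dy": -0.0219, "dz": 0, "rx": 0, "ry": 0, "rz": -8.42, "gripper": 0.3},
    {"dx": 0.0059, "dy": -0.0219, "dz": 0, "rx": 0, "ry": 0, "rz": -8.42, "gripper": 0.3},
    {"dx": 0.0059, "dy": -0.0219, "dz": 0, "rx": 0, "ry": 0, "rz": -8.42, "gripper": 0.3},
    {"dx": 0.0059, "dy": -0.0219, "dz": 0, "rx": 0, "ry": 0, "rz": -8.42, "gripper": 0.3},
    {"dx": 0.0059, "dy": -0.0219, "dz": 0, "rx": 0, "ry": 0, "rz": -8.42, "gripper": 0.3},
    {"dx": 0.0059, "dy": -0.0219, "dz": 0, "rx": 0, "ry": 0, "rz": -8.42, "gripper": 0.3},
    {"dx": 0, "dy": 0, "dz": 0, "rx": 0, "ry": 0, "rz": 0, "gripper": 0.3},
    {"dx": 0, "dy": 0, "dz": 0, "rx": 0, "ry": 0, "rz": 0, "gripper": 0.3}
  ]
}}

```text
t: 27.35
eef_pos: [551.2, -111.9, 110.0]
tcp_rot: [-1.57, 0.002, 0.125]
ft_force: [0.3, 0.2, 1.0]
opening: 0.296
```

```bash
python3 - <<'E'
from h import *
s=env.state();print(s['eef_pos'],s['tcp_rot'],s['opening'])
C=snap('wrist','w18',(220,120,390,250),4.6);np.savez('w18.npz',K=C[0],R=C[1],t=C[2])
E
```

```text
[ 551.16632702 -111.85308603  109.95230515] [-1.56969063  0.00193447  0.12539458] 0.29615410990961666
```

View pics/w18.png

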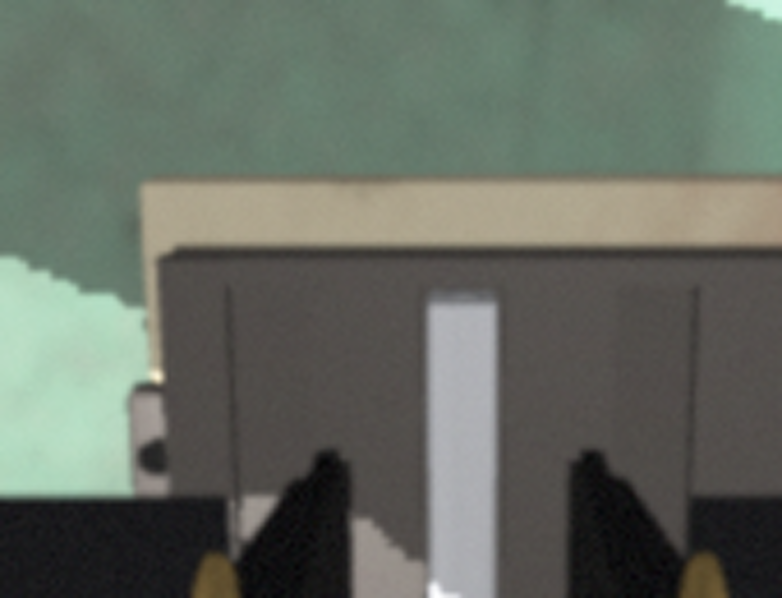

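Emit:
{"op": "jog_arm", "data": {
  "series": [
    {"dx": 0, "dy": 0, "dz": -0.03, "rx": 0, "ry": 0, "rz": 0, "gripper": 0.3},
    {"dx": 0, "dy": 0, "dz": -0.03, "rx": 0, "ry": 0, "rz": 0, "gripper": 0.3},
    {"dx": 0, "dy": 0, "dz": -0.02, "rx": 0, "ry": 0, "rz": 0, "gripper": 0.3},
    {"dx": 0, "dy": 0, "dz": -0.01, "rx": 0, "ry": 0, "rz": 0, "gripper": 0.3},
    {"dx": 0, "dy": 0, "dz": -0.005, "rx": 0, "ry": 0, "rz": 0, "gripper": 0.3},
    {"dx": 0, "dy": 0, "dz": 0, "rx": 0, "ry": 0, "rz": 0, "gripper": 0.3},
    {"dx": 0, "dy": 0, "dz": 0, "rx": 0, "ry": 0, "rz": 0, "gripper": 0.3}
  ]
}}

```text
t: 28.1
eef_pos: [552.0, -111.8, 17.1]
tcp_rot: [-1.571, -0.001, 0.124]
ft_force: [0.3, -0.0, 0.1]
opening: 0.303
```

Emit:
{"op": "jog_arm", "data": {
  "series": [
    {"dx": 0, "dy": 0, "dz": -0.005, "rx": 0, "ry": 0, "rz": 0, "gripper": 0.3},
    {"dx": 0, "dy": 0, "dz": -0.003, "rx": 0, "ry": 0, "rz": 0, "gripper": 0.3},
    {"dx": 0, "dy": 0, "dz": -0.0016, "rx": 0, "ry": 0, "rz": 0, "gripper": 0.3},
    {"dx": 0, "dy": 0, "dz": 0, "rx": 0, "ry": 0, "rz": 0, "gripper": 0.3},
    {"dx": 0, "dy": 0, "dz": 0, "rx": 0, "ry": 0, "rz": 0, "gripper": 0.3}
  ]
}}

```text
t: 28.6
eef_pos: [551.6, -111.9, 6.7]
tcp_rot: [-1.571, -0.0, 0.124]
ft_force: [0.3, 0.2, -0.1]
opening: 0.298
```

Emit:
{"op": "jog_arm", "data": {
  "series": [
    {"dx": 0, "dy": 0, "dz": 0, "rx": 0, "ry": 0, "rz": 0, "gripper": 0.0},
    {"dx": 0, "dy": 0, "dz": 0, "rx": 0, "ry": 0, "rz": 0, "gripper": 0.0},
    {"dx": 0, "dy": 0, "dz": 0, "rx": 0, "ry": 0, "rz": 0, "gripper": 0.0},
    {"dx": 0, "dy": 0, "dz": 0, "rx": 0, "ry": 0, "rz": 0, "gripper": 0.0},
    {"dx": 0, "dy": 0, "dz": 0, "rx": 0, "ry": 0, "rz": 0, "gripper": 0.0}
  ]
}}

```text
t: 29.1
eef_pos: [551.6, -111.9, 6.7]
tcp_rot: [-1.571, -0.0, 0.124]
ft_force: [0.3, -0.2, 1.4]
opening: 0.142
```

Emit:
{"op": "jog_arm", "data": {
  "series": [
    {"dx": 0, "dy": 0, "dz": 0.005, "rx": 0, "ry": 0, "rz": 0, "gripper": 0.0},
    {"dx": 0, "dy": 0, "dz": 0.01, "rx": 0, "ry": 0, "rz": 0, "gripper": 0.0},
    {"dx": 0, "dy": 0, "dz": 0.02, "rx": 0, "ry": 0, "rz": 0, "gripper": 0.0},
    {"dx": 0, "dy": 0, "dz": 0.03, "rx": 0, "ry": 0, "rz": 0, "gripper": 0.0},
    {"dx": 0, "dy": 0, "dz": 0.03, "rx": 0, "ry": 0, "rz": 0, "gripper": 0.0},
    {"dx": 0, "dy": 0, "dz": 0, "rx": 0, "ry": 0, "rz": 0, "gripper": 0.0}
  ]
}}

```text
t: 29.7
eef_pos: [553.3, -112.3, 105.9]
tcp_rot: [-1.573, -0.006, 0.124]
ft_force: [-0.4, 0.0, -1.5]
opening: 0.141
```

Emit:
{"op": "jog_arm", "data": {
  "series": [
    {"dx": -0.0078, "dy": 0.0286, "dz": 0, "rx": 0, "ry": 0, "rz": 8.42, "gripper": 0.0},
    {"dx": -0.0078, "dy": 0.0286, "dz": 0, "rx": 0, "ry": 0, "rz": 8.42, "gripper": 0.0},
    {"dx": -0.0078, "dy": 0.0286, "dz": 0, "rx": 0, "ry": 0, "rz": 8.42, "gripper": 0.0},
    {"dx": -0.0078, "dy": 0.0286, "dz": 0, "rx": 0, "ry": 0, "rz": 8.42, "gripper": 0.0},
    {"dx": -0.0078, "dy": 0.0286, "dz": 0, "rx": 0, "ry": 0, "rz": 8.42, "gripper": 0.0},
    {"dx": -0.0078, "dy": 0.0286, "dz": 0, "rx": 0, "ry": 0, "rz": 8.42, "gripper": 0.0},
    {"dx": -0.0078, "dy": 0.0286, "dz": 0, "rx": 0, "ry": 0, "rz": 8.42, "gripper": 0.0},
    {"dx": -0.0078, "dy": 0.0286, "dz": 0, "rx": 0, "ry": 0, "rz": 8.42, "gripper": 0.0},
    {"dx": 0, "dy": 0, "dz": 0, "rx": 0, "ry": 0, "rz": 0, "gripper": 0.0},
    {"dx": 0, "dy": 0, "dz": 0, "rx": 0, "ry": 0, "rz": 0, "gripper": 0.0}
  ]
}}

```text
t: 30.7
eef_pos: [488.9, 117.2, 101.6]
tcp_rot: [-1.571, 0.0, 1.299]
ft_force: [0.2, 0.4, -1.4]
opening: 0.143
```

```bash
python3 - <<'E'
from h import *
s=env.state();print(s['eef_pos'],s['tcp_rot'],s['ft_force'],s['opening'],jig(s['eef_pos']))
C=snap('wrist','w19',(200,100,440,280),3.3);snap('scene','s19',(300,120,460,250),4.5)
E
```

```text
[488.93816959 117.20493892 101.55899339] [-1.57057161e+00  1.22929733e-04  1.29909139e+00] [ 0.18359178  0.38633453 -1.43781994] 0.1428957791283224 [-75.  -19.9]
```

View pics/w19.png

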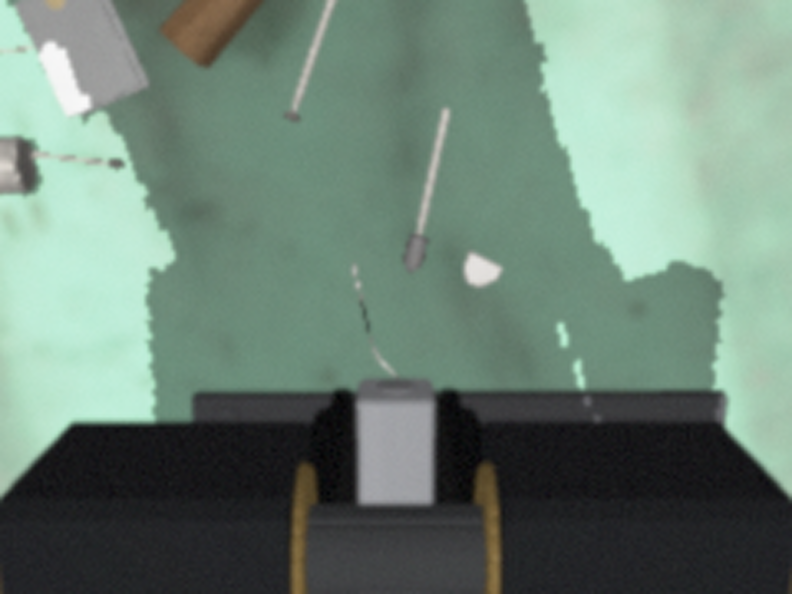

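View pics/s19.png

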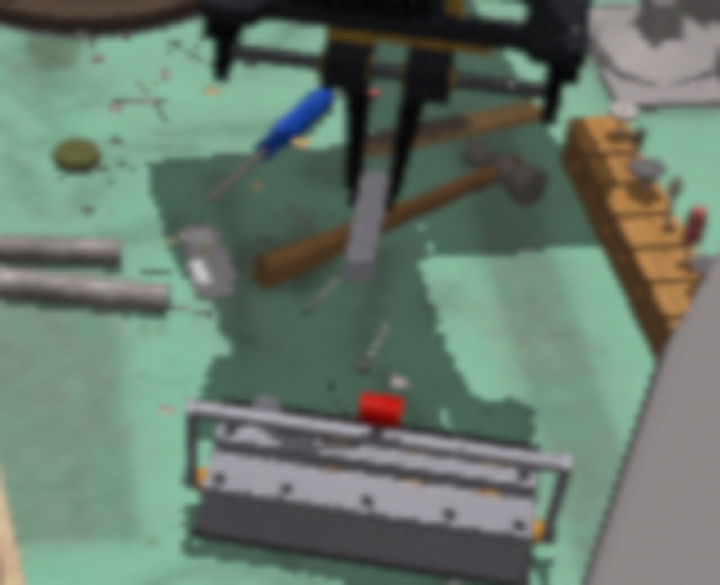

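Emit:
{"op": "jog_arm", "data": {
  "series": [
    {"dx": 0, "dy": 0, "dz": -0.03, "rx": 0, "ry": 0, "rz": 0, "gripper": 0.0},
    {"dx": 0, "dy": 0, "dz": -0.03, "rx": 0, "ry": 0, "rz": 0, "gripper": 0.0},
    {"dx": 0, "dy": 0, "dz": -0.025, "rx": 0, "ry": 0, "rz": 0, "gripper": 0.0},
    {"dx": 0, "dy": 0, "dz": -0.015, "rx": 0, "ry": 0, "rz": 0, "gripper": 0.0},
    {"dx": 0, "dy": 0, "dz": -0.008, "rx": 0, "ry": 0, "rz": 0, "gripper": 0.0},
    {"dx": 0, "dy": 0, "dz": 0, "rx": 0, "ry": 0, "rz": 0, "gripper": 0.0},
    {"dx": 0, "dy": 0, "dz": 0, "rx": 0, "ry": 0, "rz": 0, "gripper": 0.0},
    {"dx": 0, "dy": 0, "dz": 0, "rx": 0, "ry": 0, "rz": 0, "gripper": 0.0}
  ]
}}

```text
t: 31.6
eef_pos: [489.7, 116.8, -5.5]
tcp_rot: [-1.572, -0.001, 1.299]
ft_force: [0.7, -0.1, -1.2]
opening: 0.14
```

```bash
python3 - <<'E'
from h import *
s=env.state();print(s['eef_pos'],s['tcp_rot'],s['ft_force'],s['opening'],jig(s['eef_pos']))
snap('wrist','w20',(200,150,440,320),3.3)
E
```

```text
[489.74053212 116.80039054  -5.52227704] [-1.57214876e+00 -5.98618856e-04  1.29883924e+00] [ 0.70367701 -0.09015768 -1.21886484] 0.14013707873698503 [-74.1 -20.1]
```

View pics/w20.png

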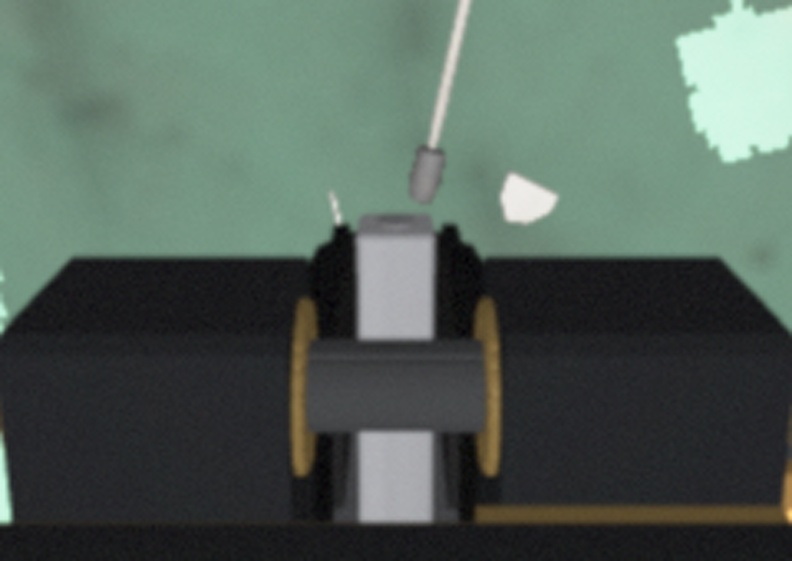

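Emit:
{"op": "jog_arm", "data": {
  "series": [
    {"dx": 0, "dy": 0.0002, "dz": -0.002, "rx": 0, "ry": 0, "rz": 0, "gripper": 0.0},
    {"dx": 0, "dy": 0, "dz": 0, "rx": 0, "ry": 0, "rz": 0, "gripper": 0.0},
    {"dx": 0.0048, "dy": -0.0013, "dz": 0, "rx": 0, "ry": 0, "rz": 0, "gripper": 0.0},
    {"dx": 0.0048, "dy": -0.0013, "dz": 0, "rx": 0, "ry": 0, "rz": 0, "gripper": 0.0},
    {"dx": 0.0048, "dy": -0.0013, "dz": 0, "rx": 0, "ry": 0, "rz": 0, "gripper": 0.0},
    {"dx": 0, "dy": 0, "dz": 0, "rx": 0, "ry": 0, "rz": 0, "gripper": 0.0}
  ]
}}

```text
t: 32.25
eef_pos: [504.5, 113.0, -8.3]
tcp_rot: [-1.572, -0.0, 1.299]
ft_force: [0.3, -0.7, -0.7]
opening: 0.147
```

Emit:
{"op": "jog_arm", "data": {
  "series": [
    {"dx": 0.0048, "dy": -0.0013, "dz": 0, "rx": 0, "ry": 0, "rz": 0, "gripper": 0.0},
    {"dx": 0.0048, "dy": -0.0013, "dz": 0, "rx": 0, "ry": 0, "rz": 0, "gripper": 0.0},
    {"dx": 0, "dy": 0, "dz": 0, "rx": 0, "ry": 0, "rz": 0, "gripper": 0.0}
  ]
}}

```text
t: 32.55
eef_pos: [514.0, 110.4, -8.3]
tcp_rot: [-1.571, -0.0, 1.299]
ft_force: [0.2, 0.8, -1.2]
opening: 0.141
```

Emit:
{"op": "jog_arm", "data": {
  "series": [
    {"dx": 0.0048, "dy": -0.0013, "dz": 0, "rx": 0, "ry": 0, "rz": 0, "gripper": 0.0},
    {"dx": 0.0048, "dy": -0.0013, "dz": 0, "rx": 0, "ry": 0, "rz": 0, "gripper": 0.0},
    {"dx": 0, "dy": 0, "dz": 0, "rx": 0, "ry": 0, "rz": 0, "gripper": 0.0}
  ]
}}

```text
t: 32.85
eef_pos: [523.6, 107.8, -8.3]
tcp_rot: [-1.571, -0.0, 1.299]
ft_force: [-0.0, -0.5, -1.2]
opening: 0.142
```

Emit:
{"op": "jog_arm", "data": {
  "series": [
    {"dx": 0.0048, "dy": -0.0013, "dz": 0, "rx": 0, "ry": 0, "rz": 0, "gripper": 0.0},
    {"dx": 0.0048, "dy": -0.0013, "dz": 0, "rx": 0, "ry": 0, "rz": 0, "gripper": 0.0},
    {"dx": 0.0048, "dy": -0.0013, "dz": 0, "rx": 0, "ry": 0, "rz": 0, "gripper": 0.0},
    {"dx": 0.0039, "dy": -0.0011, "dz": 0, "rx": 0, "ry": 0, "rz": 0, "gripper": 0.0},
    {"dx": 0, "dy": 0, "dz": 0, "rx": 0, "ry": 0, "rz": 0, "gripper": 0.0}
  ]
}}

```text
t: 33.35
eef_pos: [541.7, 102.8, -8.4]
tcp_rot: [-1.571, -0.0, 1.299]
ft_force: [0.3, -0.4, -1.2]
opening: 0.144
```

Emit:
{"op": "jog_arm", "data": {
  "series": [
    {"dx": 0.0015, "dy": -0.0004, "dz": 0, "rx": 0, "ry": 0, "rz": 0, "gripper": 0.0},
    {"dx": 0, "dy": 0, "dz": 0, "rx": 0, "ry": 0, "rz": 0, "gripper": 0.0},
    {"dx": 0.001, "dy": -0.0003, "dz": 0, "rx": 0, "ry": 0, "rz": 0, "gripper": 0.0},
    {"dx": 0, "dy": 0, "dz": 0, "rx": 0, "ry": 0, "rz": 0, "gripper": 0.0}
  ]
}}

```text
t: 33.75
eef_pos: [543.6, 102.3, -8.3]
tcp_rot: [-1.571, -0.0, 1.299]
ft_force: [0.7, 1.2, -1.7]
opening: 0.144
```

Emit:
{"op": "jog_arm", "data": {
  "series": [
    {"dx": 0.001, "dy": -0.0003, "dz": 0, "rx": 0, "ry": 0, "rz": 0, "gripper": 0.0},
    {"dx": 0, "dy": 0, "dz": 0, "rx": 0, "ry": 0, "rz": 0, "gripper": 0.0}
  ]
}}

```text
t: 33.95
eef_pos: [544.7, 102.0, -8.3]
tcp_rot: [-1.571, -0.0, 1.299]
ft_force: [-0.6, -0.5, -1.4]
opening: 0.145
```

Emit:
{"op": "jog_arm", "data": {
  "series": [
    {"dx": 0.001, "dy": -0.0003, "dz": 0, "rx": 0, "ry": 0, "rz": 0, "gripper": 0.0},
    {"dx": 0, "dy": 0, "dz": 0, "rx": 0, "ry": 0, "rz": 0, "gripper": 0.0}
  ]
}}

```text
t: 34.15
eef_pos: [545.7, 101.7, -8.3]
tcp_rot: [-1.571, -0.0, 1.299]
ft_force: [-0.1, 0.2, -1.2]
opening: 0.143
```

Emit:
{"op": "jog_arm", "data": {
  "series": [
    {"dx": 0.001, "dy": -0.0003, "dz": 0, "rx": 0, "ry": 0, "rz": 0, "gripper": 0.0},
    {"dx": 0, "dy": 0, "dz": 0, "rx": 0, "ry": 0, "rz": 0, "gripper": 0.0}
  ]
}}

```text
t: 34.35
eef_pos: [545.8, 101.5, -8.5]
tcp_rot: [-1.569, 0.0, 1.299]
ft_force: [-4.1, 1.5, 0.0]
opening: 0.146
```

Emit:
{"op": "jog_arm", "data": {
  "series": [
    {"dx": 0.001, "dy": -0.0003, "dz": 0, "rx": 0, "ry": 0, "rz": 0, "gripper": 0.0},
    {"dx": 0, "dy": 0, "dz": 0, "rx": 0, "ry": 0, "rz": 0, "gripper": 0.0}
  ]
}}

```text
t: 34.55
eef_pos: [545.7, 101.4, -8.7]
tcp_rot: [-1.567, 0.001, 1.299]
ft_force: [-8.3, 3.1, 0.5]
opening: 0.144
```

Emit:
{"op": "jog_arm", "data": {
  "series": [
    {"dx": 0.001, "dy": -0.0003, "dz": 0, "rx": 0, "ry": 0, "rz": 0, "gripper": 0.0},
    {"dx": 0, "dy": 0, "dz": 0, "rx": 0, "ry": 0, "rz": 0, "gripper": 0.0}
  ]
}}

```text
t: 34.75
eef_pos: [545.7, 101.3, -8.8]
tcp_rot: [-1.565, 0.001, 1.3]
ft_force: [-12.9, 4.9, 2.5]
opening: 0.146
```

Bar 2 is against the stop. Release, rise, look.

Emit:
{"op": "jog_arm", "data": {
  "series": [
    {"dx": 0, "dy": 0, "dz": -0.0005, "rx": 0, "ry": 0, "rz": 0, "gripper": 0.0},
    {"dx": 0, "dy": 0, "dz": 0, "rx": 0, "ry": 0, "rz": 0, "gripper": 0.25},
    {"dx": 0, "dy": 0, "dz": 0, "rx": 0, "ry": 0, "rz": 0, "gripper": 0.25},
    {"dx": 0, "dy": 0, "dz": 0, "rx": 0, "ry": 0, "rz": 0, "gripper": 0.25},
    {"dx": -0.003, "dy": 0.0008, "dz": 0.01, "rx": 0, "ry": 0, "rz": 0, "gripper": 0.25},
    {"dx": 0, "dy": 0, "dz": 0.03, "rx": 0, "ry": 0, "rz": 0, "gripper": 0.25},
    {"dx": -0.01, "dy": 0, "dz": 0.04, "rx": 0, "ry": 0, "rz": 0, "gripper": 0.25},
    {"dx": -0.02, "dy": 0.004, "dz": 0.04, "rx": 0, "ry": 0, "rz": 0, "gripper": 0.25},
    {"dx": -0.02, "dy": 0.004, "dz": 0.03, "rx": 0, "ry": 0, "rz": 0, "gripper": 0.25},
    {"dx": 0, "dy": 0, "dz": 0, "rx": 0, "ry": 0, "rz": 0, "gripper": 0.25}
  ]
}}

```text
t: 35.75
eef_pos: [495.2, 110.1, 145.4]
tcp_rot: [-1.576, -0.002, 1.3]
ft_force: [0.2, 0.9, -1.4]
opening: 0.253
```

```bash
python3 - <<'E'
from h import *
s=env.state();print(s['eef_pos'],s['tcp_rot'],jig(s['eef_pos']))
C=snap('wrist','w21',(220,140,400,260),4.4);np.savez('w21.npz',K=C[0],R=C[1],t=C[2])
snap('top','t21',(190,130,450,250),3)
E
```

```text
[495.23230826 110.09253277 145.44421154] [-1.57643702 -0.00223378  1.29983933] [-67.  -25.1]
```

View pics/w21.png

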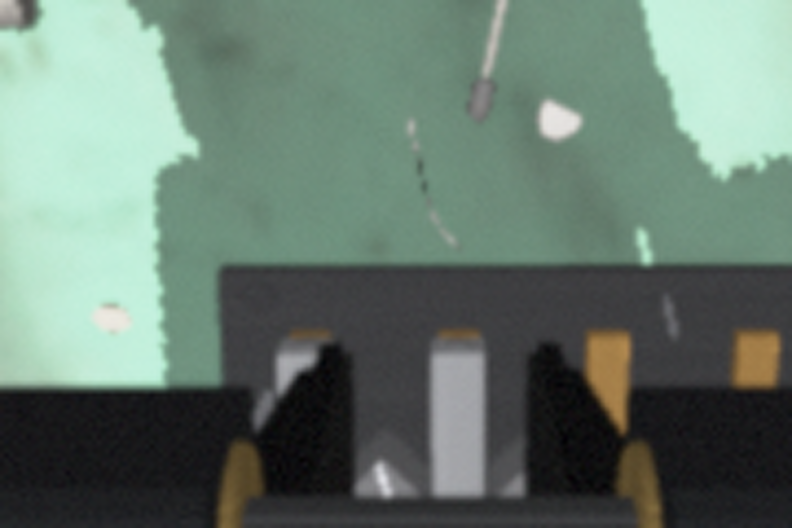

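View pics/t21.png

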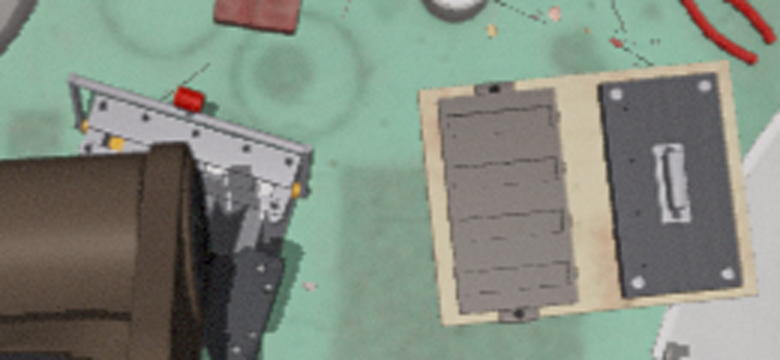

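Emit:
{"op": "jog_arm", "data": {
  "series": [
    {"dx": 0.028, "dy": -0.0024, "dz": 0, "rx": 0, "ry": 0, "rz": 0, "gripper": 0.42},
    {"dx": 0.028, "dy": -0.0024, "dz": 0, "rx": 0, "ry": 0, "rz": 0, "gripper": 0.42},
    {"dx": 0.028, "dy": -0.0024, "dz": 0, "rx": 0, "ry": 0, "rz": 0, "gripper": 0.42},
    {"dx": 0.028, "dy": -0.0024, "dz": 0, "rx": 0, "ry": 0, "rz": 0, "gripper": 0.42},
    {"dx": 0.026, "dy": -0.0022, "dz": 0, "rx": 0, "ry": 0, "rz": 0, "gripper": 0.42},
    {"dx": 0, "dy": 0, "dz": -0.01, "rx": 0, "ry": 0, "rz": 0, "gripper": 0.42},
    {"dx": 0, "dy": 0, "dz": -0.01, "rx": 0, "ry": 0, "rz": 0, "gripper": 0.42},
    {"dx": 0, "dy": 0, "dz": 0, "rx": 0, "ry": 0, "rz": 0, "gripper": 0.42},
    {"dx": 0, "dy": 0, "dz": 0, "rx": 0, "ry": 0, "rz": 0, "gripper": 0.42}
  ]
}}

```text
t: 36.75
eef_pos: [632.8, 97.9, 120.6]
tcp_rot: [-1.569, 0.0, 1.299]
ft_force: [0.1, -0.9, 0.3]
opening: 0.418
```

```bash
python3 - <<'E'
from h import *
s=env.state();print(s['eef_pos'],s['tcp_rot'],s['ft_force'],jig(s['eef_pos']))
C=snap('wrist','w22',(220,160,400,280),4.4)
snap('scene','s22',(300,100,460,250),4)
E
```

```text
[632.75080513  97.86819483 120.58174892] [-1.56937919e+00  3.55698684e-04  1.29932534e+00] [ 0.05295112 -0.87551233  0.32117711] [68.8 -0. ]
```

View pics/w22.png

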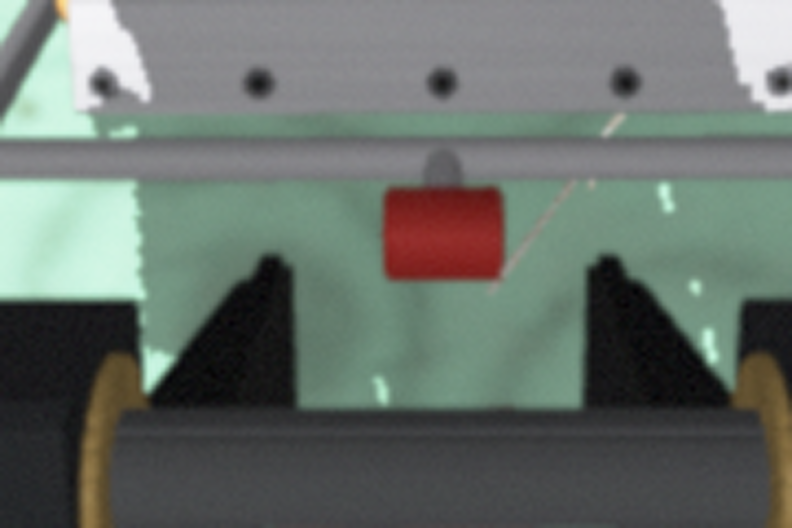

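View pics/s22.png

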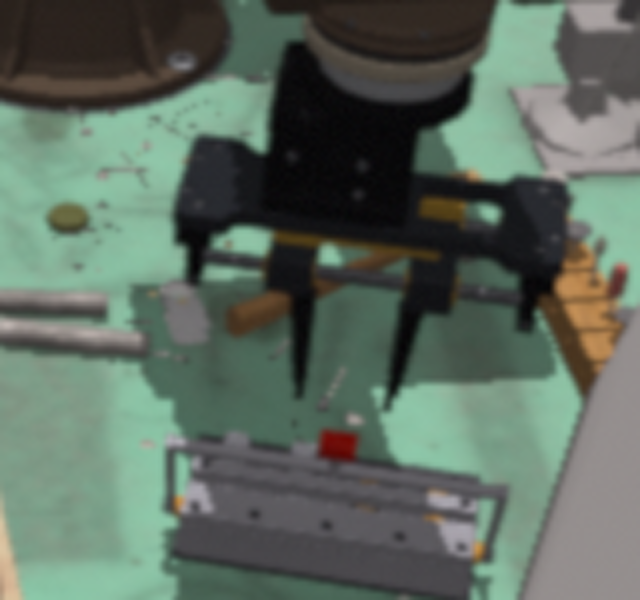

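Emit:
{"op": "jog_arm", "data": {
  "series": [
    {"dx": 0, "dy": 0, "dz": -0.015, "rx": 0, "ry": 0, "rz": 0, "gripper": 0.42},
    {"dx": 0, "dy": 0, "dz": -0.012, "rx": 0, "ry": 0, "rz": 0, "gripper": 0.42},
    {"dx": 0, "dy": 0, "dz": -0.01, "rx": 0, "ry": 0, "rz": 0, "gripper": 0.42},
    {"dx": 0, "dy": 0, "dz": -0.004, "rx": 0, "ry": 0, "rz": 0, "gripper": 0.42},
    {"dx": 0, "dy": 0, "dz": 0, "rx": 0, "ry": 0, "rz": 0, "gripper": 0.42},
    {"dx": 0, "dy": 0, "dz": 0, "rx": 0, "ry": 0, "rz": 0, "gripper": 0.0},
    {"dx": 0, "dy": 0, "dz": 0, "rx": 0, "ry": 0, "rz": 0, "gripper": 0.0},
    {"dx": 0, "dy": 0, "dz": 0, "rx": 0, "ry": 0, "rz": 0, "gripper": 0.0},
    {"dx": 0, "dy": 0, "dz": 0, "rx": 0, "ry": 0, "rz": 0, "gripper": 0.0},
    {"dx": 0, "dy": 0, "dz": 0, "rx": 0, "ry": 0, "rz": 0, "gripper": 0.0}
  ]
}}

```text
t: 37.85
eef_pos: [633.9, 98.2, 80.6]
tcp_rot: [-1.572, -0.001, 1.299]
ft_force: [0.2, 3.2, 2.2]
opening: 0.204
```

Emit:
{"op": "jog_arm", "data": {
  "series": [
    {"dx": -0.0141, "dy": 0.0039, "dz": 0.004, "rx": 0, "ry": 0, "rz": 0, "gripper": 0.0},
    {"dx": -0.0145, "dy": 0.004, "dz": 0.0017, "rx": 0, "ry": 0, "rz": 0, "gripper": 0.0},
    {"dx": -0.0146, "dy": 0.0041, "dz": -0.0008, "rx": 0, "ry": 0, "rz": 0, "gripper": 0.0},
    {"dx": -0.0143, "dy": 0.004, "dz": -0.0032, "rx": 0, "ry": 0, "rz": 0, "gripper": 0.0},
    {"dx": 0, "dy": 0, "dz": 0, "rx": 0, "ry": 0, "rz": 0, "gripper": 0.0}
  ]
}}

```text
t: 38.35
eef_pos: [575.3, 114.3, 82.3]
tcp_rot: [-1.571, -0.0, 1.3]
ft_force: [0.0, 1.4, 5.2]
opening: 0.205
```

Emit:
{"op": "jog_arm", "data": {
  "series": [
    {"dx": -0.0136, "dy": 0.0038, "dz": -0.0055, "rx": 0, "ry": 0, "rz": 0, "gripper": 0.0},
    {"dx": -0.0126, "dy": 0.0035, "dz": -0.0077, "rx": 0, "ry": 0, "rz": 0, "gripper": 0.0},
    {"dx": -0.0113, "dy": 0.0031, "dz": -0.0097, "rx": 0, "ry": 0, "rz": 0, "gripper": 0.0},
    {"dx": -0.0096, "dy": 0.0027, "dz": -0.0114, "rx": 0, "ry": 0, "rz": 0, "gripper": 0.0},
    {"dx": 0, "dy": 0, "dz": 0, "rx": 0, "ry": 0, "rz": 0, "gripper": 0.0}
  ]
}}

```text
t: 38.85
eef_pos: [527.9, 127.3, 46.9]
tcp_rot: [-1.568, 0.0, 1.299]
ft_force: [-4.0, 4.6, 4.5]
opening: 0.207
```

Emit:
{"op": "jog_arm", "data": {
  "series": [
    {"dx": -0.0078, "dy": 0.0022, "dz": -0.0129, "rx": 0, "ry": 0, "rz": 0, "gripper": 0.0},
    {"dx": -0.0057, "dy": 0.0016, "dz": -0.014, "rx": 0, "ry": 0, "rz": 0, "gripper": 0.0},
    {"dx": -0.0035, "dy": 0.001, "dz": -0.0147, "rx": 0, "ry": 0, "rz": 0, "gripper": 0.0},
    {"dx": 0, "dy": 0, "dz": 0, "rx": 0, "ry": 0, "rz": 0, "gripper": 0.0}
  ]
}}

```text
t: 39.25
eef_pos: [511.4, 131.8, 4.7]
tcp_rot: [-1.568, 0.001, 1.299]
ft_force: [-2.6, 4.8, 1.5]
opening: 0.209
```

Emit:
{"op": "jog_arm", "data": {
  "series": [
    {"dx": -0.001, "dy": 0.0003, "dz": -0.01, "rx": 0, "ry": 0, "rz": 0, "gripper": 0.0},
    {"dx": 0, "dy": 0, "dz": -0.003, "rx": 0, "ry": 0, "rz": 0, "gripper": 0.0},
    {"dx": 0, "dy": 0, "dz": 0, "rx": 0, "ry": 0, "rz": 0, "gripper": 0.0}
  ]
}}

```text
t: 39.55
eef_pos: [510.7, 132.0, -7.4]
tcp_rot: [-1.569, 0.001, 1.299]
ft_force: [-2.4, 4.8, 0.8]
opening: 0.21
```

Emit:
{"op": "jog_arm", "data": {
  "series": [
    {"dx": 0, "dy": 0, "dz": -0.002, "rx": 0, "ry": 0, "rz": 0, "gripper": 0.0},
    {"dx": 0, "dy": 0, "dz": 0, "rx": 0, "ry": 0, "rz": 0, "gripper": 0.0}
  ]
}}

```text
t: 39.75
eef_pos: [510.6, 132.0, -9.2]
tcp_rot: [-1.569, 0.001, 1.299]
ft_force: [-3.8, 5.7, 1.7]
opening: 0.207
```

Emit:
{"op": "jog_arm", "data": {
  "series": [
    {"dx": 0, "dy": 0, "dz": -0.001, "rx": 0, "ry": 0, "rz": 0, "gripper": 0.0},
    {"dx": 0, "dy": 0, "dz": 0, "rx": 0, "ry": 0, "rz": 0, "gripper": 0.0}
  ]
}}

```text
t: 39.95
eef_pos: [510.7, 132.0, -10.1]
tcp_rot: [-1.569, 0.001, 1.299]
ft_force: [-3.7, 3.9, 1.5]
opening: 0.203
```

Emit:
{"op": "jog_arm", "data": {
  "series": [
    {"dx": 0, "dy": 0, "dz": -0.001, "rx": 0, "ry": 0, "rz": 0, "gripper": 0.0},
    {"dx": 0, "dy": 0, "dz": 0, "rx": 0, "ry": 0, "rz": 0, "gripper": 0.0}
  ]
}}

```text
t: 40.15
eef_pos: [510.7, 132.0, -11.0]
tcp_rot: [-1.569, 0.0, 1.299]
ft_force: [-3.8, 4.6, 1.2]
opening: 0.209
```

Emit:
{"op": "jog_arm", "data": {
  "series": [
    {"dx": 0, "dy": 0, "dz": -0.001, "rx": 0, "ry": 0, "rz": 0, "gripper": 0.0},
    {"dx": 0, "dy": 0, "dz": 0, "rx": 0, "ry": 0, "rz": 0, "gripper": 0.0}
  ]
}}

```text
t: 40.35
eef_pos: [510.7, 132.0, -12.0]
tcp_rot: [-1.569, 0.0, 1.299]
ft_force: [-4.1, 4.8, 2.2]
opening: 0.208
```

Emit:
{"op": "jog_arm", "data": {
  "series": [
    {"dx": 0, "dy": 0, "dz": -0.001, "rx": 0, "ry": 0, "rz": 0, "gripper": 0.0},
    {"dx": 0, "dy": 0, "dz": 0, "rx": 0, "ry": 0, "rz": 0, "gripper": 0.0}
  ]
}}

```text
t: 40.55
eef_pos: [510.8, 132.0, -13.0]
tcp_rot: [-1.569, 0.0, 1.299]
ft_force: [-3.9, 3.9, 0.5]
opening: 0.209
```

```bash
python3 - <<'E'
from h import *
S=cam('scene')
for th in (0,.1,.2,.3):
  x=36-95*np.cos(th);z=19+95*np.sin(th); print(th,proj(S,np.array([566.5+x*.9635,116.3-x*.2677,z])).round(1))
C=snap('wrist','w23',(200,150,440,320),3.3)
snap('scene','s23',(310,140,440,240),6)
E
```

```text
0 [385.6 204.8]
0.1 [386.  201.9]
0.2 [386.4 199.3]
0.3 [386.7 197. ]
```

View pics/w23.png

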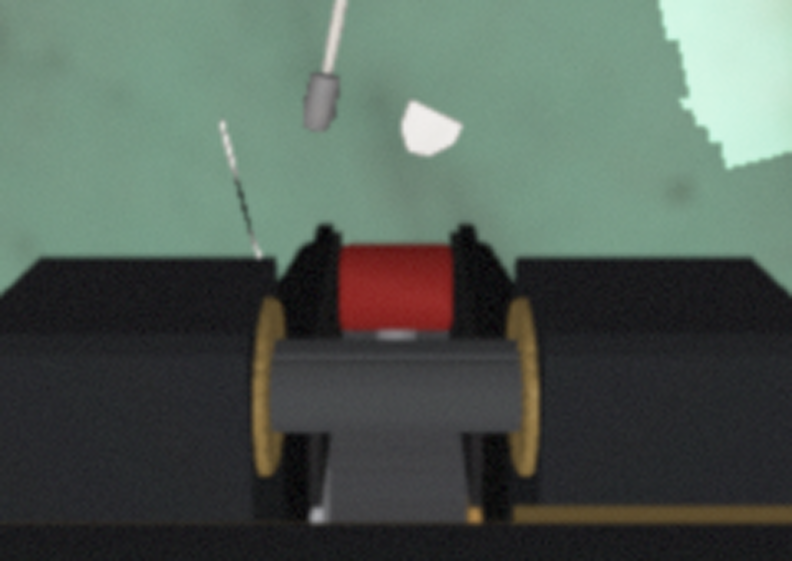

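View pics/s23.png

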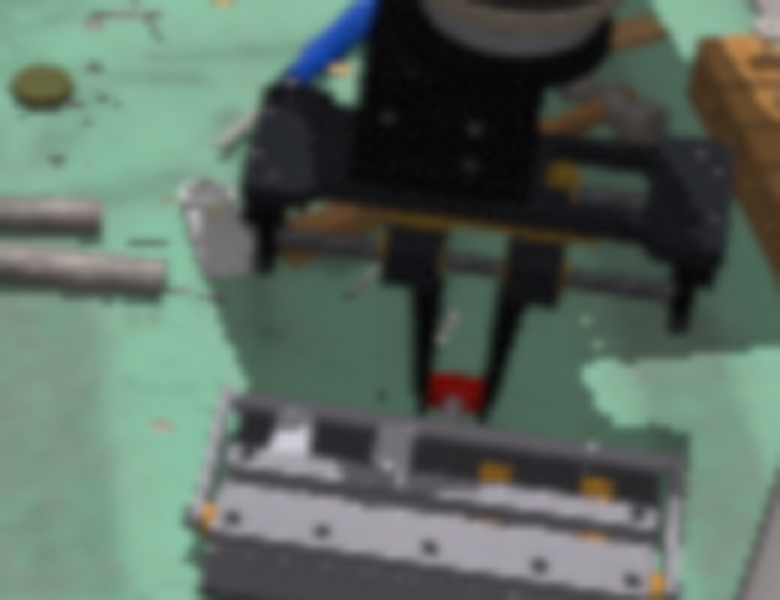

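Emit:
{"op": "jog_arm", "data": {
  "series": [
    {"dx": 0, "dy": 0, "dz": -0.001, "rx": 0, "ry": 0, "rz": 0, "gripper": 0.0},
    {"dx": 0, "dy": 0, "dz": 0, "rx": 0, "ry": 0, "rz": 0, "gripper": 0.0},
    {"dx": 0, "dy": 0, "dz": -0.001, "rx": 0, "ry": 0, "rz": 0, "gripper": 0.0},
    {"dx": 0, "dy": 0, "dz": 0, "rx": 0, "ry": 0, "rz": 0, "gripper": 0.0}
  ]
}}

```text
t: 41.05
eef_pos: [511.1, 132.0, -13.6]
tcp_rot: [-1.57, 0.0, 1.299]
ft_force: [-8.0, 3.2, 21.1]
opening: 0.207
```

Emit:
{"op": "jog_arm", "data": {
  "series": [
    {"dx": 0, "dy": 0, "dz": -0.001, "rx": 0, "ry": 0, "rz": 0, "gripper": 0.0},
    {"dx": 0, "dy": 0, "dz": 0, "rx": 0, "ry": 0, "rz": 0, "gripper": 0.0},
    {"dx": 0, "dy": 0, "dz": -0.001, "rx": 0, "ry": 0, "rz": 0, "gripper": 0.0},
    {"dx": 0, "dy": 0, "dz": 0, "rx": 0, "ry": 0, "rz": 0, "gripper": 0.0}
  ]
}}

```text
t: 41.45
eef_pos: [511.8, 131.8, -14.8]
tcp_rot: [-1.572, -0.0, 1.299]
ft_force: [-7.5, 0.0, 31.3]
opening: 0.206
```

Emit:
{"op": "jog_arm", "data": {
  "series": [
    {"dx": 0, "dy": 0, "dz": 0.0015, "rx": 0, "ry": 0, "rz": 0, "gripper": 0.0},
    {"dx": 0, "dy": 0, "dz": 0, "rx": 0, "ry": 0, "rz": 0, "gripper": 0.42},
    {"dx": 0, "dy": 0, "dz": 0, "rx": 0, "ry": 0, "rz": 0, "gripper": 0.42},
    {"dx": 0, "dy": 0, "dz": 0, "rx": 0, "ry": 0, "rz": 0, "gripper": 0.42},
    {"dx": 0, "dy": 0, "dz": 0.01, "rx": 0, "ry": 0, "rz": 0, "gripper": 0.42},
    {"dx": 0, "dy": 0, "dz": 0.03, "rx": 0, "ry": 0, "rz": 0, "gripper": 0.42},
    {"dx": 0, "dy": 0, "dz": 0.04, "rx": 0, "ry": 0, "rz": 0, "gripper": 0.42},
    {"dx": 0, "dy": 0, "dz": 0.04, "rx": 0, "ry": 0, "rz": 0, "gripper": 0.42},
    {"dx": -0.005, "dy": -0.02, "dz": 0.03, "rx": 0, "ry": 0, "rz": 0, "gripper": 0.42},
    {"dx": -0.005, "dy": -0.02, "dz": 0, "rx": 0, "ry": 0, "rz": 0, "gripper": 0.42},
    {"dx": 0, "dy": 0, "dz": 0, "rx": 0, "ry": 0, "rz": 0, "gripper": 0.42}
  ]
}}

```text
t: 42.55
eef_pos: [500.8, 90.7, 135.9]
tcp_rot: [-1.573, -0.0, 1.298]
ft_force: [-1.3, 1.0, -0.7]
opening: 0.42
```

```bash
python3 - <<'E'
from h import *
s=env.state();print(s['eef_pos'],s['tcp_rot'],jig(s['eef_pos']))
C=snap('wrist','w24',(200,130,440,310),3.3)
snap('scene','s24',(310,160,440,260),6)
E
```

```text
[500.82938806  90.6684615  135.91884732] [-1.57251900e+00 -4.08874866e-04  1.29782397e+00] [-56.4 -42.3]
```

View pics/w24.png

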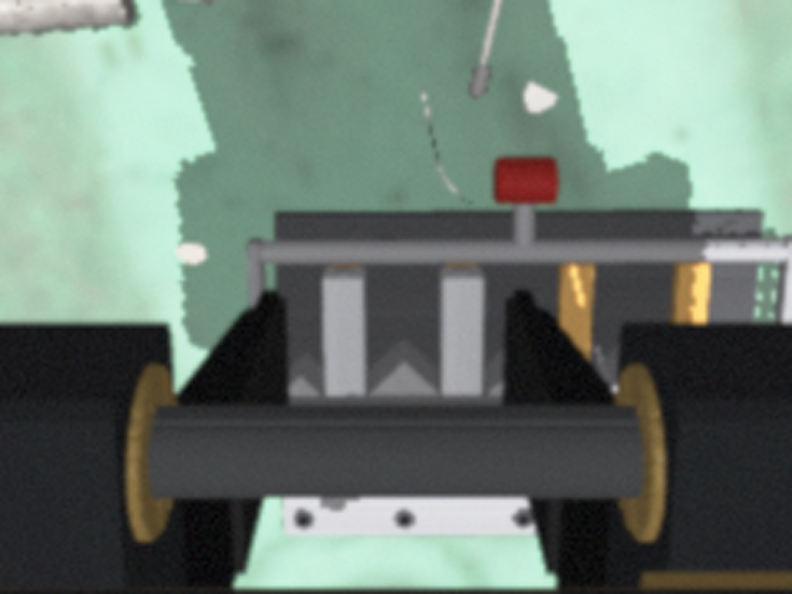

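View pics/s24.png

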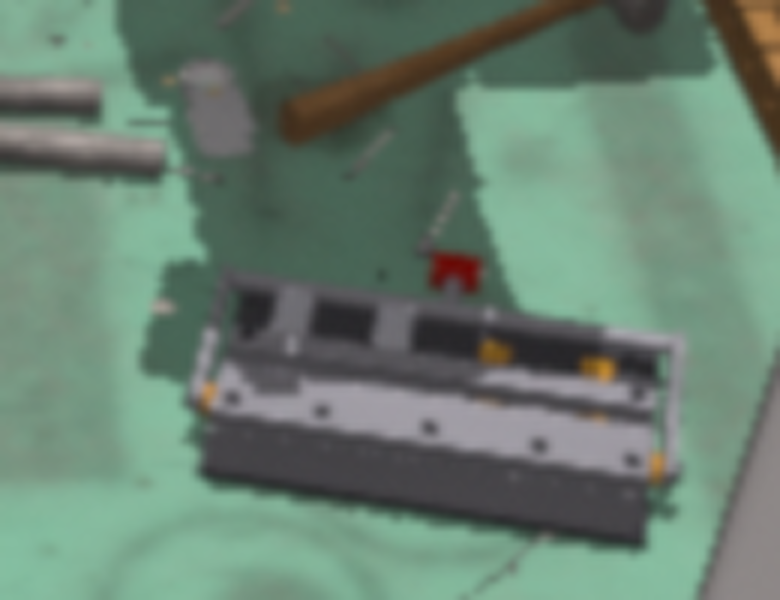

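Emit:
{"op": "jog_arm", "data": {
  "series": [
    {"dx": 0.009, "dy": -0.035, "dz": 0, "rx": 0, "ry": 0, "rz": 2.27, "gripper": 0.4},
    {"dx": 0.009, "dy": -0.035, "dz": 0, "rx": 0, "ry": 0, "rz": 2.27, "gripper": 0.4},
    {"dx": 0.009, "dy": -0.035, "dz": 0, "rx": 0, "ry": 0, "rz": 2.27, "gripper": 0.4},
    {"dx": 0.009, "dy": -0.035, "dz": 0, "rx": 0, "ry": 0, "rz": 2.27, "gripper": 0.4},
    {"dx": 0.009, "dy": -0.035, "dz": 0, "rx": 0, "ry": 0, "rz": 2.27, "gripper": 0.4},
    {"dx": 0.009, "dy": -0.035, "dz": 0, "rx": 0, "ry": 0, "rz": 2.27, "gripper": 0.4},
    {"dx": 0.009, "dy": -0.035, "dz": 0, "rx": 0, "ry": 0, "rz": 2.27, "gripper": 0.4},
    {"dx": 0.009, "dy": -0.035, "dz": 0, "rx": 0, "ry": 0, "rz": 2.27, "gripper": 0.4},
    {"dx": 0.009, "dy": -0.035, "dz": 0, "rx": 0, "ry": 0, "rz": 2.27, "gripper": 0.4},
    {"dx": 0.008, "dy": -0.033, "dz": 0, "rx": 0, "ry": 0, "rz": 2.27, "gripper": 0.4},
    {"dx": 0, "dy": 0, "dz": 0, "rx": 0, "ry": 0, "rz": 0, "gripper": 0.4},
    {"dx": 0, "dy": 0, "dz": 0, "rx": 0, "ry": 0, "rz": 0, "gripper": 0.4}
  ]
}}

```text
t: 43.85
eef_pos: [589.9, -255.5, 133.3]
tcp_rot: [-1.569, -0.001, 1.694]
ft_force: [0.3, -0.1, -0.2]
opening: 0.398
```

```bash
python3 - <<'E'
from h import *
s=env.state();print(s['eef_pos'],s['tcp_rot'],s['joints'])
C=snap('wrist','w25',(200,130,440,310),3.3); np.savez('w25.npz',K=C[0],R=C[1],t=C[2])
E
```

```text
[ 589.94435023 -255.49731856  133.30361842] [-1.56925613e+00 -1.49707155e-03  1.69435359e+00] [-5.11522841e-01  5.70196930e-01  1.56818971e+00  3.45198193e-04
  1.00533407e+00 -2.20606285e+00]
```

View pics/w25.png

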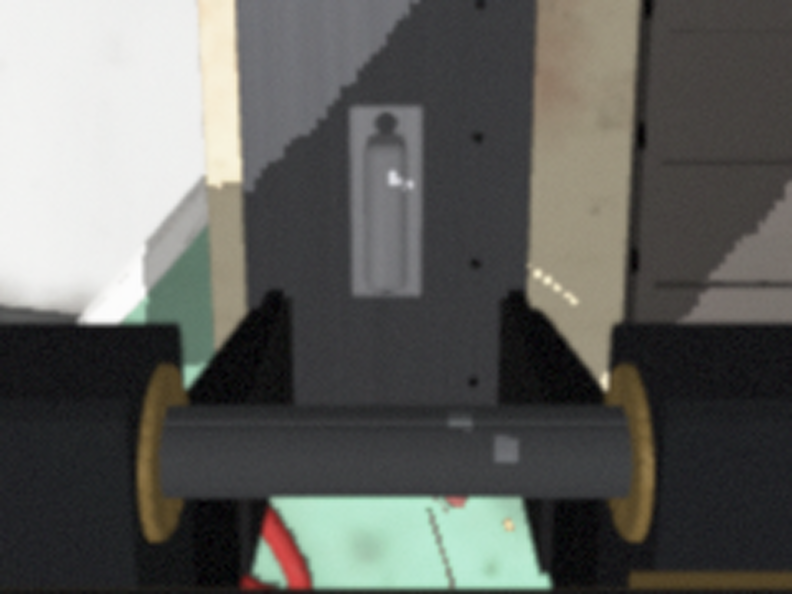

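Emit:
{"op": "jog_arm", "data": {
  "series": [
    {"dx": 0.0004, "dy": -0.0027, "dz": -0.03, "rx": 0, "ry": 0, "rz": 0, "gripper": 0.38},
    {"dx": 0, "dy": 0, "dz": -0.03, "rx": 0, "ry": 0, "rz": 0, "gripper": 0.38},
    {"dx": 0, "dy": 0, "dz": -0.025, "rx": 0, "ry": 0, "rz": 0, "gripper": 0.38},
    {"dx": 0, "dy": 0, "dz": -0.012, "rx": 0, "ry": 0, "rz": 0, "gripper": 0.38},
    {"dx": 0, "dy": 0, "dz": -0.006, "rx": 0, "ry": 0, "rz": 0, "gripper": 0.38},
    {"dx": 0, "dy": 0, "dz": 0, "rx": 0, "ry": 0, "rz": 0, "gripper": 0.38},
    {"dx": 0, "dy": 0, "dz": 0, "rx": 0, "ry": 0, "rz": 0, "gripper": 0.38}
  ]
}}

```text
t: 44.6
eef_pos: [591.0, -258.7, 32.5]
tcp_rot: [-1.572, 0.001, 1.696]
ft_force: [-0.6, 0.8, 0.1]
opening: 0.379
```

```bash
python3 - <<'E'
from h import *
s=env.state();print(s['eef_pos'],s['tcp_rot'],s['ft_force'])
C=snap('wrist','w26',(200,150,440,320),3.3)
E
```

```text
[ 590.95515032 -258.66268421   32.53269775] [-1.57194491e+00  7.44041504e-04  1.69572475e+00] [-0.59061631  0.773713    0.11871124]
```

View pics/w26.png

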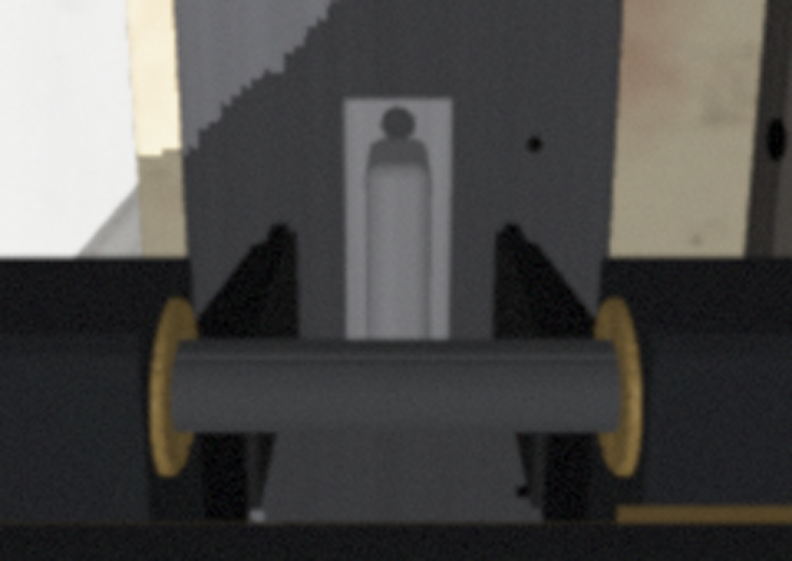

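Emit:
{"op": "jog_arm", "data": {
  "series": [
    {"dx": 0, "dy": 0.0003, "dz": -0.003, "rx": 0, "ry": 0, "rz": 0, "gripper": 0.38},
    {"dx": 0, "dy": 0, "dz": -0.002, "rx": 0, "ry": 0, "rz": 0, "gripper": 0.38},
    {"dx": 0, "dy": 0, "dz": 0, "rx": 0, "ry": 0, "rz": 0, "gripper": 0.38},
    {"dx": 0, "dy": 0, "dz": 0, "rx": 0, "ry": 0, "rz": 0, "gripper": 0.38},
    {"dx": 0, "dy": 0, "dz": 0, "rx": 0, "ry": 0, "rz": 0, "gripper": 0.0},
    {"dx": 0, "dy": 0, "dz": 0, "rx": 0, "ry": 0, "rz": 0, "gripper": 0.0},
    {"dx": 0, "dy": 0, "dz": 0, "rx": 0, "ry": 0, "rz": 0, "gripper": 0.0},
    {"dx": 0, "dy": 0, "dz": 0, "rx": 0, "ry": 0, "rz": 0, "gripper": 0.0},
    {"dx": 0, "dy": 0, "dz": 0, "rx": 0, "ry": 0, "rz": 0, "gripper": 0.0},
    {"dx": 0, "dy": 0, "dz": 0, "rx": 0, "ry": 0, "rz": 0, "gripper": 0.0}
  ]
}}

```text
t: 45.65
eef_pos: [590.4, -258.4, 26.5]
tcp_rot: [-1.571, -0.0, 1.695]
ft_force: [0.4, -0.0, 0.7]
opening: 0.122
```

Emit:
{"op": "jog_arm", "data": {
  "series": [
    {"dx": 0, "dy": 0, "dz": 0.005, "rx": 0, "ry": 0, "rz": 0, "gripper": 0.0},
    {"dx": 0, "dy": 0, "dz": 0.01, "rx": 0, "ry": 0, "rz": 0, "gripper": 0.0},
    {"dx": 0, "dy": 0, "dz": 0.015, "rx": 0, "ry": 0, "rz": 0, "gripper": 0.0},
    {"dx": 0, "dy": 0, "dz": 0.015, "rx": 0, "ry": 0, "rz": 0, "gripper": 0.0},
    {"dx": 0, "dy": 0, "dz": 0.005, "rx": 0, "ry": 0, "rz": 0, "gripper": 0.0},
    {"dx": 0, "dy": 0, "dz": 0, "rx": 0, "ry": 0, "rz": 0, "gripper": 0.0},
    {"dx": 0, "dy": 0, "dz": 0, "rx": 0, "ry": 0, "rz": 0, "gripper": 0.0}
  ]
}}

```text
t: 46.35
eef_pos: [590.2, -258.3, 76.4]
tcp_rot: [-1.571, -0.0, 1.695]
ft_force: [0.1, 0.4, -4.8]
opening: 0.122
```

Emit:
{"op": "jog_arm", "data": {
  "series": [
    {"dx": -0.0015, "dy": 0.012, "dz": 0, "rx": 0, "ry": 0, "rz": 0, "gripper": 0.0},
    {"dx": -0.0025, "dy": 0.02, "dz": 0, "rx": 0, "ry": 0, "rz": 0, "gripper": 0.0},
    {"dx": -0.0025, "dy": 0.02, "dz": 0, "rx": 0, "ry": 0, "rz": 0, "gripper": 0.0},
    {"dx": -0.0025, "dy": 0.02, "dz": 0, "rx": 0, "ry": 0, "rz": 0, "gripper": 0.0},
    {"dx": -0.0025, "dy": 0.02, "dz": 0, "rx": 0, "ry": 0, "rz": 0, "gripper": 0.0},
    {"dx": -0.0025, "dy": 0.02, "dz": 0, "rx": 0, "ry": 0, "rz": 0, "gripper": 0.0},
    {"dx": -0.0017, "dy": 0.011, "dz": 0, "rx": 0, "ry": 0, "rz": 0, "gripper": 0.0},
    {"dx": 0, "dy": 0, "dz": 0, "rx": 0, "ry": 0, "rz": 0, "gripper": 0.0},
    {"dx": 0, "dy": 0, "dz": 0, "rx": 0, "ry": 0, "rz": 0, "gripper": 0.0}
  ]
}}

```text
t: 47.25
eef_pos: [575.0, -135.5, 76.6]
tcp_rot: [-1.571, 0.0, 1.696]
ft_force: [-0.1, -0.1, -3.5]
opening: 0.121
```

```bash
python3 - <<'E'
from h import *
s=env.state();print(s['eef_pos'],s['tcp_rot'],s['ft_force'],s['opening'])
C=snap('wrist','w27'); snap('scene','s27',(180,120,340,260),4)
E
```

```text
[ 574.99300121 -135.51396483   76.61344831] [-1.57126152e+00  3.49083482e-04  1.69590984e+00] [-0.0694136  -0.09901626 -3.50307869] 0.12135579482559601
```

View pics/w27.png

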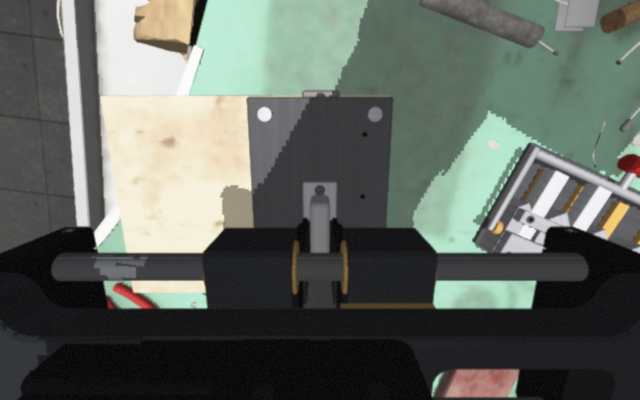

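View pics/s27.png

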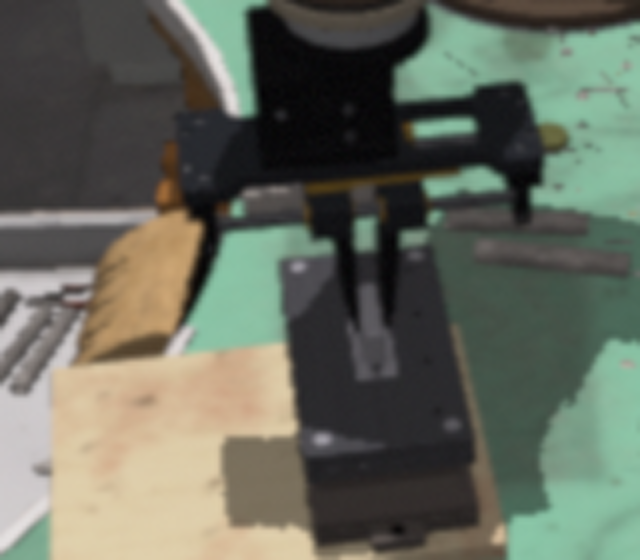

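Emit:
{"op": "jog_arm", "data": {
  "series": [
    {"dx": -0.0003, "dy": 0.0002, "dz": -0.01, "rx": 0, "ry": 0, "rz": 0, "gripper": 0.0},
    {"dx": 0, "dy": 0, "dz": -0.01, "rx": 0, "ry": 0, "rz": 0, "gripper": 0.0},
    {"dx": 0, "dy": 0, "dz": -0.006, "rx": 0, "ry": 0, "rz": 0, "gripper": 0.0},
    {"dx": 0, "dy": 0, "dz": -0.003, "rx": 0, "ry": 0, "rz": 0, "gripper": 0.0},
    {"dx": 0, "dy": 0, "dz": 0, "rx": 0, "ry": 0, "rz": 0, "gripper": 0.0},
    {"dx": 0, "dy": 0, "dz": 0, "rx": 0, "ry": 0, "rz": 0, "gripper": 0.0}
  ]
}}

```text
t: 47.95
eef_pos: [574.5, -135.3, 47.5]
tcp_rot: [-1.571, -0.0, 1.695]
ft_force: [-0.2, -0.3, -4.6]
opening: 0.119
```

```bash
python3 - <<'E'
from h import *
s=env.state();print(s['eef_pos'],s['tcp_rot'],s['ft_force'],s['opening'])
C=snap('wrist','w28',(220,70,420,240),3.5); snap('scene','s28',(230,160,330,260),6)
E
```

```text
[ 574.511131   -135.27589391   47.49483548] [-1.57088628e+00 -3.32362553e-05  1.69544738e+00] [-0.17745642 -0.27379106 -4.63896364] 0.11902351387535974
```

View pics/w28.png

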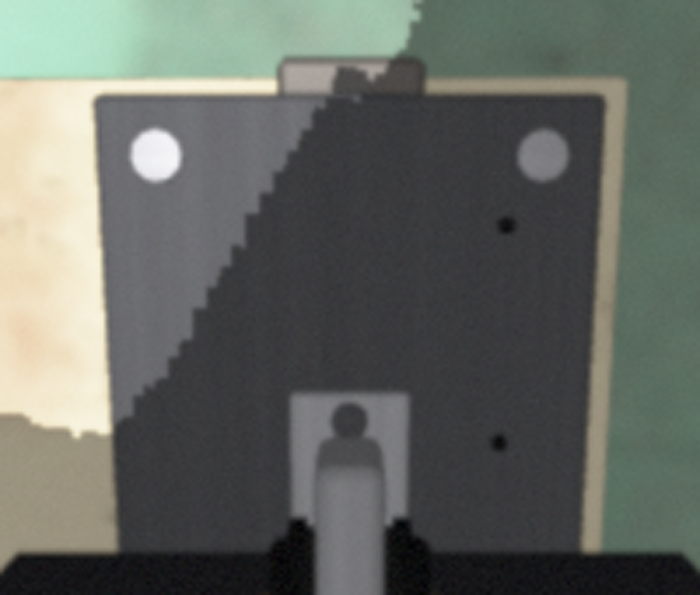

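View pics/s28.png

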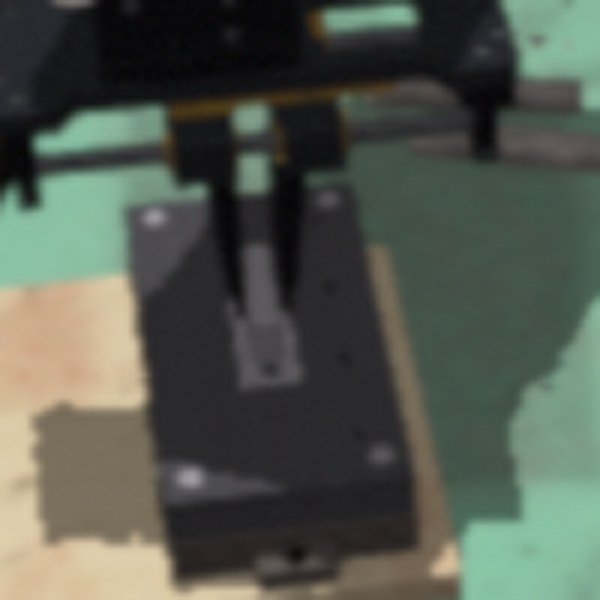

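Well aligned. Seat it.

Emit:
{"op": "jog_arm", "data": {
  "series": [
    {"dx": 0, "dy": 0, "dz": -0.0015, "rx": 0, "ry": 0, "rz": 0, "gripper": 0.0},
    {"dx": 0, "dy": 0, "dz": 0, "rx": 0, "ry": 0, "rz": 0, "gripper": 0.0},
    {"dx": 0, "dy": 0, "dz": -0.001, "rx": 0, "ry": 0, "rz": 0, "gripper": 0.0},
    {"dx": 0, "dy": 0, "dz": 0, "rx": 0, "ry": 0, "rz": 0, "gripper": 0.0}
  ]
}}

```text
t: 48.45
eef_pos: [574.5, -135.2, 45.0]
tcp_rot: [-1.571, -0.0, 1.695]
ft_force: [0.8, -0.7, -3.5]
opening: 0.121
```

Emit:
{"op": "jog_arm", "data": {
  "series": [
    {"dx": 0, "dy": 0, "dz": -0.0007, "rx": 0, "ry": 0, "rz": 0, "gripper": 0.0},
    {"dx": 0, "dy": 0, "dz": 0, "rx": 0, "ry": 0, "rz": 0, "gripper": 0.0}
  ]
}}

```text
t: 48.65
eef_pos: [574.5, -135.2, 44.9]
tcp_rot: [-1.571, 0.0, 1.695]
ft_force: [-3.3, 1.6, 3.8]
opening: 0.122
```

Contact; release and rise.

Emit:
{"op": "jog_arm", "data": {
  "series": [
    {"dx": 0, "dy": 0, "dz": 0, "rx": 0, "ry": 0, "rz": 0, "gripper": 0.35},
    {"dx": 0, "dy": 0, "dz": 0, "rx": 0, "ry": 0, "rz": 0, "gripper": 0.35},
    {"dx": 0, "dy": 0, "dz": 0, "rx": 0, "ry": 0, "rz": 0, "gripper": 0.35},
    {"dx": 0, "dy": 0, "dz": 0, "rx": 0, "ry": 0, "rz": 0, "gripper": 0.35},
    {"dx": 0, "dy": 0, "dz": 0.015, "rx": 0, "ry": 0, "rz": 0, "gripper": 0.35},
    {"dx": 0, "dy": 0, "dz": 0.03, "rx": 0, "ry": 0, "rz": 0, "gripper": 0.35},
    {"dx": 0, "dy": 0, "dz": 0.04, "rx": 0, "ry": 0, "rz": 0, "gripper": 0.35},
    {"dx": 0, "dy": 0, "dz": 0.04, "rx": 0, "ry": 0, "rz": 0, "gripper": 0.35},
    {"dx": -0.02, "dy": -0.04, "dz": 0.01, "rx": 0, "ry": 0, "rz": 0, "gripper": 0.35},
    {"dx": -0.02, "dy": -0.04, "dz": 0, "rx": 0, "ry": 0, "rz": 0, "gripper": 0.35},
    {"dx": -0.02, "dy": -0.04, "dz": 0, "rx": 0, "ry": 0, "rz": 0, "gripper": 0.35},
    {"dx": -0.02, "dy": -0.04, "dz": 0, "rx": 0, "ry": 0, "rz": 0, "gripper": 0.35}
  ]
}}

```text
t: 49.85
eef_pos: [493.5, -296.5, 179.5]
tcp_rot: [-1.571, 0.0, 1.696]
ft_force: [0.1, -0.5, -0.3]
opening: 0.35
```

Emit:
{"op": "jog_arm", "data": {
  "series": [
    {"dx": -0.025, "dy": -0.04, "dz": 0, "rx": 0, "ry": 0, "rz": 0, "gripper": 0.35},
    {"dx": -0.025, "dy": -0.04, "dz": 0, "rx": 0, "ry": 0, "rz": 0, "gripper": 0.35},
    {"dx": -0.025, "dy": -0.04, "dz": 0, "rx": 0, "ry": 0, "rz": 0, "gripper": 0.35},
    {"dx": -0.025, "dy": -0.04, "dz": 0, "rx": 0, "ry": 0, "rz": 0, "gripper": 0.35},
    {"dx": 0, "dy": 0, "dz": 0, "rx": 0, "ry": 0, "rz": 0, "gripper": 0.35}
  ]
}}

```text
t: 50.35
eef_pos: [391.6, -459.3, 178.9]
tcp_rot: [-1.57, 0.001, 1.691]
ft_force: [-0.5, 0.8, 0.1]
opening: 0.351
```

```bash
python3 - <<'E'
from h import *
s=env.state();print(s['eef_pos'],s['tcp_rot'],s['ft_force'],s['opening'])
snap('top','t29',(200,130,460,330),3); snap('scene','s29',(180,120,440,300),3)
im=cv2.imread('pics/raw_t29.png')
cv2.imwrite('pics/t29b.png',cv2.resize(im[140:250,320:450],None,fx=5,fy=5,interpolation=2))
cv2.imwrite('pics/t29c.png',cv2.resize(im[140:250,200:300],None,fx=5,fy=5,interpolation=2))
E
```

```text
[ 391.55464537 -459.3356059   178.94364326] [-1.57044637e+00  7.93197544e-04  1.69080563e+00] [-0.52806629  0.7925213   0.138516  ] 0.35121092447230134
```

View pics/t29b.png

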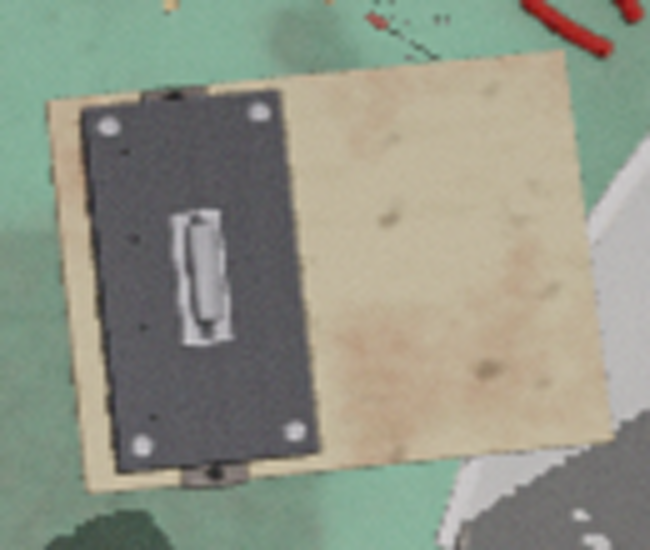

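View pics/t29c.png

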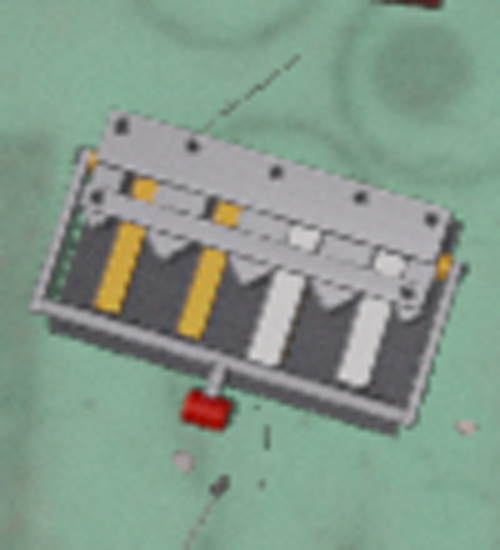

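View pics/s29.png

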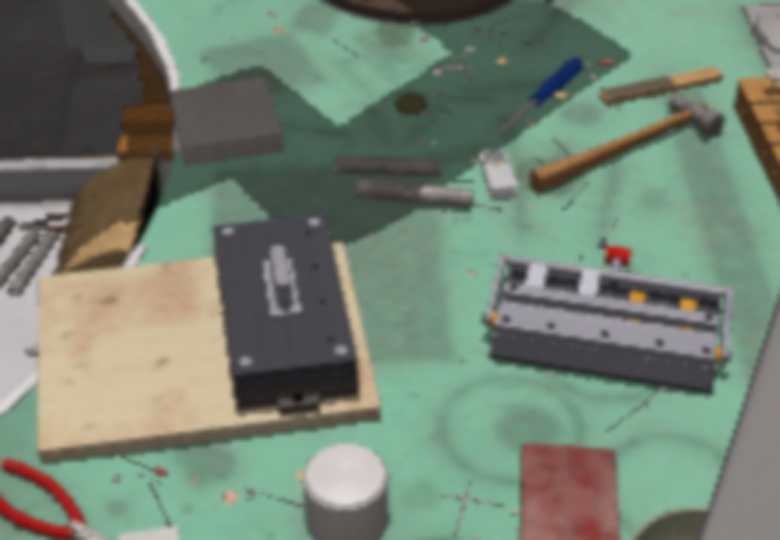

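View pics/t29.png

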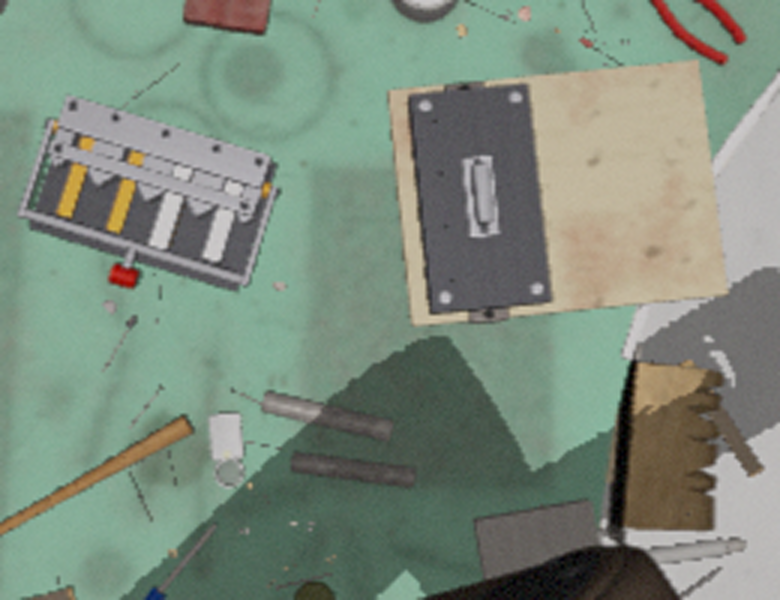

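```bash
python3 - <<'E'
from cell import env
print(env.job_done()); print(env.state()['t'])
E
```

```text
the job is handed in; nothing more can be done
None
the job is handed in; nothing more can be done
```

I finished the sequence and handed the job in at about 50 s of the 210 s allowed; `env.job_done()` gave no verdict.

**What I did:** I lifted the mould's top half onto the free half of the board and swung the keeper open to about 1.9 rad. Only two bars were present, bar2 and bar3. I slid bar3 into slot 1 and bar2 into slot 2, each until the push force rose at the stop (about 9 N and 13 N). Then I shut the keeper onto its hard stop and put the top half back on the empty mould.

**Last checks** (top and scene camera pictures just before handing in):
- **Bars:** both lie in their slots with tails level with the land ends, consistent with being home.
- **Keeper:** the knob's position matches an angle of about 0 rad.
- **Top half:** it is back within about 1 px (roughly 2 mm) of where it first stood.
- **Bystanders:** the tools and the wax look undisturbed in the pictures. I compared them only by eye.
- **Arm:** it was well clear of everything, reading only sensor-noise force (under 1 N).

**What disagreed:**
- **Fingertips:** they sit about 28 mm behind the reported TCP, not 11 mm ahead as the interface text says. My first grip on the lug therefore closed on air. I corrected the offset from pictures and by touching the mould face.
- **Keeper:** it shut 2 to 3 mm lower at the knob than where I first gripped it, so it probably started slightly open.

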